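# Repack the hanging spice caddy and hang it on its stand

## Task

Put the spice jars back in the hanging caddy: stand the short jars in the row next to its folded handle and the tall jars in the other row. Then swing the handle up and hang the caddy by it in the dips of both prongs of the stand, clear of the worktop, and leave it hanging there still. Do not disturb the pepper mill, garlic and onion or tip the caddy over.

Things in the scene. Friction and masses are not known exactly. Their poses are not given: they have to be found in the camera images.
- caddy: steel caddy, open on top, loose, 0.45 kg with handle; 129 mm across (its x), 173 mm long (its y). Origin: centre of its underside, z up. A divider at x = 0 (30 mm high, along y) makes two rows 60 mm wide and 165 mm long inside. Walls 40 mm high, floor 4 mm thick. In the middle of each end an ear 20 mm wide (x), y = +-85 mm, rises to z = 103 mm and carries the handle's pivot at x = 0, z = 100 mm
- row_short (a point): middle of the floor (its top) of the caddy's row for the short jars, at caddy x = -32 mm, on the side the handle is folded to at the start; axes as the caddy's. The row holds three jars, best at y = -55, 0 and 55 mm from here
- row_tall (a point): middle of the floor (its top) of the caddy's other row, for the tall jars, at caddy x = +32 mm; axes as the caddy's. Holds three jars, best at y = -55, 0 and 55 mm from here
- handle (a joint): swing handle of the caddy, a U of 7 mm wire, arms at y = +-93 mm, turning about the caddy's y axis through x = 0, z = 100 mm. rad: 0 = upright, +1.57 = level on the caddy's -x side; stops at +-1.7. Starts folded to -x (toward the stand), resting at 1.7. Slightly stiff: 1 to 2 N at the bar raises it; within about 0.35 of upright it stays where left, farther out it drops
- handle_grip (a point): middle of the handle's cross bar, 115 mm from the pivot axis; y along the bar, z away from the pivots. The bar is straight over 132 mm. A wooden sleeve 16 mm in diameter and 56 mm long here is the place to hold it; beside it the bar is bare 7 mm wire, which goes on the prongs
- stand: fixed steel stand. Origin on the worktop below the prong dips, x back towards the post, z up. Base plate 10 mm thick, x -50 to 125 mm, y +-65 mm; post 18 mm thick at x = 105 mm. Two round prongs, 8 mm thick, at y = +-40 mm run from the post's cross bar to -x (roughly to the robot), with a dip at x = 0 and an upturned tip at x = -24 mm, its top 265 mm up; no part is higher
- hook_seat (a point): midway between the two prong dips, 245 mm above the worktop: handle_grip lies here when the caddy hangs on both prongs, bar along the stand's y, either way round; axes as the stand's. Bring the bar in from -x, 30 mm or more higher, prongs between bar and jars, then lower it. Fingers and sleeve fit between the prongs (72 mm apart inside)
- tall_1: tall spice jar: white stoneware cylinder 46 mm in diameter with a wooden lid and a wooden stem knob on top; 114 mm high in all. Lid top 90 mm up; the knob, 20 mm in diameter, is the last 24 mm (take the jar by it). About 80 g. Origin: centre of its underside, z up. May be absent
- tall_2: tall spice jar: white stoneware cylinder 46 mm in diameter with a wooden lid and a wooden stem knob on top; 114 mm high in all. Lid top 90 mm up; the knob, 20 mm in diameter, is the last 24 mm (take the jar by it). About 80 g. Origin: centre of its underside, z up. May be absent
- tall_3: tall spice jar: white stoneware cylinder 46 mm in diameter with a wooden lid and a wooden stem knob on top; 114 mm high in all. Lid top 90 mm up; the knob, 20 mm in diameter, is the last 24 mm (take the jar by it). About 80 g. Origin: centre of its underside, z up. May be absent
- short_1: short spice jar: white stoneware cylinder 46 mm in diameter with a wooden lid and a wooden stem knob on top; 86 mm high in all. Lid top 62 mm up; the knob, 20 mm in diameter, is the last 24 mm (take the jar by it). About 60 g. Origin: centre of its underside, z up. May be absent
- short_2: short spice jar: white stoneware cylinder 46 mm in diameter with a wooden lid and a wooden stem knob on top; 86 mm high in all. Lid top 62 mm up; the knob, 20 mm in diameter, is the last 24 mm (take the jar by it). About 60 g. Origin: centre of its underside, z up. May be absent
- short_3: short spice jar: white stoneware cylinder 46 mm in diameter with a wooden lid and a wooden stem knob on top; 86 mm high in all. Lid top 62 mm up; the knob, 20 mm in diameter, is the last 24 mm (take the jar by it). About 60 g. Origin: centre of its underside, z up. May be absent
- pepper_mill: black pepper mill, 60 mm in diameter, 209 mm high, bystander; origin at its underside
- garlic: garlic bulb, 60 mm, bystander; origin at its underside
- onion: red onion, 84 mm, bystander; origin at its underside
Not all that is in view belongs to the job. What is shaped like the tall_3 but orange or pink is not meant.

How it is judged (in metres and radians):
On the way, in this order (a step that is already met when the one before it is completed fails the run):
1. every jar that is there stands in its row of the caddy, short ones next to the folded handle, tall ones in the other row (x of tall_1 in the frame of caddy between 0.015 and 0.048 m and y of tall_1 in the frame of caddy between -0.08 and 0.08 m and z of each of tall_1, tall_2, tall_3, short_1, short_2, short_3 in the frame of caddy below 0.016 m and angle between the z axis of each of tall_1, tall_2, tall_3, short_1, short_2, short_3 and the z axis of caddy, either way round below 0.3 rad and x of tall_2 in the frame of caddy between 0.015 and 0.048 m and y of tall_2 in the frame of caddy between -0.08 and 0.08 m and x of tall_3 in the frame of caddy between 0.015 and 0.048 m and y of tall_3 in the frame of caddy between -0.08 and 0.08 m and x of short_1 in the frame of caddy between -0.048 and -0.015 m and y of short_1 in the frame of caddy between -0.08 and 0.08 m and x of short_2 in the frame of caddy between -0.048 and -0.015 m and y of short_2 in the frame of caddy between -0.08 and 0.08 m and x of short_3 in the frame of caddy between -0.048 and -0.015 m and y of short_3 in the frame of caddy between -0.08 and 0.08 m), for 0.2 s.
2. the handle is swung up to within 0.4 rad of upright on the caddy (value of joint handle between -0.4 and 0.4 rad), for 0.2 s.
At the end, for the whole second after the job is handed in: every jar present stands on the floor of its row in the caddy (within 0.3 rad); the caddy hangs by its handle, mid-bar within 22 mm of the middle of the two prong dips, bar along the stand's y within 0.2 rad, tilted under 0.45 rad, off the worktop and under 0.08 m/s (all of step 1 and distance between handle_grip and hook_seat below 0.022 m and angle between the y axis of handle_grip and the y axis of stand, either way round below 0.2 rad and contact force between caddy and stand above 3 N and angle between caddy's own z axis and vertical below 0.45 rad and height (world z) of caddy above 0.015 m and linear speed of caddy below 0.08 m/s); the robot touches nothing.
It fails at once if the pepper mill, garlic or onion is moved more than 40 mm (distance of any of pepper_mill, garlic, onion from where it was at the start of the episode above 0.04 m).
It fails at once if the caddy is tipped more than 0.9 rad (angle between caddy's own z axis and vertical above 0.9 rad).
Of tall_1, tall_2, tall_3 only 2 to 3 are there at a start; the rules pass over those that are not, and their reading is None.
Of short_1, short_2, short_3 only 2 to 3 are there at a start; the rules pass over those that are not, and their reading is None.
At some moment in a run one of caddy may be knocked a few centimetres aside while the robot is not near it.
It also fails if it takes over 210 s, if anything falls off the work surface, if the arm or the gripper's body presses on something with over 40 N, if the wrist force passes 120 N, or if a joint passes its speed limit or range.

## Robot

A 7-joint arm with a two-finger parallel gripper is mounted at the origin on a cart in front of the work surface, level with it; the furniture and walls round the work are solid. World frame = base frame: x ahead of the robot, y to its left, z up, the work surface at z = 0. Lengths are in mm, angles in rad, forces in N, time in s.
With the tool pointing down it reaches from about 400 to 875 mm from the base axis. Payload 4.4 kg.
Tool frame: the origin (TCP) lies midway between the tips of the shut fingers; the grasp point (between the pads) lies 19 mm behind it; x points along the fingers, z is the direction in which the jaws open and shut, and the axes are right-handed (so a half turn about x gives the same grasp; the last joint's range is limited). The gripper opens to 85 mm and grips with 20 to 120 N. Pads are 22 mm wide; open, the fingers measure 114 mm over their backs; the gripper's body (76 mm by 85 mm) begins 54 mm behind the grasp point. The pads swing forward as they close: fully open they stand 13 mm farther back than shut.
Start: joints at [1.091, 0.628, 0.038, 1.517, -0.027, 0.996, -0.02], TCP at [261.388, -595.142, 231.313] pointing down, gripper open.
Joint ranges: [-3.06, 3.06], [-0.37, 2.12], [-1.25, 1.32], [0.18, 2.47], [-1.1, 4.24], [0.23, 1.98], [-2.94, 2.94]. Speed limits (rad/s): [2.57, 2.57, 3.14, 3.14, 3.14, 3.14, 3.14].

## Interface

Orientations are given as [roll, pitch, yaw] about the fixed x, y, z axes, in that order (R = Rz(yaw) Ry(pitch) Rx(roll)).
In Python, from cell import ctrl gives the robot as it stands. The module is installed in compiled form; this text tells all that it offers.
- The arm moves only by the tool servo_tool, never from a script. Its argument "rows" is a list of rows, each an object of numbers: "dx", "dy", "dz": the shift along the tool's x, y, z in units of 750 mm (1.0 is 750 mm); "wx", "wy", "wz": the turn, a rotation vector about the tool's x, y, z in units of 6 degrees (1.0 is 6 degrees); "fingers": the closure, from 0 (fully open) to 1 (shut). In form: [{"dx": .., "dy": .., "dz": .., "wx": .., "wy": .., "wz": .., "fingers": ..}, ...]. A call has 1 to 5 rows; each row shifts and turns the commanded pose from where the row before left it, along the tool's axes as they then stand; what a row does not reach is not made up. A row lasts 1/8 s, in which the tool goes at most 62.5 mm and 10.7 degrees, less where a joint would pass 70% of its speed; a pose out of reach is approached as far as the arm can. A call with a number of a shift or a turn outside -1 to 1 is refused whole. A call with a gripper value outside its range is refused whole. The fingers move at their own pace and stop on an object; the grip force is fixed at half the most. Time passes only in rows, so rows that do not move let the fingers close. It gives the time, the measured TCP pose, the force and the opening at its end, in the units of the state.
- ctrl.read_state(): the state, without advancing time (a new reading comes with each control period).
- ctrl.get_image(name): name is "side" or "top"; returns the picture (420x560x3 uint8, red, green, blue); there is no depth.
- ctrl.camera_info(name): a dict with "fovy" (degrees; the focal length in pixels is half the picture's height over the tangent of half this angle, whatever the lens; pixels are square), "cx", "cy" (the principal point, pixels), "R" (3x3) and "t" (3): a world point X has camera coordinates R X + t. Camera axes: x right, y down, z forward; pixel columns grow to the right and rows downward; lengths in mm; the calibration is good to about 2 mm. A picture is of the moment at which its call begins. camera_info takes no time and is no camera call.
- ctrl.finish_job(): hands the job in, once; it reports no verdict.
Trained networks look in the newest picture that a camera, given by its name, has taken for a name from the list of things; names that differ only in an ending like _2 or _b are one class to them, and where a whole thing is asked for, a point or a joint stands for the part that bears it (a point fixed in the world has none). Each returns a list of dicts, best first, with "conf" (0 to 1); they miss things now and then, are a little off and sometimes report something else, mostly with a low value. They report only what shows in the picture. A call takes as long as a camera call. They do not tell look-alikes from the thing itself.
- ctrl.search_frame(label, camera): "extent" ([centre column, centre row, width, height] in pixels, round what is visible of it).
- ctrl.silhouettes(label, camera): "region" (420x560 bool, what is visible of it) and "extent" ([centre column, centre row, width, height] in pixels, round what is visible of it).
- ctrl.mark_of(label, camera): "point" ([column, row] in pixels: a listed point, or the origin of a listed thing).
The state is a dict: "clock": time; "qpos": joint angles; "qd": joint speeds; "tau": joint torques, N m; "eef_pos": TCP position; "tool_rot": TCP orientation; "force": force on the tool from outside, world axes, zero at the start; "torque": the same for the moment, N m; "width": finger opening in mm.
Only numpy, scipy, OpenCV 4.12 (cv2) and the standard library are available. Lean on these libraries where they do the work, as an engineer would, in place of code of your own. Each camera call takes 0.05 s, during which the arm holds its last target.

## Working session

There is one attempt and no reset: what is moved stays moved. The work goes in short steps, Python scripts to look and compute and a tool call to move; the robot and the scene stay as the last step left them, time stands still between calls to the robot, and variables do not carry over. Pictures are saved under pics/ and viewed, and the job is handed in when it is done.

Besides the shell and the picture viewer there is one more tool, called after "Emit:" as name(argument=value, ...) on one line, values as JSON. servo_tool: Moves the arm, as the interface text tells. Its arguments: {"type":"object","properties":{"rows":{"type":"array"}},"required":["rows"]}

```bash
mkdir -p pics; ls; python3 - <<'E'
from cell import ctrl
import cv2, json
s=ctrl.read_state(); print(s)
for n in("side","top"):
    im=ctrl.get_image(n); cv2.imwrite(f"pics/{n}0.png",im[:,:,::-1]); i=ctrl.camera_info(n); print(n,i)
E
```

```text
pics
{'clock': 0.0, 'qpos': array([ 1.09124077,  0.62934958,  0.0384348 ,  1.5183629 , -0.02698655,
        0.99626426, -0.02000159]), 'qd': array([ 0.0017951 , -0.00022233, -0.00078452,  0.00139009, -0.00130658,
        0.00041556, -0.0022522 ]), 'tau': array([ 1.98706821e-04, -5.63396323e+01,  1.22617140e+00, -1.93435639e+01,
        1.09784456e-02,  1.06581356e-02, -1.24029563e-05]), 'eef_pos': array([ 261.11439292, -594.57998043,  230.38833082]), 'tool_rot': array([-3.12466283,  1.56893008,  2.00149333]), 'force': array([-0.32651529,  0.26374832, -0.24339585]), 'torque': array([ 0.01450742,  0.01993236, -0.02178906]), 'width': 85.28467877141063}
side {'fovy': 42.31120511468581, 'cx': 272.0896766996448, 'cy': 217.3237788864586, 'R': array([[-0.82461975, -0.56558407, -0.0108129 ],
       [-0.32094148,  0.48350115, -0.81438517],
       [ 0.46583133, -0.66808779, -0.58022399]]), 't': array([ 443.82385722,  273.73678203, 1267.11678419])}
top {'fovy': 47.920176275472144, 'cx': 279.42167115293296, 'cy': 208.40748046270647, 'R': array([[ 7.65388071e-04, -9.99997785e-01, -1.96075566e-03],
       [-9.90336750e-01, -4.86070159e-04, -1.38682681e-01],
       [ 1.38681421e-01,  2.04795446e-03, -9.90334928e-01]]), 't': array([  64.20408626,  525.26315473, 1407.62002503])}
```

View pics/side0.png

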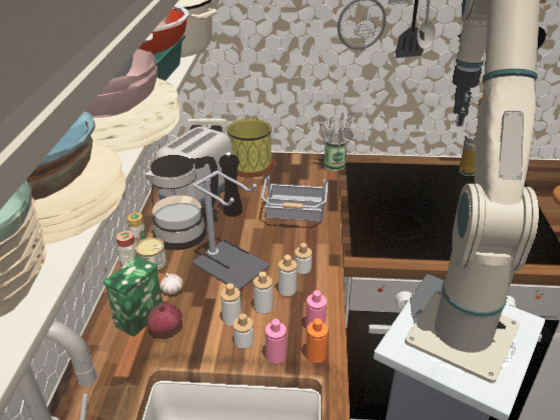

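View pics/top0.png

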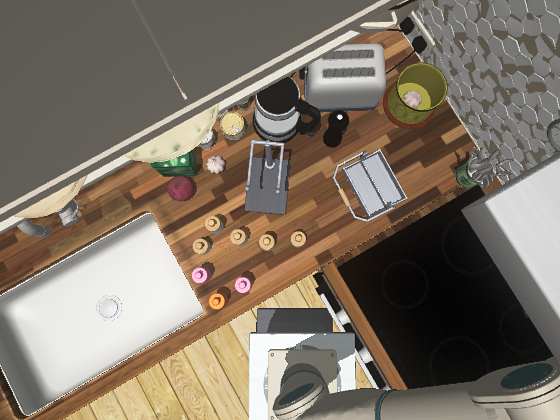

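The side view shows five white jars, at about (231,303), (263,292), (288,275), (303,258) and (244,330). The look-alikes are pink at (317,310) and (276,341), and orange at (317,341). The caddy is at about (295,203) and the stand at (215,230). In the top view the white jars are at (213,222), (201,245), (238,236), (267,241) and (298,238).

```bash
cat > h.py <<'E'
import numpy as np, cv2
from cell import ctrl
from scipy.spatial.transform import Rotation as Ro
I={n:ctrl.camera_info(n) for n in("side","top")}
def proj(n,X):
    i=I[n]; c=i["R"]@np.asarray(X,float)+i["t"]; f=210/np.tan(np.radians(i["fovy"]/2)); return np.array([i["cx"]+f*c[0]/c[2],i["cy"]+f*c[1]/c[2]])
def ray(n,p):
    i=I[n]; f=210/np.tan(np.radians(i["fovy"]/2)); d=i["R"].T@np.array([(p[0]-i["cx"])/f,(p[1]-i["cy"])/f,1]); return -i["R"].T@i["t"],d/np.linalg.norm(d)
def atz(n,p,z):
    o,d=ray(n,p); return o+d*(z-o[2])/d[2]
def tri(ps,pt):
    A=np.zeros((3,3));b=np.zeros(3);L=[]
    for n,p in(("side",ps),("top",pt)):
        o,d=ray(n,p);M=np.eye(3)-np.outer(d,d);A+=M;b+=M@o;L.append((o,M))
    X=np.linalg.solve(A,b); return X,max(np.linalg.norm(M@(X-o)) for o,M in L)
def snap(n,name,box=None,k=1):
    im=ctrl.get_image(n)
    o=im if box is None else im[box[1]:box[3],box[0]:box[2]]
    cv2.imwrite("pics/"+name,cv2.resize(o,None,fx=k,fy=k,interpolation=cv2.INTER_CUBIC)[:,:,::-1]); return im
def st():
    s=ctrl.read_state(); return s["clock"],s["eef_pos"].round(1),s["tool_rot"].round(3),s["width"].round(1),s["force"].round(1)
E
python3 - <<'E'
from h import *
snap("side","side1.png",(210,170,340,370),3);snap("top","top1.png",(180,120,420,320),3)
for c in("side","top"):
    for l in["tall_1","short_1","caddy","row_short","row_tall","handle_grip","hook_seat","stand","pepper_mill","garlic","onion"]:
        r=ctrl.mark_of(l,c); print(c,l,[(np.round(q["point"],1).tolist(),round(q["conf"],2)) for q in r][:8])
print(st())
E
```

```text
side tall_1 [([317.8, 326.3], 0.91), ([277.4, 355.1], 0.79), ([233.2, 319.1], 0.77), ([263.7, 307.0], 0.67), ([313.4, 357.7], 0.62), ([286.9, 287.4], 0.61), ([301.7, 268.3], 0.36)]
side short_1 [([303.5, 269.4], 0.94), ([246.3, 341.6], 0.75), ([171.7, 290.0], 0.2)]
side caddy [([298.0, 206.5], 0.91)]
side row_short []
side row_tall [([299.3, 200.1], 0.7), ([244.8, 339.5], 0.23)]
side handle_grip [([290.2, 203.7], 0.72)]
side hook_seat [([238.2, 192.3], 0.72)]
side stand [([240.5, 270.2], 0.74)]
side pepper_mill [([231.9, 214.9], 0.96)]
side garlic []
side onion []
top tall_1 [([219.4, 301.1], 0.75), ([204.7, 278.0], 0.71), ([243.6, 285.9], 0.68), ([267.0, 240.5], 0.57), ([215.8, 225.4], 0.49), ([241.2, 241.4], 0.46)]
top short_1 [([202.0, 248.2], 0.77), ([296.4, 238.3], 0.61)]
top caddy [([374.4, 187.3], 0.8), ([297.1, 238.2], 0.35)]
top row_short [([361.0, 187.7], 0.9), ([383.3, 177.4], 0.2)]
top row_tall [([381.3, 182.0], 0.96)]
top handle_grip [([342.1, 197.2], 0.6), ([214.2, 164.5], 0.24)]
top hook_seat []
top stand [([266.3, 195.5], 0.65), ([240.4, 241.0], 0.32)]
top pepper_mill [([329.9, 138.2], 0.62)]
top garlic [([213.3, 165.5], 0.81)]
top onion [([182.4, 190.7], 0.84)]Traceback (most recent call last):
  File "<stdin>", line 6, in <module>
  File "h.py", line 21, in st
    s=ctrl.read_state(); return s["clock"],s["eef_pos"].round(1),s["tool_rot"].round(3),s["width"].round(1),s["force"].round(1)
                                                                                        ^^^^^^^^^^^^^^^^
AttributeError: 'float' object has no attribute 'round'
```

View pics/side1.png

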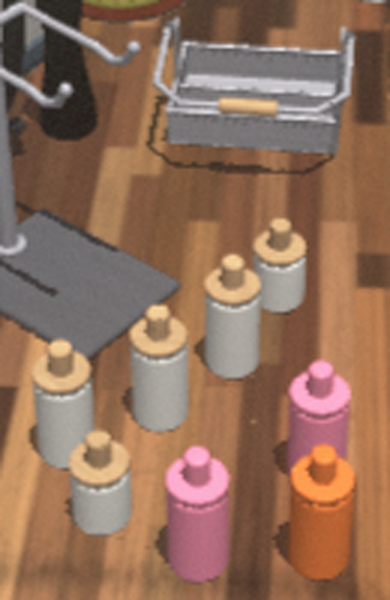

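View pics/top1.png

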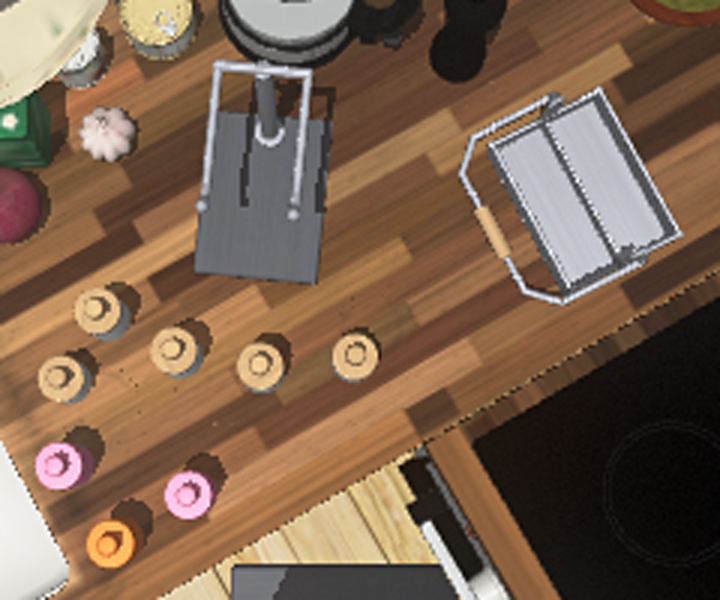

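```bash
sed -i 's/s\["width"\].round(1)/round(s["width"],1)/' h.py; python3 - <<'E'
from h import *
S={'A':((61,345),(96,308)),'B':((157,311),(173,347)),'C':((232,259),(262,363)),'D':((280,224),(354,354)),'E':((98,436),(61,377))}
for k,(s,t) in S.items():
    ps=(210+s[0]/3,170+s[1]/3);pt=(180+t[0]/3,120+t[1]/3)
    X,e=tri(ps,pt); z=86 if k in'DE' else 114
    print(k,X.round(1),round(e,1),'top@z',atz("top",pt,z).round(1))
T=lambda x,y:(180+x/3,120+y/3)
print("caddy rim")
for p in[(600,88),(682,236),(568,293),(490,147)]: print(atz("top",T(*p),40).round(1))
P=[atz("top",T(*p),40) for p in[(600,88),(682,236),(568,293),(490,147)]]
c=np.mean(P,0);print(c, np.linalg.norm(P[0]-P[1]),np.linalg.norm(P[1]-P[2]))
d=(P[0]-P[1])+(P[3]-P[2]);print("y axis yaw",np.arctan2(d[1],d[0]))
# y axis goes so that -x is toward stand
print("prong tips",atz("top",T(202,206),261).round(1),atz("top",T(293,214),261).round(1))
print("crossbar ends",atz("top",T(217,66),245).round(1),atz("top",T(309,72),245).round(1))
print("plate",[atz("top",T(*p),10).round(1) for p in[(195,272),(317,283),(328,121),(217,113)]])
print("sleeve",tri((210+248/3,170+106/3),T(493,233)))
print("bystanders",atz("top",(329.9,138.2),0),atz("top",(213.3,165.5),30),atz("top",(182.4,190.7),42))
print("prong tip tri",tri((210+65/3,170+92/3),T(293,214)),tri((210+134/3,170+50/3),T(293,214)),tri((210+65/3,170+92/3),T(202,206)))
print(st())
E
```

```text
A [474.1 259.4 111.8] 1.1 top@z [472.8 258.5 114. ]
B [436.6 185.  110.1] 1.1 top@z [435.4 184.1 114. ]
C [421.5  99.6 111.4] 1.3 top@z [420.1  98.9 114. ]
D [431.3  10.1  84.8] 0.3 top@z [430.9  10.   86. ]
E [410.5 297.2  81.6] 2.2 top@z [408.4 295.3  86. ]
caddy rim
[ 710.  -247.3   40. ]
[ 555.  -326.4   40. ]
[ 496.5 -208.8   40. ]
[ 647.6 -132.5   40. ]
[ 602.25553823 -228.76343161   40.        ] 173.94798740499508 131.3621375781461
y axis yaw 0.46967505188804926
prong tips [545.4 147.3 261. ] [538.5  68.7 261. ]
crossbar ends [674.6 136.4 245. ] [669.2  54.7 245. ]
plate [array([521.8, 171.7,  10. ]), array([510.4,  45.2,  10. ]), array([682.3,  33.4,  10. ]), array([690.9, 150.3,  10. ])]
sleeve (array([ 551.47270931, -127.25615007,   85.42966551]), np.float64(0.9907068069029582))
bystanders [757.33392797 -96.77695548   0.        ] [660.84201491 270.35571807  30.        ] [579.08317604 361.67000536  42.        ]
prong tip tri (array([569.53660068,  83.37454774, 208.5985726 ]), np.float64(25.84397023006244)) (array([539.30506134,  68.67507699, 256.19865626]), np.float64(0.006438313105528669)) (array([547.15560167, 148.16992351, 256.29600385]), np.float64(0.9885679485050851))
(1.3, array([ 261.4, -595.1,  231.3]), array([ 0.744,  1.571, -0.413]), 85.2, array([ 0.3, -0.6,  1. ]))
```

```bash
cat >> h.py <<'E'
def Rg(jaw): # tool down, z_t = horizontal dir jaw (angle)
    z=np.array([np.cos(jaw),np.sin(jaw),0]);x=np.array([0,0,-1.]);return np.column_stack([x,np.cross(z,x),z])
def curR(): return Ro.from_euler('xyz',ctrl.read_state()["tool_rot"]).as_matrix()
def plan(way,f,p=None,R=None,step=58,q=4,ang=5.6):
    """way: list of (pos or None, R or None); prints rows"""
    s=ctrl.read_state()
    p=s["eef_pos"].copy() if p is None else np.array(p,float); R=curR() if R is None else R
    out=[]
    for P,Q in way:
        P=p if P is None else np.array(P,float);Q=R if Q is None else Q
        rv=Ro.from_matrix(R.T@Q).as_rotvec(degrees=True)
        n=int(max(1,np.ceil(np.linalg.norm(P-p)/step),np.ceil(np.abs(rv).max()/ang)))
        p0=p.copy();key=[Ro.from_matrix(R)*Ro.from_rotvec(rv*(k+1)/n,degrees=True) for k in range(n)]
        for k in range(n):
            t=p0+(P-p0)*(k+1)/n; d=np.round(R.T@(t-p)/750,q); w=np.round(Ro.from_matrix(R.T@key[k].as_matrix()).as_rotvec(degrees=True)/6,q)
            p=p+R@d*750; R=R@Ro.from_rotvec(w*6,degrees=True).as_matrix()
            out.append({a:float(v) for a,v in zip(("dx","dy","dz","wx","wy","wz"),list(d)+list(w)) if v}|{"fingers":f})
        out.append('|')
    import json
    print('\n'.join(json.dumps(o) for o in out)); print("end",p.round(1)); return p,R
C=np.array([602.,-229.]);psi=-1.10
def slot(side,y,c=None,a=None):
    c=C if c is None else c;a=psi if a is None else a
    x=32 if side=='tall' else -32
    return c+x*np.array([np.cos(a),np.sin(a)])+y*np.array([-np.sin(a),np.cos(a)])
E
python3 - <<'E'
from h import *
print(curR().round(3)); 
for j in(psi,psi+np.pi):
    print(j,Ro.from_matrix(curR().T@Rg(j)).as_rotvec(degrees=True).round(1))
E
```

```text
[[ 0.     0.916  0.402]
 [-0.     0.402 -0.916]
 [-1.     0.     0.   ]]
-1.1 [-3.3  0.  -0. ]
2.041592653589793 [176.7  -0.   -0. ]
```

```bash
python3 - <<'E'
from h import *
plan([((350,-290,200),Rg(psi)),((431,10,130),None),((431,10,64),None)],0.45)
E
```

```text
{"dx": 0.007, "dy": 0.0453, "dz": -0.0542, "wx": -0.0907, "wy": 0.0001, "wz": -0.0001, "fingers": 0.45}
{"dx": 0.0069, "dy": 0.0458, "dz": -0.0537, "wx": -0.0907, "wy": 0.0001, "fingers": 0.45}
{"dx": 0.007, "dy": 0.0463, "dz": -0.0533, "wx": -0.0908, "wz": -0.0001, "fingers": 0.45}
{"dx": 0.0069, "dy": 0.0468, "dz": -0.0529, "wx": -0.0907, "wy": 0.0001, "wz": -0.0001, "fingers": 0.45}
{"dx": 0.007, "dy": 0.0473, "dz": -0.0524, "wx": -0.0907, "wy": 0.0001, "wz": -0.0001, "fingers": 0.45}
{"dx": 0.007, "dy": 0.0479, "dz": -0.0519, "wx": -0.0907, "wy": 0.0001, "fingers": 0.45}
"|"
{"dx": 0.0155, "dy": 0.0463, "dz": -0.0513, "fingers": 0.45}
{"dx": 0.0156, "dy": 0.0463, "dz": -0.0512, "fingers": 0.45}
{"dx": 0.0155, "dy": 0.0462, "dz": -0.0513, "fingers": 0.45}
{"dx": 0.0156, "dy": 0.0463, "dz": -0.0512, "fingers": 0.45}
{"dx": 0.0155, "dy": 0.0463, "dz": -0.0513, "fingers": 0.45}
{"dx": 0.0156, "dy": 0.0463, "dz": -0.0512, "fingers": 0.45}
"|"
{"dx": 0.044, "fingers": 0.45}
{"dx": 0.044, "fingers": 0.45}
"|"
end [431.  10.  64.]
```

Emit:
servo_tool(rows=[{"dx": 0.007, "dy": 0.0466, "dz": -0.053, "wx": -0.09, "fingers": 0.45}, {"dx": 0.007, "dy": 0.0466, "dz": -0.053, "wx": -0.09, "fingers": 0.45}, {"dx": 0.007, "dy": 0.0466, "dz": -0.053, "wx": -0.09, "fingers": 0.45}, {"dx": 0.007, "dy": 0.0466, "dz": -0.053, "wx": -0.09, "fingers": 0.45}, {"dx": 0.007, "dy": 0.0466, "dz": -0.053, "wx": -0.09, "fingers": 0.45}])

```text
schema error: expected keys dx, dy, dz, wx, wy, wz, fingers
```

Emit:
servo_tool(rows=[{"dx": 0.007, "dy": 0.0466, "dz": -0.053, "wx": -0.09, "fingers": 0.45}, {"dx": 0.0155, "dy": 0.0463, "dz": -0.0513, "fingers": 0.45}, {"dx": 0.0155, "dy": 0.0463, "dz": -0.0513, "fingers": 0.45}, {"dx": 0.0155, "dy": 0.0463, "dz": -0.0513, "fingers": 0.45}, {"dx": 0.0155, "dy": 0.0463, "dz": -0.0513, "fingers": 0.45}])

```text
schema error: expected keys dx, dy, dz, wx, wy, wz, fingers
```

Emit:
servo_tool(rows=[{"dx": 0.0155, "dy": 0.0463, "dz": -0.0513, "fingers": 0.45}, {"fingers": 0.45}, {"fingers": 0.45}])

```text
schema error: expected keys dx, dy, dz, wx, wy, wz, fingers
```

Emit:
servo_tool(rows=[{"dx": 0.007, "dy": 0.0466, "dz": -0.053, "wx": -0.09, "wy": 0, "wz": 0, "fingers": 0.45}, {"dx": 0.007, "dy": 0.0466, "dz": -0.053, "wx": -0.09, "wy": 0, "wz": 0, "fingers": 0.45}, {"dx": 0.007, "dy": 0.0466, "dz": -0.053, "wx": -0.09, "wy": 0, "wz": 0, "fingers": 0.45}, {"dx": 0.007, "dy": 0.0466, "dz": -0.053, "wx": -0.09, "wy": 0, "wz": 0, "fingers": 0.45}, {"dx": 0.007, "dy": 0.0466, "dz": -0.053, "wx": -0.09, "wy": 0, "wz": 0, "fingers": 0.45}])

```text
clock: 1.92
eef_pos: [337.3, -340.0, 205.2]
tool_rot: [0.621, 1.57, -0.489]
force: [1.6, -0.0, -0.4]
width: 47.0
```

Emit:
servo_tool(rows=[{"dx": 0.007, "dy": 0.0466, "dz": -0.053, "wx": -0.09, "wy": 0, "wz": 0, "fingers": 0.45}, {"dx": 0.0155, "dy": 0.0463, "dz": -0.0513, "wx": 0, "wy": 0, "wz": 0, "fingers": 0.45}, {"dx": 0.0155, "dy": 0.0463, "dz": -0.0513, "wx": 0, "wy": 0, "wz": 0, "fingers": 0.45}, {"dx": 0.0155, "dy": 0.0463, "dz": -0.0513, "wx": 0, "wy": 0, "wz": 0, "fingers": 0.45}, {"dx": 0.0155, "dy": 0.0463, "dz": -0.0513, "wx": 0, "wy": 0, "wz": 0, "fingers": 0.45}])

```text
clock: 2.55
eef_pos: [405.3, -88.7, 153.3]
tool_rot: [0.952, 1.569, -0.149]
force: [0.2, 0.2, -0.4]
width: 47.1
```

Emit:
servo_tool(rows=[{"dx": 0.0155, "dy": 0.0463, "dz": -0.0513, "wx": 0, "wy": 0, "wz": 0, "fingers": 0.45}, {"dx": 0, "dy": 0, "dz": 0, "wx": 0, "wy": 0, "wz": 0, "fingers": 0.45}, {"dx": 0, "dy": 0, "dz": 0, "wx": 0, "wy": 0, "wz": 0, "fingers": 0.45}])

```text
clock: 2.92
eef_pos: [417.9, -40.5, 141.8]
tool_rot: [-0.526, 1.57, -1.626]
force: [0.1, -0.1, -0.1]
width: 46.7
```

```bash
sed -i 's/ if v}|{"fingers":f}/}|{"fingers":f}/' h.py; python3 - <<'E'
from h import *
plan([((431,10,110),None),((431,10,64),None)],0.45,step=45)
E
```

```text
{"dx": 0.0212, "dy": 0.023, "dz": -0.026, "wx": 0.0, "wy": 0.0, "wz": -0.0, "fingers": 0.45}
{"dx": 0.0212, "dy": 0.0231, "dz": -0.0261, "wx": 0.0, "wy": 0.0, "wz": -0.0, "fingers": 0.45}
"|"
{"dx": 0.0306, "dy": 0.0, "dz": -0.0, "wx": 0.0, "wy": 0.0, "wz": -0.0, "fingers": 0.45}
{"dx": 0.0307, "dy": 0.0, "dz": -0.0, "wx": 0.0, "wy": 0.0, "wz": -0.0, "fingers": 0.45}
"|"
end [431.  10.  64.]
```

Emit:
servo_tool(rows=[{"dx": 0.0212, "dy": 0.023, "dz": -0.026, "wx": 0, "wy": 0, "wz": 0, "fingers": 0.45}, {"dx": 0.0212, "dy": 0.023, "dz": -0.026, "wx": 0, "wy": 0, "wz": 0, "fingers": 0.45}, {"dx": 0, "dy": 0, "dz": 0, "wx": 0, "wy": 0, "wz": 0, "fingers": 0.45}])

```text
clock: 3.3
eef_pos: [431.0, 10.1, 109.5]
tool_rot: [-2.086, 1.57, 3.097]
force: [-0.2, -0.1, -0.7]
width: 47.2
```

```bash
python3 - <<'E'
from h import *
snap("side","side2.png",(210,130,410,330),3);snap("top","top2.png",(180,120,420,320),3);print(st())
plan([((431,10,64),None)],0.45,step=30)
E
```

```text
(3.4, array([430.8,   8.5, 110.2]), array([-0.619,  1.57 , -1.722]), 46.5, array([0. , 0. , 0.3]))
{"dx": 0.0308, "dy": 0.0006, "dz": -0.0009, "wx": 0.0, "wy": 0.0, "wz": -0.0, "fingers": 0.45}
{"dx": 0.0308, "dy": 0.0006, "dz": -0.0008, "wx": 0.0, "wy": 0.0, "wz": -0.0, "fingers": 0.45}
"|"
end [431.  10.  64.]
```

View pics/side2.png

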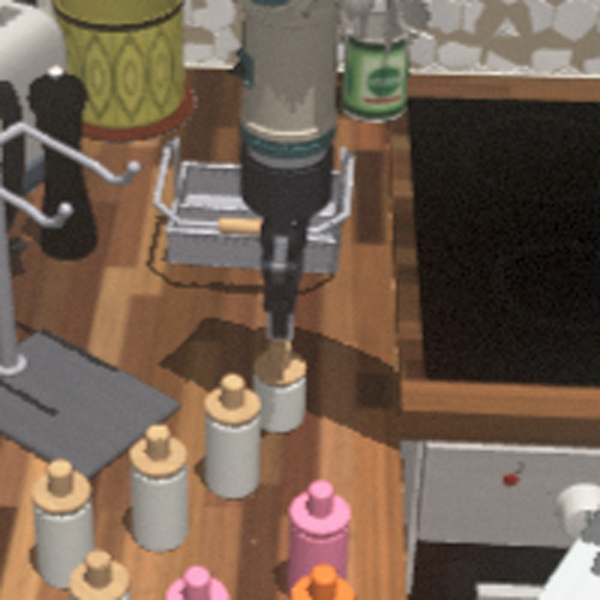

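The gripper stands straight above the white short jar, whose knob is at crop (280,350). The pink and orange jars are well away.

Emit:
servo_tool(rows=[{"dx": 0.031, "dy": 0, "dz": 0, "wx": 0, "wy": 0, "wz": 0, "fingers": 0.45}, {"dx": 0.031, "dy": 0, "dz": 0, "wx": 0, "wy": 0, "wz": 0, "fingers": 0.45}, {"dx": 0, "dy": 0, "dz": 0, "wx": 0, "wy": 0, "wz": 0, "fingers": 0.9}, {"dx": 0, "dy": 0, "dz": 0, "wx": 0, "wy": 0, "wz": 0, "fingers": 0.9}, {"dx": 0, "dy": 0, "dz": 0, "wx": 0, "wy": 0, "wz": 0, "fingers": 0.9}])

```text
clock: 4.03
eef_pos: [431.6, 9.9, 64.3]
tool_rot: [1.088, 1.569, -0.013]
force: [0.4, 0.7, 0.2]
width: 17.9
```

Emit:
servo_tool(rows=[{"dx": -0.03, "dy": 0, "dz": 0, "wx": 0, "wy": 0, "wz": 0, "fingers": 0.9}, {"dx": -0.06, "dy": 0, "dz": 0, "wx": 0, "wy": 0, "wz": 0, "fingers": 0.9}, {"dx": -0.06, "dy": 0, "dz": 0, "wx": 0, "wy": 0, "wz": 0, "fingers": 0.9}, {"dx": 0, "dy": 0, "dz": 0, "wx": 0, "wy": 0, "wz": 0, "fingers": 0.9}])

```text
clock: 4.53
eef_pos: [433.4, 10.3, 179.3]
tool_rot: [1.184, 1.563, 0.084]
force: [0.2, -0.6, -0.3]
width: 17.9
```

```bash
python3 - <<'E'
from h import *
snap("side","side3.png",(210,130,410,330),3);snap("top","top3.png",(180,120,420,320),3);print(st())
t=slot('short',55);print(t)
plan([((*t,200),None),((*t,67),None)],0.9)
E
```

```text
(4.625, array([431. ,  10.3, 176.5]), array([1.211, 1.569, 0.111]), 17.7, array([-0.4,  0.5, -1.4]))
[ 636.50132892 -175.5335778 ]
{"dx": -0.0062, "dy": 0.0264, "dz": 0.069, "wx": 0.0, "wy": 0.0, "wz": 0.0, "fingers": 0.9}
{"dx": -0.0062, "dy": 0.0264, "dz": 0.069, "wx": 0.0, "wy": 0.0, "wz": 0.0, "fingers": 0.9}
{"dx": -0.0062, "dy": 0.0264, "dz": 0.069, "wx": 0.0, "wy": 0.0, "wz": 0.0, "fingers": 0.9}
{"dx": -0.0062, "dy": 0.0264, "dz": 0.069, "wx": 0.0, "wy": 0.0, "wz": 0.0, "fingers": 0.9}
{"dx": -0.0062, "dy": 0.0264, "dz": 0.069, "wx": 0.0, "wy": 0.0, "wz": 0.0, "fingers": 0.9}
"|"
{"dx": 0.0591, "dy": -0.0001, "dz": -0.0, "wx": 0.0, "wy": 0.0, "wz": 0.0, "fingers": 0.9}
{"dx": 0.0591, "dy": -0.0001, "dz": -0.0001, "wx": 0.0, "wy": 0.0, "wz": 0.0, "fingers": 0.9}
{"dx": 0.0591, "dy": -0.0001, "dz": -0.0, "wx": 0.0, "wy": 0.0, "wz": 0.0, "fingers": 0.9}
"|"
end [ 636.5 -175.5   67. ]
```

View pics/side3.png

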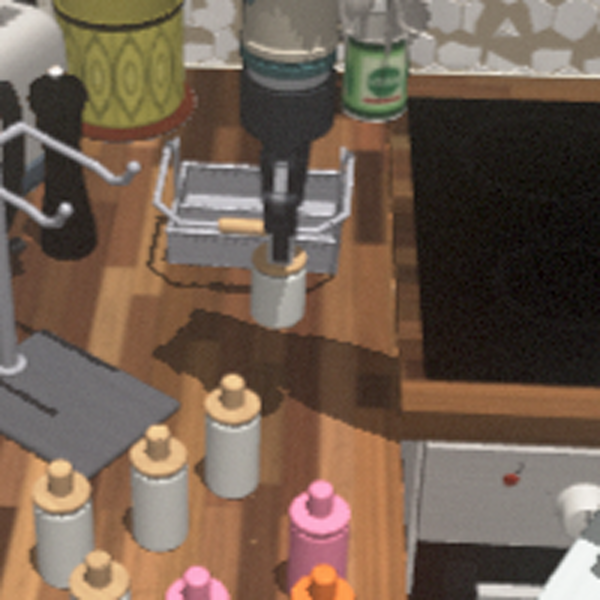

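Emit:
servo_tool(rows=[{"dx": -0.007, "dy": 0.0264, "dz": 0.069, "wx": 0, "wy": 0, "wz": 0, "fingers": 0.9}, {"dx": -0.007, "dy": 0.0264, "dz": 0.069, "wx": 0, "wy": 0, "wz": 0, "fingers": 0.9}, {"dx": -0.007, "dy": 0.0264, "dz": 0.069, "wx": 0, "wy": 0, "wz": 0, "fingers": 0.9}, {"dx": -0.007, "dy": 0.0264, "dz": 0.069, "wx": 0, "wy": 0, "wz": 0, "fingers": 0.9}, {"dx": -0.007, "dy": 0.0264, "dz": 0.069, "wx": 0, "wy": 0, "wz": 0, "fingers": 0.9}])

```text
clock: 5.25
eef_pos: [636.6, -176.5, 200.0]
tool_rot: [-2.369, 1.567, 2.814]
force: [1.0, -0.4, -1.3]
width: 17.8
```

Emit:
servo_tool(rows=[{"dx": 0, "dy": 0, "dz": 0, "wx": 0, "wy": 0, "wz": 0, "fingers": 0.9}, {"dx": 0, "dy": 0, "dz": 0, "wx": 0, "wy": 0, "wz": 0, "fingers": 0.9}])

```text
clock: 5.5
eef_pos: [635.0, -174.8, 199.8]
tool_rot: [-2.419, 1.566, 2.764]
force: [0.1, -0.2, -0.5]
width: 17.8
```

```bash
python3 - <<'E'
from h import *
snap("side","side4.png",(210,130,410,330),3);snap("top","top4.png",(300,80,500,280),3);print(st())
t=slot('short',55);print(t)
plan([((*t,140),None),((*t,67),None)],0.9,step=40)
for c in("side","top"):
    print([(q["point"],q["conf"]) for q in ctrl.mark_of("caddy",c)], [(q["point"],q["conf"]) for q in ctrl.mark_of("row_tall",c)])
E
```

```text
(5.6, array([ 635.2, -174. ,  200.9]), array([-2.531,  1.568,  2.653]), 17.5, array([0.1, 0.1, 0.7]))
[ 636.50132892 -175.5335778 ]
{"dx": 0.0406, "dy": 0.0004, "dz": 0.0014, "wx": -0.0, "wy": 0.0, "wz": -0.0, "fingers": 0.9}
{"dx": 0.0406, "dy": 0.0004, "dz": 0.0015, "wx": -0.0, "wy": 0.0, "wz": -0.0, "fingers": 0.9}
"|"
{"dx": 0.0487, "dy": 0.0001, "dz": 0.0001, "wx": -0.0, "wy": 0.0, "wz": -0.0, "fingers": 0.9}
{"dx": 0.0487, "dy": 0.0, "dz": 0.0001, "wx": -0.0, "wy": 0.0, "wz": -0.0, "fingers": 0.9}
"|"
end [ 636.5 -175.5   67. ]
[([296.5, 207.2], 0.76), ([230.7, 214.1], 0.22)] [([296.3, 202.7], 0.92)]
[([369.7, 185.7], 0.92)] [([382.5, 181.8], 0.66)]
```

View pics/side4.png

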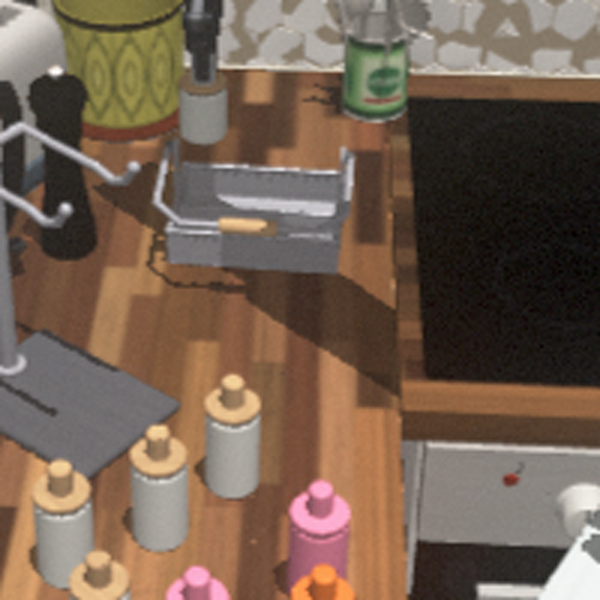

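View pics/top4.png

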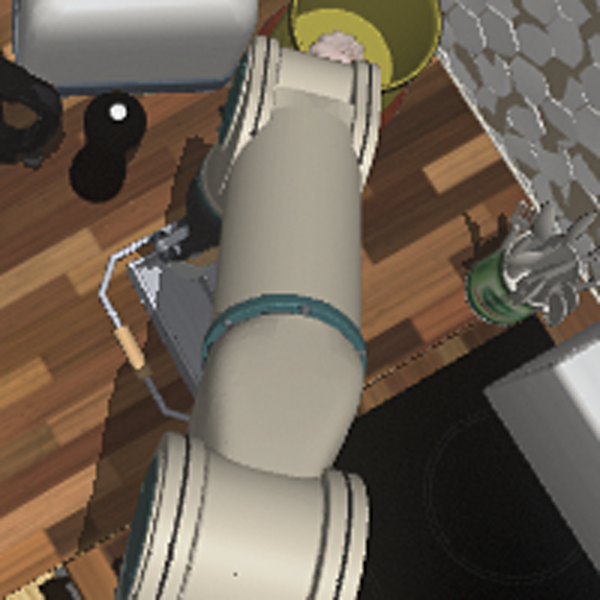

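Emit:
servo_tool(rows=[{"dx": 0.0406, "dy": 0.0004, "dz": 0.0012, "wx": 0, "wy": 0, "wz": 0, "fingers": 0.9}, {"dx": 0.0406, "dy": 0, "dz": 0, "wx": 0, "wy": 0, "wz": 0, "fingers": 0.9}, {"dx": 0.0406, "dy": 0, "dz": 0, "wx": 0, "wy": 0, "wz": 0, "fingers": 0.9}, {"dx": 0.04, "dy": 0, "dz": 0, "wx": 0, "wy": 0, "wz": 0, "fingers": 0.9}, {"dx": 0.012, "dy": 0, "dz": 0, "wx": 0, "wy": 0, "wz": 0, "fingers": 0.9}])

```text
clock: 6.42
eef_pos: [635.8, -175.4, 70.1]
tool_rot: [-2.32, 1.567, 2.863]
force: [0.4, -0.7, -0.5]
width: 18.1
```

```bash
python3 - <<'E'
from h import *
snap("side","side5.png",(240,130,360,230),5);print(st())
E
```

```text
(6.475, array([ 636. , -175.6,   70. ]), array([-2.298,  1.568,  2.885]), 17.8, array([-0.4, -0.6, -1.2]))
```

View pics/side5.png

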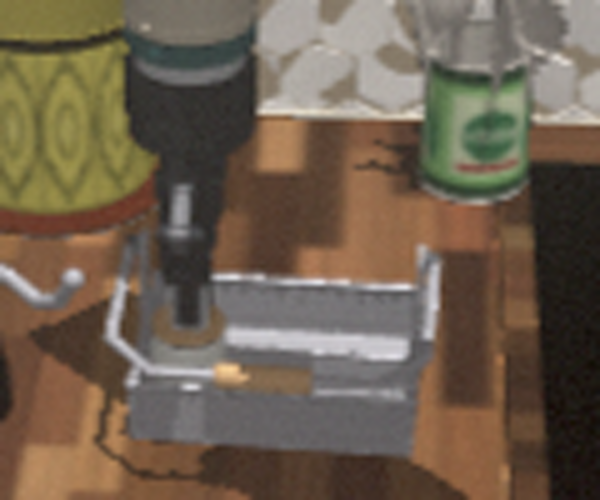

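The short jar is inside the row, at crop (187,345). I'll release it and go for jar C.

Emit:
servo_tool(rows=[{"dx": 0, "dy": 0, "dz": 0, "wx": 0, "wy": 0, "wz": 0, "fingers": 0.5}, {"dx": 0, "dy": 0, "dz": 0, "wx": 0, "wy": 0, "wz": 0, "fingers": 0.5}, {"dx": -0.05, "dy": 0, "dz": 0, "wx": 0, "wy": 0, "wz": 0, "fingers": 0.5}, {"dx": -0.07, "dy": 0, "dz": 0, "wx": 0, "wy": 0, "wz": 0, "fingers": 0.45}])

```text
clock: 6.98
eef_pos: [636.6, -176.0, 162.6]
tool_rot: [-2.282, 1.569, 2.901]
force: [0.5, 0.1, -0.4]
width: 47.1
```

```bash
python3 - <<'E'
from h import *
print(st())
plan([((421,99,190),None),((421,99,150),None),((421,99,93),None)],0.45)
E
```

```text
(6.975, array([ 636.6, -176. ,  162.6]), array([-2.282,  1.569,  2.901]), 47.1, array([ 0.5,  0.1, -0.4]))
{"dx": -0.0051, "dy": -0.0129, "dz": -0.0653, "wx": 0.0, "wy": 0.0, "wz": 0.0, "fingers": 0.45}
{"dx": -0.0052, "dy": -0.0128, "dz": -0.0653, "wx": 0.0, "wy": 0.0, "wz": 0.0, "fingers": 0.45}
{"dx": -0.0051, "dy": -0.0129, "dz": -0.0653, "wx": 0.0, "wy": 0.0, "wz": 0.0, "fingers": 0.45}
{"dx": -0.0051, "dy": -0.0129, "dz": -0.0654, "wx": 0.0, "wy": 0.0, "wz": 0.0, "fingers": 0.45}
{"dx": -0.0052, "dy": -0.0128, "dz": -0.0653, "wx": 0.0, "wy": 0.0, "wz": 0.0, "fingers": 0.45}
{"dx": -0.0051, "dy": -0.0129, "dz": -0.0653, "wx": 0.0, "wy": 0.0, "wz": 0.0, "fingers": 0.45}
{"dx": -0.0051, "dy": -0.0129, "dz": -0.0653, "wx": 0.0, "wy": 0.0, "wz": 0.0, "fingers": 0.45}
"|"
{"dx": 0.0533, "dy": 0.0001, "dz": 0.0, "wx": 0.0, "wy": 0.0, "wz": 0.0, "fingers": 0.45}
"|"
{"dx": 0.076, "dy": 0.0001, "dz": 0.0001, "wx": 0.0, "wy": 0.0, "wz": 0.0, "fingers": 0.45}
"|"
end [421.  99.  93.]
```

Emit:
servo_tool(rows=[{"dx": -0.005, "dy": -0.0129, "dz": -0.0653, "wx": 0, "wy": 0, "wz": 0, "fingers": 0.45}, {"dx": -0.005, "dy": -0.0129, "dz": -0.0653, "wx": 0, "wy": 0, "wz": 0, "fingers": 0.45}, {"dx": -0.005, "dy": -0.0129, "dz": -0.0653, "wx": 0, "wy": 0, "wz": 0, "fingers": 0.45}, {"dx": -0.005, "dy": -0.0129, "dz": -0.0653, "wx": 0, "wy": 0, "wz": 0, "fingers": 0.45}, {"dx": -0.005, "dy": -0.0129, "dz": -0.0653, "wx": 0, "wy": 0, "wz": 0, "fingers": 0.45}])

```text
clock: 7.6
eef_pos: [482.9, 21.5, 182.0]
tool_rot: [1.296, 1.568, 0.196]
force: [0.4, 0.2, 0.2]
width: 46.9
```

Emit:
servo_tool(rows=[{"dx": -0.005, "dy": -0.0129, "dz": -0.0653, "wx": 0, "wy": 0, "wz": 0, "fingers": 0.45}, {"dx": -0.005, "dy": -0.0129, "dz": -0.0653, "wx": 0, "wy": 0, "wz": 0, "fingers": 0.45}, {"dx": 0.04, "dy": 0, "dz": 0, "wx": 0, "wy": 0, "wz": 0, "fingers": 0.45}, {"dx": 0, "dy": 0, "dz": 0, "wx": 0, "wy": 0, "wz": 0, "fingers": 0.45}])

```text
clock: 8.1
eef_pos: [420.8, 98.9, 158.0]
tool_rot: [-1.751, 1.57, -2.85]
force: [0.0, -0.5, 0.3]
width: 47.3
```

```bash
python3 - <<'E'
from h import *
im=snap("side","side6.png",(210,130,410,330),3);print(st())
im=snap("top","top6.png",(300,80,500,280),3)
plan([((421,99,92.5),None)],0.45)
E
```

```text
(8.15, array([421.7,  98.6, 158.6]), array([ 0.61,  1.57, -0.49]), 47.0, array([-0.1, -0.2, -0.2]))
{"dx": 0.0443, "dy": -0.0006, "dz": -0.0008, "wx": 0.0, "wy": 0.0, "wz": 0.0, "fingers": 0.45}
{"dx": 0.0443, "dy": -0.0007, "dz": -0.0008, "wx": 0.0, "wy": 0.0, "wz": 0.0, "fingers": 0.45}
"|"
end [421.   99.   92.5]
```

View pics/side6.png

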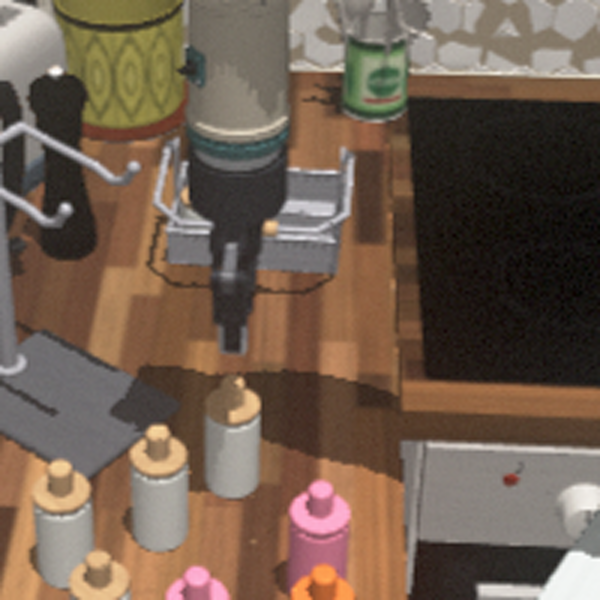

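View pics/top6.png

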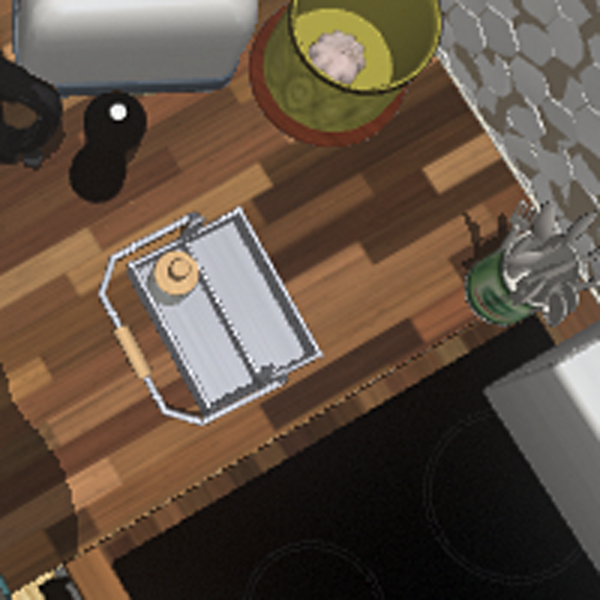

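Jar D stands in its row and the caddy hasn't moved. Gripper is right above jar C (knob at crop (235,385)).

Emit:
servo_tool(rows=[{"dx": 0.0443, "dy": -0.0005, "dz": -0.0005, "wx": 0, "wy": 0, "wz": 0, "fingers": 0.45}, {"dx": 0.044, "dy": 0, "dz": 0, "wx": 0, "wy": 0, "wz": 0, "fingers": 0.45}, {"dx": 0, "dy": 0, "dz": 0, "wx": 0, "wy": 0, "wz": 0, "fingers": 0.9}, {"dx": 0, "dy": 0, "dz": 0, "wx": 0, "wy": 0, "wz": 0, "fingers": 0.9}, {"dx": 0, "dy": 0, "dz": 0, "wx": 0, "wy": 0, "wz": 0, "fingers": 0.9}])

```text
clock: 8.82
eef_pos: [422.1, 98.9, 93.1]
tool_rot: [1.358, 1.568, 0.257]
force: [0.2, -0.3, -1.0]
width: 17.9
```

Emit:
servo_tool(rows=[{"dx": -0.03, "dy": 0, "dz": 0, "wx": 0, "wy": 0, "wz": 0, "fingers": 0.9}, {"dx": -0.07, "dy": 0, "dz": 0, "wx": 0, "wy": 0, "wz": 0, "fingers": 0.9}, {"dx": -0.075, "dy": 0, "dz": 0, "wx": 0, "wy": 0, "wz": 0, "fingers": 0.9}, {"dx": 0, "dy": 0, "dz": 0, "wx": 0, "wy": 0, "wz": 0, "fingers": 0.9}])

```text
clock: 9.32
eef_pos: [424.0, 99.6, 227.8]
tool_rot: [1.404, 1.56, 0.303]
force: [-0.3, -0.9, -0.1]
width: 17.7
```

```bash
python3 - <<'E'
from h import *
print(st())
t=slot('tall',55);print(t)
plan([((460,0,230),None),((*t,230),None),((*t,97),None)],0.9)
E
```

```text
(9.325, array([424. ,  99.6, 227.8]), array([1.404, 1.56 , 0.303]), 17.7, array([-0.3, -0.9, -0.1]))
[ 665.53148069 -232.57084884]
{"dx": -0.0014, "dy": -0.0087, "dz": 0.0701, "wx": 0.0, "wy": 0.0, "wz": 0.0, "fingers": 0.9}
{"dx": -0.0015, "dy": -0.0086, "dz": 0.0701, "wx": 0.0, "wy": 0.0, "wz": 0.0, "fingers": 0.9}
"|"
{"dx": 0.0003, "dy": 0.0173, "dz": 0.0668, "wx": 0.0, "wy": 0.0, "wz": 0.0, "fingers": 0.9}
{"dx": 0.0003, "dy": 0.0173, "dz": 0.0667, "wx": 0.0, "wy": 0.0, "wz": 0.0, "fingers": 0.9}
{"dx": 0.0003, "dy": 0.0173, "dz": 0.0668, "wx": 0.0, "wy": 0.0, "wz": 0.0, "fingers": 0.9}
{"dx": 0.0004, "dy": 0.0173, "dz": 0.0668, "wx": 0.0, "wy": 0.0, "wz": 0.0, "fingers": 0.9}
{"dx": 0.0003, "dy": 0.0173, "dz": 0.0667, "wx": 0.0, "wy": 0.0, "wz": 0.0, "fingers": 0.9}
{"dx": 0.0003, "dy": 0.0173, "dz": 0.0668, "wx": 0.0, "wy": 0.0, "wz": 0.0, "fingers": 0.9}
"|"
{"dx": 0.0591, "dy": -0.0006, "dz": -0.0001, "wx": 0.0, "wy": 0.0, "wz": 0.0, "fingers": 0.9}
{"dx": 0.0591, "dy": -0.0007, "dz": -0.0001, "wx": 0.0, "wy": 0.0, "wz": 0.0, "fingers": 0.9}
{"dx": 0.0591, "dy": -0.0006, "dz": -0.0001, "wx": 0.0, "wy": 0.0, "wz": 0.0, "fingers": 0.9}
"|"
end [ 665.5 -232.6   97. ]
```

Emit:
servo_tool(rows=[{"dx": -0.001, "dy": -0.0087, "dz": 0.07, "wx": 0, "wy": 0, "wz": 0, "fingers": 0.9}, {"dx": -0.001, "dy": -0.0087, "dz": 0.07, "wx": 0, "wy": 0, "wz": 0, "fingers": 0.9}, {"dx": 0, "dy": 0.0173, "dz": 0.067, "wx": 0, "wy": 0, "wz": 0, "fingers": 0.9}, {"dx": 0, "dy": 0.0173, "dz": 0.067, "wx": 0, "wy": 0, "wz": 0, "fingers": 0.9}, {"dx": 0, "dy": 0.0173, "dz": 0.067, "wx": 0, "wy": 0, "wz": 0, "fingers": 0.9}])

```text
clock: 9.95
eef_pos: [560.3, -118.6, 224.2]
tool_rot: [-2.561, 1.57, 2.622]
force: [0.5, 0.4, -0.7]
width: 17.8
```

Emit:
servo_tool(rows=[{"dx": 0, "dy": 0.0173, "dz": 0.067, "wx": 0, "wy": 0, "wz": 0, "fingers": 0.9}, {"dx": 0, "dy": 0.0173, "dz": 0.067, "wx": 0, "wy": 0, "wz": 0, "fingers": 0.9}, {"dx": 0, "dy": 0.0173, "dz": 0.067, "wx": 0, "wy": 0, "wz": 0, "fingers": 0.9}, {"dx": 0, "dy": 0, "dz": 0, "wx": 0, "wy": 0, "wz": 0, "fingers": 0.9}, {"dx": 0, "dy": 0, "dz": 0, "wx": 0, "wy": 0, "wz": 0, "fingers": 0.9}])

```text
clock: 10.58
eef_pos: [661.9, -233.2, 223.5]
tool_rot: [-2.666, 1.568, 2.517]
force: [0.5, 0.4, -0.4]
width: 18.3
```

```bash
python3 - <<'E'
from h import *
print(st())
snap("side","side7.png",(240,130,360,230),5);
t=slot('tall',55);print(t)
plan([((*t,190),None),((*t,99),None)],0.9,step=46)
E
```

```text
(10.575, array([ 661.9, -233.2,  223.5]), array([-2.666,  1.568,  2.517]), 18.3, array([ 0.5,  0.4, -0.4]))
[ 665.53148069 -232.57084884]
{"dx": 0.0453, "dy": 0.0042, "dz": 0.0022, "wx": -0.0, "wy": 0.0, "wz": -0.0, "fingers": 0.9}
"|"
{"dx": 0.0607, "dy": 0.0, "dz": 0.0001, "wx": -0.0, "wy": 0.0, "wz": -0.0, "fingers": 0.9}
{"dx": 0.0606, "dy": 0.0001, "dz": 0.0002, "wx": -0.0, "wy": 0.0, "wz": -0.0, "fingers": 0.9}
"|"
end [ 665.6 -232.6   99. ]
```

View pics/side7.png

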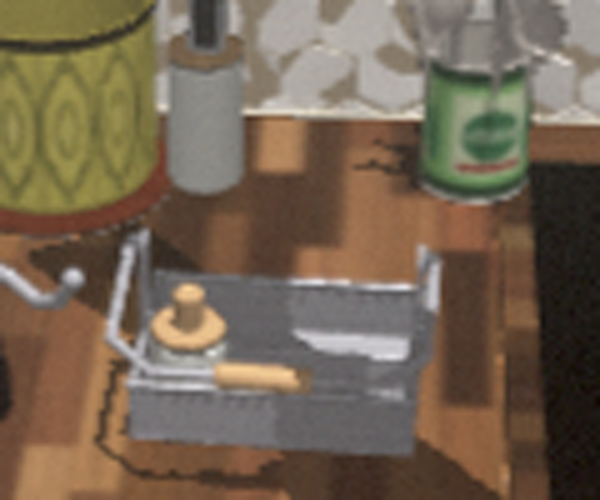

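Emit:
servo_tool(rows=[{"dx": 0.045, "dy": 0.0042, "dz": 0.0022, "wx": 0, "wy": 0, "wz": 0, "fingers": 0.9}, {"dx": 0.05, "dy": 0, "dz": 0, "wx": 0, "wy": 0, "wz": 0, "fingers": 0.9}, {"dx": 0.05, "dy": 0, "dz": 0, "wx": 0, "wy": 0, "wz": 0, "fingers": 0.9}, {"dx": 0.0215, "dy": 0, "dz": 0, "wx": 0, "wy": 0, "wz": 0, "fingers": 0.9}, {"dx": 0, "dy": 0, "dz": 0, "wx": 0, "wy": 0, "wz": 0, "fingers": 0.9}])

```text
clock: 11.25
eef_pos: [666.0, -233.1, 99.4]
tool_rot: [-2.567, 1.569, 2.617]
force: [0.5, -0.7, -0.7]
width: 18.4
```

```bash
python3 - <<'E'
from h import *
print(st())
snap("side","side8.png",(240,130,360,230),5);
E
```

```text
(11.25, array([ 666. , -233.1,   99.4]), array([-2.567,  1.569,  2.617]), 18.4, array([ 0.5, -0.7, -0.7]))
```

View pics/side8.png

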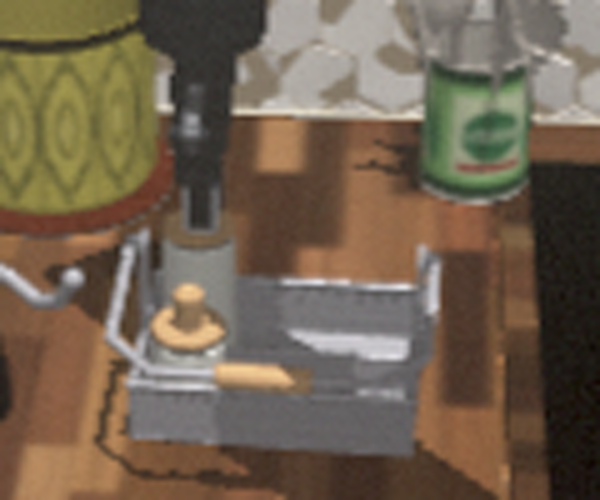

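Jar C is in the other row behind jar D. I'll release it and go for jar B at (436,184.5).

Emit:
servo_tool(rows=[{"dx": 0, "dy": 0, "dz": 0, "wx": 0, "wy": 0, "wz": 0, "fingers": 0.5}, {"dx": 0, "dy": 0, "dz": 0, "wx": 0, "wy": 0, "wz": 0, "fingers": 0.5}, {"dx": -0.05, "dy": 0, "dz": 0, "wx": 0, "wy": 0, "wz": 0, "fingers": 0.5}, {"dx": -0.07, "dy": 0, "dz": 0, "wx": 0, "wy": 0, "wz": 0, "fingers": 0.45}, {"dx": 0, "dy": 0, "dz": 0, "wx": 0, "wy": 0, "wz": 0, "fingers": 0.45}])

```text
clock: 11.92
eef_pos: [670.0, -235.7, 196.0]
tool_rot: [0.772, 1.559, -0.328]
force: [-0.3, 0.5, 0.2]
width: 47.2
```

```bash
python3 - <<'E'
from h import *
print(st())
plan([((450,0,190),None),((436,184.5,190),None),((436,184.5,155),None),((436,184.5,92.5),None)],0.45)
E
```

```text
(11.925, array([ 670. , -235.7,  196. ]), array([ 0.772,  1.559, -0.328]), 47.2, array([-0.3,  0.5,  0.2]))
{"dx": 0.0006, "dy": -0.0199, "dz": -0.0688, "wx": 0.0, "wy": 0.0, "wz": 0.0, "fingers": 0.45}
{"dx": 0.0006, "dy": -0.0198, "dz": -0.0689, "wx": 0.0, "wy": 0.0, "wz": 0.0, "fingers": 0.45}
{"dx": 0.0007, "dy": -0.0199, "dz": -0.0688, "wx": 0.0, "wy": 0.0, "wz": 0.0, "fingers": 0.45}
{"dx": 0.0006, "dy": -0.0199, "dz": -0.0689, "wx": 0.0, "wy": 0.0, "wz": 0.0, "fingers": 0.45}
{"dx": 0.0006, "dy": -0.0198, "dz": -0.0688, "wx": 0.0, "wy": 0.0, "wz": 0.0, "fingers": 0.45}
{"dx": 0.0006, "dy": -0.0199, "dz": -0.0689, "wx": 0.0, "wy": 0.0, "wz": 0.0, "fingers": 0.45}
"|"
{"dx": -0.0003, "dy": 0.0237, "dz": -0.0569, "wx": 0.0, "wy": 0.0, "wz": 0.0, "fingers": 0.45}
{"dx": -0.0002, "dy": 0.0237, "dz": -0.057, "wx": 0.0, "wy": 0.0, "wz": 0.0, "fingers": 0.45}
{"dx": -0.0003, "dy": 0.0237, "dz": -0.0569, "wx": 0.0, "wy": 0.0, "wz": 0.0, "fingers": 0.45}
{"dx": -0.0003, "dy": 0.0237, "dz": -0.0569, "wx": 0.0, "wy": 0.0, "wz": 0.0, "fingers": 0.45}
"|"
{"dx": 0.0467, "dy": -0.0004, "dz": -0.0004, "wx": 0.0, "wy": 0.0, "wz": 0.0, "fingers": 0.45}
"|"
{"dx": 0.0416, "dy": -0.0003, "dz": -0.0003, "wx": 0.0, "wy": 0.0, "wz": 0.0, "fingers": 0.45}
{"dx": 0.0417, "dy": -0.0004, "dz": -0.0004, "wx": 0.0, "wy": 0.0, "wz": 0.0, "fingers": 0.45}
"|"
end [436.  184.5  92.5]
```

Emit:
servo_tool(rows=[{"dx": 0, "dy": -0.0195, "dz": -0.068, "wx": 0, "wy": 0, "wz": 0, "fingers": 0.45}, {"dx": 0, "dy": -0.0195, "dz": -0.068, "wx": 0, "wy": 0, "wz": 0, "fingers": 0.45}, {"dx": 0, "dy": -0.0195, "dz": -0.068, "wx": 0, "wy": 0, "wz": 0, "fingers": 0.45}, {"dx": 0, "dy": -0.0195, "dz": -0.068, "wx": 0, "wy": 0, "wz": 0, "fingers": 0.45}, {"dx": 0, "dy": -0.0195, "dz": -0.068, "wx": 0, "wy": 0, "wz": 0, "fingers": 0.45}])

```text
clock: 12.55
eef_pos: [484.5, -38.7, 189.9]
tool_rot: [1.485, 1.57, 0.384]
force: [0.6, 0.7, 0.1]
width: 47.1
```

Emit:
servo_tool(rows=[{"dx": 0, "dy": -0.0195, "dz": -0.068, "wx": 0, "wy": 0, "wz": 0, "fingers": 0.45}, {"dx": 0, "dy": 0.0237, "dz": -0.057, "wx": 0, "wy": 0, "wz": 0, "fingers": 0.45}, {"dx": 0, "dy": 0.0237, "dz": -0.057, "wx": 0, "wy": 0, "wz": 0, "fingers": 0.45}, {"dx": 0, "dy": 0.0237, "dz": -0.057, "wx": 0, "wy": 0, "wz": 0, "fingers": 0.45}, {"dx": 0, "dy": 0.0237, "dz": -0.057, "wx": 0, "wy": 0, "wz": 0, "fingers": 0.45}])

```text
clock: 13.18
eef_pos: [435.3, 184.9, 189.9]
tool_rot: [1.467, 1.57, 0.366]
force: [1.0, -0.2, 0.5]
width: 47.1
```

Emit:
servo_tool(rows=[{"dx": 0, "dy": 0, "dz": 0, "wx": 0, "wy": 0, "wz": 0, "fingers": 0.45}, {"dx": 0, "dy": 0, "dz": 0, "wx": 0, "wy": 0, "wz": 0, "fingers": 0.45}])

```text
clock: 13.42
eef_pos: [435.3, 182.9, 189.7]
tool_rot: [-0.62, 1.57, -1.72]
force: [-0.5, 0.2, -0.2]
width: 46.8
```

```bash
python3 - <<'E'
from h import *
print(st())
im=snap("top","top8.png",(300,80,500,280),3)
snap("side","side9.png",(200,170,400,370),3)
plan([((436,184.5,150),None),((436,184.5,92.5),None)],0.45)
E
```

```text
(13.425, array([435.3, 182.9, 189.7]), array([-0.62,  1.57, -1.72]), 46.8, array([-0.5,  0.2, -0.2]))
{"dx": 0.053, "dy": 0.002, "dz": -0.0027, "wx": -0.0, "wy": -0.0, "wz": -0.0, "fingers": 0.45}
"|"
{"dx": 0.0766, "dy": 0.0, "dz": -0.0001, "wx": -0.0, "wy": -0.0, "wz": -0.0, "fingers": 0.45}
"|"
end [436.  184.5  92.5]
```

View pics/top8.png

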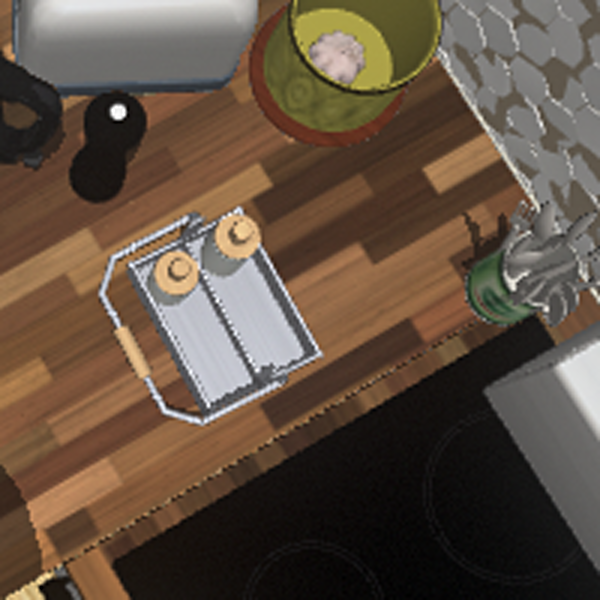

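View pics/side9.png

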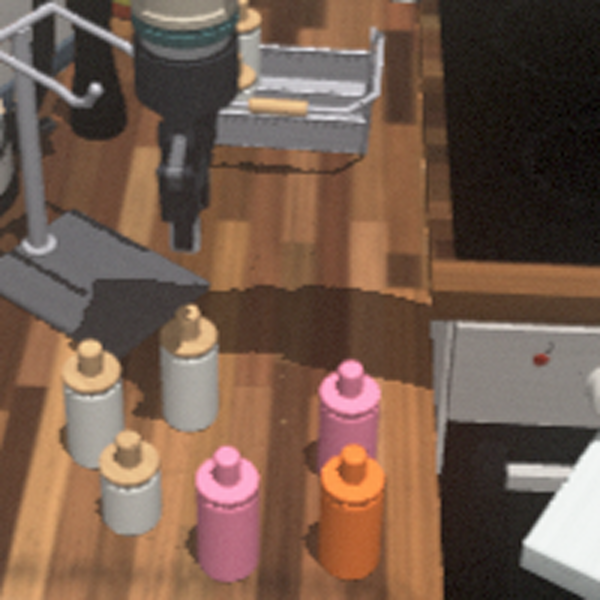

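Both jars stand in the caddy and the gripper is above white tall jar B (crop (188,320)). I'll take it.

Emit:
servo_tool(rows=[{"dx": 0.05, "dy": 0.0015, "dz": -0.002, "wx": 0, "wy": 0, "wz": 0, "fingers": 0.45}, {"dx": 0.0796, "dy": 0, "dz": 0, "wx": 0, "wy": 0, "wz": 0, "fingers": 0.45}, {"dx": 0, "dy": 0, "dz": 0, "wx": 0, "wy": 0, "wz": 0, "fingers": 0.45}, {"dx": 0, "dy": 0, "dz": 0, "wx": 0, "wy": 0, "wz": 0, "fingers": 0.9}, {"dx": 0, "dy": 0, "dz": 0, "wx": 0, "wy": 0, "wz": 0, "fingers": 0.9}])

```text
clock: 14.15
eef_pos: [436.1, 184.6, 93.0]
tool_rot: [0.988, 1.57, -0.114]
force: [0.8, -0.3, -1.1]
width: 17.6
```

Emit:
servo_tool(rows=[{"dx": 0, "dy": 0, "dz": 0, "wx": 0, "wy": 0, "wz": 0, "fingers": 0.9}, {"dx": -0.03, "dy": 0, "dz": 0, "wx": 0, "wy": 0, "wz": 0, "fingers": 0.9}, {"dx": -0.07, "dy": 0, "dz": 0, "wx": 0, "wy": 0, "wz": 0, "fingers": 0.9}, {"dx": -0.08, "dy": 0, "dz": 0, "wx": 0, "wy": 0, "wz": 0, "fingers": 0.9}, {"dx": 0, "dy": 0, "dz": 0, "wx": 0, "wy": 0, "wz": 0, "fingers": 0.9}])

```text
clock: 14.78
eef_pos: [438.6, 186.4, 232.1]
tool_rot: [1.569, 1.56, 0.468]
force: [0.6, 0.5, -2.0]
width: 18.0
```

```bash
python3 - <<'E'
from h import *
print(st())
t=slot('tall',0);print(t)
plan([((450,0,232),None),((*t,232),None)],0.9)
E
```

```text
(14.775, array([438.6, 186.4, 232.1]), array([1.569, 1.56 , 0.468]), 18.0, array([ 0.6,  0.5, -2. ]))
[ 616.51507589 -257.51863552]
{"dx": -0.0002, "dy": -0.0248, "dz": 0.0571, "wx": -0.0, "wy": -0.0, "wz": 0.0, "fingers": 0.9}
{"dx": -0.0003, "dy": -0.0247, "dz": 0.0572, "wx": -0.0, "wy": -0.0, "wz": 0.0, "fingers": 0.9}
{"dx": -0.0002, "dy": -0.0248, "dz": 0.0571, "wx": -0.0, "wy": -0.0, "wz": 0.0, "fingers": 0.9}
{"dx": -0.0002, "dy": -0.0247, "dz": 0.0571, "wx": -0.0, "wy": -0.0, "wz": 0.0, "fingers": 0.9}
"|"
{"dx": 0.0001, "dy": 0.0071, "dz": 0.0678, "wx": -0.0, "wy": -0.0, "wz": 0.0, "fingers": 0.9}
{"dx": 0.0, "dy": 0.007, "dz": 0.0678, "wx": -0.0, "wy": -0.0, "wz": 0.0, "fingers": 0.9}
{"dx": 0.0001, "dy": 0.0071, "dz": 0.0677, "wx": -0.0, "wy": -0.0, "wz": 0.0, "fingers": 0.9}
{"dx": 0.0001, "dy": 0.0071, "dz": 0.0678, "wx": -0.0, "wy": -0.0, "wz": 0.0, "fingers": 0.9}
{"dx": 0.0001, "dy": 0.007, "dz": 0.0678, "wx": -0.0, "wy": -0.0, "wz": 0.0, "fingers": 0.9}
{"dx": 0.0, "dy": 0.0071, "dz": 0.0678, "wx": -0.0, "wy": -0.0, "wz": 0.0, "fingers": 0.9}
"|"
end [ 616.5 -257.5  232. ]
```

Emit:
servo_tool(rows=[{"dx": -0.001, "dy": -0.0243, "dz": 0.057, "wx": 0, "wy": 0, "wz": 0, "fingers": 0.9}, {"dx": -0.001, "dy": -0.0243, "dz": 0.057, "wx": 0, "wy": 0, "wz": 0, "fingers": 0.9}, {"dx": 0, "dy": -0.0243, "dz": 0.057, "wx": 0, "wy": 0, "wz": 0, "fingers": 0.9}, {"dx": 0, "dy": -0.0243, "dz": 0.057, "wx": 0, "wy": 0, "wz": 0, "fingers": 0.9}, {"dx": 0, "dy": 0.0071, "dz": 0.0678, "wx": 0, "wy": 0, "wz": 0, "fingers": 0.9}])

```text
clock: 15.4
eef_pos: [474.0, -44.4, 228.5]
tool_rot: [-2.217, 1.568, 2.966]
force: [1.6, 1.1, 0.4]
width: 18.0
```

Emit:
servo_tool(rows=[{"dx": 0, "dy": 0.0071, "dz": 0.0678, "wx": 0, "wy": 0, "wz": 0, "fingers": 0.9}, {"dx": 0, "dy": 0.0071, "dz": 0.0678, "wx": 0, "wy": 0, "wz": 0, "fingers": 0.9}, {"dx": 0, "dy": 0.0071, "dz": 0.0678, "wx": 0, "wy": 0, "wz": 0, "fingers": 0.9}, {"dx": 0, "dy": 0.0071, "dz": 0.0678, "wx": 0, "wy": 0, "wz": 0, "fingers": 0.9}, {"dx": 0, "dy": 0.0071, "dz": 0.0678, "wx": 0, "wy": 0, "wz": 0, "fingers": 0.9}])

```text
clock: 16.02
eef_pos: [615.1, -258.7, 227.9]
tool_rot: [-2.61, 1.569, 2.573]
force: [1.0, 0.2, 0.1]
width: 17.9
```

Emit:
servo_tool(rows=[{"dx": 0, "dy": 0, "dz": 0, "wx": 0, "wy": 0, "wz": 0, "fingers": 0.9}, {"dx": 0, "dy": 0, "dz": 0, "wx": 0, "wy": 0, "wz": 0, "fingers": 0.9}, {"dx": 0, "dy": 0, "dz": 0, "wx": 0, "wy": 0, "wz": 0, "fingers": 0.9}])

```text
clock: 16.4
eef_pos: [614.6, -255.7, 228.7]
tool_rot: [-3.058, 1.569, 2.126]
force: [0.3, -0.1, -2.2]
width: 18.0
```

```bash
python3 - <<'E'
from h import *
print(st())
snap("side","side10.png",(240,130,360,230),5);
t=slot('tall',0);print(t)
plan([((*t,190),None),((*t,99),None)],0.9,step=46)
E
```

```text
(16.4, array([ 614.6, -255.7,  228.7]), array([-3.058,  1.569,  2.126]), 18.0, array([ 0.3, -0.1, -2.2]))
[ 616.51507589 -257.51863552]
{"dx": 0.052, "dy": 0.0011, "dz": 0.003, "wx": -0.0, "wy": 0.0, "wz": 0.0, "fingers": 0.9}
"|"
{"dx": 0.0607, "dy": 0.0, "dz": 0.0001, "wx": -0.0, "wy": 0.0, "wz": 0.0, "fingers": 0.9}
{"dx": 0.0606, "dy": 0.0, "dz": 0.0, "wx": -0.0, "wy": 0.0, "wz": 0.0, "fingers": 0.9}
"|"
end [ 616.5 -257.5   99. ]
```

View pics/side10.png

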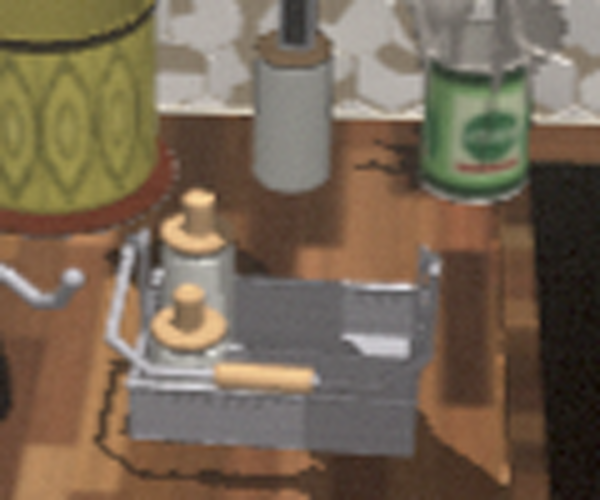

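Emit:
servo_tool(rows=[{"dx": 0.05, "dy": 0.001, "dz": 0.002, "wx": 0, "wy": 0, "wz": 0, "fingers": 0.9}, {"dx": 0.05, "dy": 0, "dz": 0, "wx": 0, "wy": 0, "wz": 0, "fingers": 0.9}, {"dx": 0.05, "dy": 0, "dz": 0, "wx": 0, "wy": 0, "wz": 0, "fingers": 0.9}, {"dx": 0.0235, "dy": 0, "dz": 0, "wx": 0, "wy": 0, "wz": 0, "fingers": 0.9}, {"dx": 0, "dy": 0, "dz": 0, "wx": 0, "wy": 0, "wz": 0, "fingers": 0.9}])

```text
clock: 17.08
eef_pos: [616.2, -257.6, 98.5]
tool_rot: [-2.806, 1.57, 2.378]
force: [0.1, 0.4, -0.8]
width: 18.1
```

```bash
python3 - <<'E'
from h import *
print(st())
snap("side","side11.png",(240,130,360,230),5);
E
```

```text
(17.075, array([ 616.2, -257.6,   98.5]), array([-2.806,  1.57 ,  2.378]), 18.1, array([ 0.1,  0.4, -0.8]))
```

View pics/side11.png

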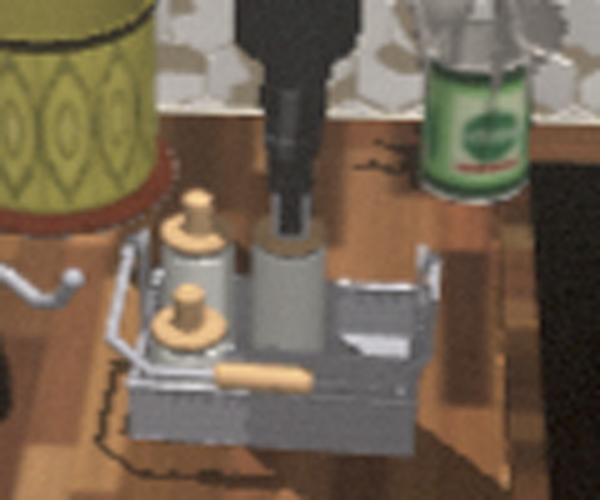

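Jar B is in the middle of the tall row. I'll release it and go for jar A at (473.5, 259).

Emit:
servo_tool(rows=[{"dx": 0, "dy": 0, "dz": 0, "wx": 0, "wy": 0, "wz": 0, "fingers": 0.5}, {"dx": 0, "dy": 0, "dz": 0, "wx": 0, "wy": 0, "wz": 0, "fingers": 0.5}, {"dx": -0.05, "dy": 0, "dz": 0, "wx": 0, "wy": 0, "wz": 0, "fingers": 0.5}, {"dx": -0.07, "dy": 0, "dz": 0, "wx": 0, "wy": 0, "wz": 0, "fingers": 0.45}, {"dx": 0, "dy": 0, "dz": 0, "wx": 0, "wy": 0, "wz": 0, "fingers": 0.45}])

```text
clock: 17.75
eef_pos: [619.6, -260.4, 194.5]
tool_rot: [0.701, 1.56, -0.4]
force: [0.6, 0.0, -0.4]
width: 47.1
```

```bash
python3 - <<'E'
from h import *
print(st())
plan([((450,0,190),None),((435,120,190),None),((473.5,259,190),None)],0.45)
E
```

```text
(17.75, array([ 619.6, -260.4,  194.5]), array([ 0.701,  1.56 , -0.4  ]), 47.1, array([ 0.6,  0. , -0.4]))
{"dx": 0.0004, "dy": -0.0074, "dz": -0.0687, "wx": 0.0, "wy": 0.0, "wz": 0.0, "fingers": 0.45}
{"dx": 0.0004, "dy": -0.0074, "dz": -0.0686, "wx": 0.0, "wy": 0.0, "wz": 0.0, "fingers": 0.45}
{"dx": 0.0004, "dy": -0.0074, "dz": -0.0687, "wx": 0.0, "wy": 0.0, "wz": 0.0, "fingers": 0.45}
{"dx": 0.0004, "dy": -0.0074, "dz": -0.0687, "wx": 0.0, "wy": 0.0, "wz": 0.0, "fingers": 0.45}
{"dx": 0.0004, "dy": -0.0074, "dz": -0.0686, "wx": 0.0, "wy": 0.0, "wz": 0.0, "fingers": 0.45}
{"dx": 0.0004, "dy": -0.0073, "dz": -0.0687, "wx": 0.0, "wy": 0.0, "wz": 0.0, "fingers": 0.45}
"|"
{"dx": -0.0003, "dy": 0.0182, "dz": -0.0506, "wx": 0.0, "wy": 0.0, "wz": 0.0, "fingers": 0.45}
{"dx": -0.0003, "dy": 0.0182, "dz": -0.0505, "wx": 0.0, "wy": 0.0, "wz": 0.0, "fingers": 0.45}
{"dx": -0.0003, "dy": 0.0182, "dz": -0.0506, "wx": 0.0, "wy": 0.0, "wz": 0.0, "fingers": 0.45}
"|"
{"dx": -0.0001, "dy": 0.0432, "dz": -0.0473, "wx": 0.0, "wy": 0.0, "wz": 0.0, "fingers": 0.45}
{"dx": -0.0001, "dy": 0.0433, "dz": -0.0473, "wx": 0.0, "wy": 0.0, "wz": 0.0, "fingers": 0.45}
{"dx": -0.0001, "dy": 0.0432, "dz": -0.0474, "wx": 0.0, "wy": 0.0, "wz": 0.0, "fingers": 0.45}
"|"
end [473.5 259.  190. ]
```

Emit:
servo_tool(rows=[{"dx": 0, "dy": -0.0072, "dz": -0.068, "wx": 0, "wy": 0, "wz": 0, "fingers": 0.45}, {"dx": 0, "dy": -0.0072, "dz": -0.068, "wx": 0, "wy": 0, "wz": 0, "fingers": 0.45}, {"dx": 0, "dy": -0.0072, "dz": -0.068, "wx": 0, "wy": 0, "wz": 0, "fingers": 0.45}, {"dx": 0, "dy": -0.0072, "dz": -0.068, "wx": 0, "wy": 0, "wz": 0, "fingers": 0.45}, {"dx": 0, "dy": -0.0072, "dz": -0.068, "wx": 0, "wy": 0, "wz": 0, "fingers": 0.45}])

```text
clock: 18.38
eef_pos: [475.7, -42.2, 188.9]
tool_rot: [1.513, 1.57, 0.412]
force: [0.5, 0.7, -0.2]
width: 46.9
```

Emit:
servo_tool(rows=[{"dx": 0, "dy": -0.0072, "dz": -0.068, "wx": 0, "wy": 0, "wz": 0, "fingers": 0.45}, {"dx": 0, "dy": 0.0182, "dz": -0.0506, "wx": 0, "wy": 0, "wz": 0, "fingers": 0.45}, {"dx": 0, "dy": 0.0182, "dz": -0.0506, "wx": 0, "wy": 0, "wz": 0, "fingers": 0.45}, {"dx": 0, "dy": 0.0182, "dz": -0.0506, "wx": 0, "wy": 0, "wz": 0, "fingers": 0.45}, {"dx": 0, "dy": 0.0432, "dz": -0.0473, "wx": 0, "wy": 0, "wz": 0, "fingers": 0.45}])

```text
clock: 19.0
eef_pos: [445.4, 166.4, 188.9]
tool_rot: [-1.542, 1.57, -2.643]
force: [0.6, -1.0, -0.1]
width: 47.1
```

Emit:
servo_tool(rows=[{"dx": 0, "dy": 0.0432, "dz": -0.0473, "wx": 0, "wy": 0, "wz": 0, "fingers": 0.45}, {"dx": 0, "dy": 0.0432, "dz": -0.0473, "wx": 0, "wy": 0, "wz": 0, "fingers": 0.45}, {"dx": 0, "dy": 0, "dz": 0, "wx": 0, "wy": 0, "wz": 0, "fingers": 0.45}, {"dx": 0, "dy": 0, "dz": 0, "wx": 0, "wy": 0, "wz": 0, "fingers": 0.45}])

```text
clock: 19.5
eef_pos: [471.7, 257.5, 188.5]
tool_rot: [-1.058, 1.569, -2.158]
force: [-0.7, -0.6, -0.9]
width: 46.7
```

```bash
python3 - <<'E'
from h import *
print(st())
im=snap("top","top12.png",(180,100,480,325),2)
snap("side","side12.png",(200,170,400,370),3)
plan([((473.5,259,150),None),((473.5,259,92.5),None)],0.45)
E
```

```text
(19.5, array([471.7, 257.5, 188.5]), array([-1.058,  1.569, -2.158]), 46.7, array([-0.7, -0.6, -0.9]))
{"dx": 0.0517, "dy": 0.0033, "dz": -0.0018, "wx": -0.0, "wy": -0.0, "wz": 0.0, "fingers": 0.45}
"|"
{"dx": 0.0767, "dy": 0.0, "dz": -0.0001, "wx": -0.0, "wy": -0.0, "wz": 0.0, "fingers": 0.45}
"|"
end [473.5 259.   92.5]
```

View pics/top12.png

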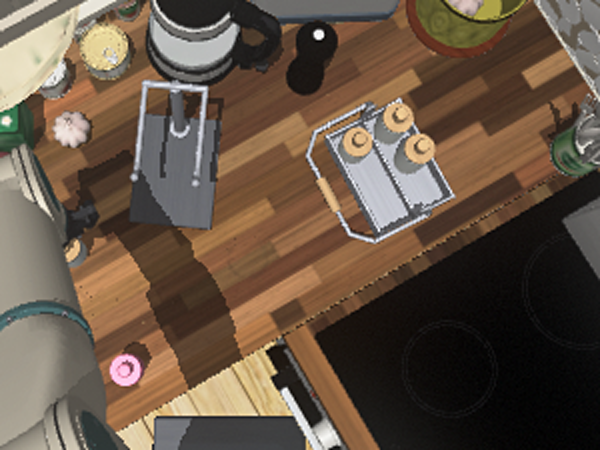

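View pics/side12.png

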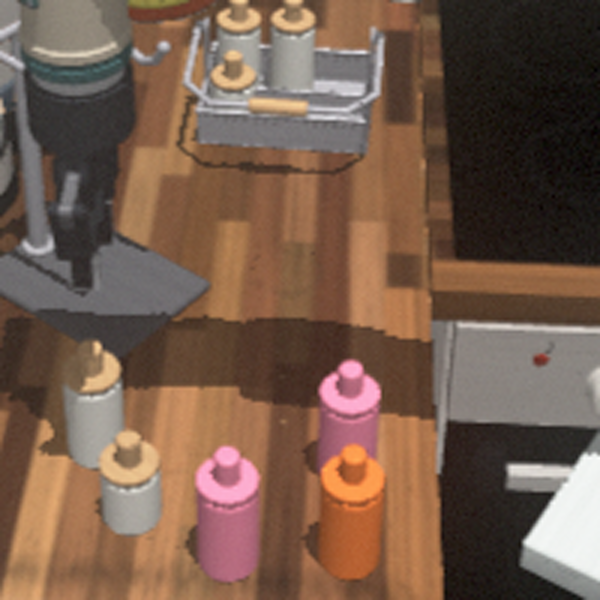

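The gripper is above white tall jar A (crop (93,360)); caddy and its three jars are unchanged.

Emit:
servo_tool(rows=[{"dx": 0.05, "dy": 0.003, "dz": -0.0018, "wx": 0, "wy": 0, "wz": 0, "fingers": 0.45}, {"dx": 0.078, "dy": 0, "dz": 0, "wx": 0, "wy": 0, "wz": 0, "fingers": 0.45}, {"dx": 0, "dy": 0, "dz": 0, "wx": 0, "wy": 0, "wz": 0, "fingers": 0.45}, {"dx": 0, "dy": 0, "dz": 0, "wx": 0, "wy": 0, "wz": 0, "fingers": 0.9}, {"dx": 0, "dy": 0, "dz": 0, "wx": 0, "wy": 0, "wz": 0, "fingers": 0.9}])

```text
clock: 20.23
eef_pos: [474.0, 260.1, 93.9]
tool_rot: [1.379, 1.57, 0.278]
force: [-0.0, -0.5, -0.7]
width: 17.8
```

Emit:
servo_tool(rows=[{"dx": 0, "dy": 0, "dz": 0, "wx": 0, "wy": 0, "wz": 0, "fingers": 0.9}, {"dx": -0.03, "dy": 0, "dz": 0, "wx": 0, "wy": 0, "wz": 0, "fingers": 0.9}, {"dx": -0.07, "dy": 0, "dz": 0, "wx": 0, "wy": 0, "wz": 0, "fingers": 0.9}, {"dx": -0.08, "dy": 0, "dz": 0, "wx": 0, "wy": 0, "wz": 0, "fingers": 0.9}, {"dx": 0, "dy": 0, "dz": 0, "wx": 0, "wy": 0, "wz": 0, "fingers": 0.9}])

```text
clock: 20.85
eef_pos: [476.5, 262.0, 232.9]
tool_rot: [1.647, 1.56, 0.546]
force: [-0.3, -0.1, -2.2]
width: 17.6
```

```bash
python3 - <<'E'
from h import *
print(st())
t=slot('tall',-55);print(t)
plan([((435,120,230),None),((450,0,230),None),((*t,230),None)],0.9)
E
```

```text
(20.85, array([476.5, 262. , 232.9]), array([1.647, 1.56 , 0.546]), 17.6, array([-0.3, -0.1, -2.2]))
[ 567.49867108 -282.4664222 ]
{"dx": 0.0008, "dy": -0.045, "dz": 0.0479, "wx": 0.0, "wy": 0.0, "wz": -0.0, "fingers": 0.9}
{"dx": 0.0008, "dy": -0.0451, "dz": 0.0479, "wx": 0.0, "wy": 0.0, "wz": -0.0, "fingers": 0.9}
{"dx": 0.0007, "dy": -0.045, "dz": 0.0479, "wx": 0.0, "wy": 0.0, "wz": -0.0, "fingers": 0.9}
"|"
{"dx": -0.0002, "dy": -0.0182, "dz": 0.0506, "wx": 0.0, "wy": 0.0, "wz": -0.0, "fingers": 0.9}
{"dx": -0.0002, "dy": -0.0183, "dz": 0.0506, "wx": 0.0, "wy": 0.0, "wz": -0.0, "fingers": 0.9}
{"dx": -0.0003, "dy": -0.0182, "dz": 0.0505, "wx": 0.0, "wy": 0.0, "wz": -0.0, "fingers": 0.9}
"|"
{"dx": -0.0001, "dy": -0.0052, "dz": 0.0678, "wx": 0.0, "wy": 0.0, "wz": -0.0, "fingers": 0.9}
{"dx": -0.0001, "dy": -0.0051, "dz": 0.0678, "wx": 0.0, "wy": 0.0, "wz": -0.0, "fingers": 0.9}
{"dx": -0.0001, "dy": -0.0052, "dz": 0.0678, "wx": 0.0, "wy": 0.0, "wz": -0.0, "fingers": 0.9}
{"dx": -0.0001, "dy": -0.0051, "dz": 0.0678, "wx": 0.0, "wy": 0.0, "wz": -0.0, "fingers": 0.9}
{"dx": -0.0001, "dy": -0.0052, "dz": 0.0678, "wx": 0.0, "wy": 0.0, "wz": -0.0, "fingers": 0.9}
{"dx": -0.0001, "dy": -0.0052, "dz": 0.0678, "wx": 0.0, "wy": 0.0, "wz": -0.0, "fingers": 0.9}
"|"
end [ 567.5 -282.5  230. ]
```

Emit:
servo_tool(rows=[{"dx": 0, "dy": -0.0437, "dz": 0.0479, "wx": 0, "wy": 0, "wz": 0, "fingers": 0.9}, {"dx": 0, "dy": -0.0437, "dz": 0.0479, "wx": 0, "wy": 0, "wz": 0, "fingers": 0.9}, {"dx": 0, "dy": -0.0437, "dz": 0.0479, "wx": 0, "wy": 0, "wz": 0, "fingers": 0.9}, {"dx": 0, "dy": -0.0182, "dz": 0.0506, "wx": 0, "wy": 0, "wz": 0, "fingers": 0.9}, {"dx": 0, "dy": -0.0182, "dz": 0.0506, "wx": 0, "wy": 0, "wz": 0, "fingers": 0.9}])

```text
clock: 21.48
eef_pos: [444.0, 38.7, 227.5]
tool_rot: [-2.05, 1.57, 3.133]
force: [0.2, 0.2, -1.6]
width: 17.7
```

Emit:
servo_tool(rows=[{"dx": 0, "dy": -0.0182, "dz": 0.0506, "wx": 0, "wy": 0, "wz": 0, "fingers": 0.9}, {"dx": 0, "dy": -0.0052, "dz": 0.0678, "wx": 0, "wy": 0, "wz": 0, "fingers": 0.9}, {"dx": 0, "dy": -0.0052, "dz": 0.0678, "wx": 0, "wy": 0, "wz": 0, "fingers": 0.9}, {"dx": 0, "dy": -0.0052, "dz": 0.0678, "wx": 0, "wy": 0, "wz": 0, "fingers": 0.9}, {"dx": 0, "dy": -0.0052, "dz": 0.0678, "wx": 0, "wy": 0, "wz": 0, "fingers": 0.9}])

```text
clock: 22.1
eef_pos: [527.9, -189.6, 227.1]
tool_rot: [-2.592, 1.569, 2.591]
force: [1.3, 0.6, -1.2]
width: 18.1
```

Emit:
servo_tool(rows=[{"dx": 0, "dy": -0.0052, "dz": 0.0678, "wx": 0, "wy": 0, "wz": 0, "fingers": 0.9}, {"dx": 0, "dy": -0.0052, "dz": 0.0678, "wx": 0, "wy": 0, "wz": 0, "fingers": 0.9}, {"dx": 0, "dy": 0, "dz": 0, "wx": 0, "wy": 0, "wz": 0, "fingers": 0.9}, {"dx": 0, "dy": 0, "dz": 0, "wx": 0, "wy": 0, "wz": 0, "fingers": 0.9}])

```text
clock: 22.6
eef_pos: [566.4, -281.7, 226.7]
tool_rot: [-2.75, 1.568, 2.433]
force: [0.5, -0.6, -1.2]
width: 17.8
```

```bash
python3 - <<'E'
from h import *
print(st())
snap("side","side13.png",(240,130,360,230),5);
t=slot('tall',-55);print(t)
plan([((*t,190),None),((*t,98.5),None)],0.9,step=46)
E
```

```text
(22.6, array([ 566.4, -281.7,  226.7]), array([-2.75 ,  1.568,  2.433]), 17.8, array([ 0.5, -0.6, -1.2]))
[ 567.49867108 -282.4664222 ]
{"dx": 0.0493, "dy": 0.0001, "dz": 0.0025, "wx": -0.0, "wy": -0.0, "wz": 0.0, "fingers": 0.9}
"|"
{"dx": 0.061, "dy": 0.0001, "dz": 0.0001, "wx": -0.0, "wy": -0.0, "wz": 0.0, "fingers": 0.9}
{"dx": 0.061, "dy": 0.0, "dz": 0.0002, "wx": -0.0, "wy": -0.0, "wz": 0.0, "fingers": 0.9}
"|"
end [ 567.5 -282.5   98.5]
```

View pics/side13.png

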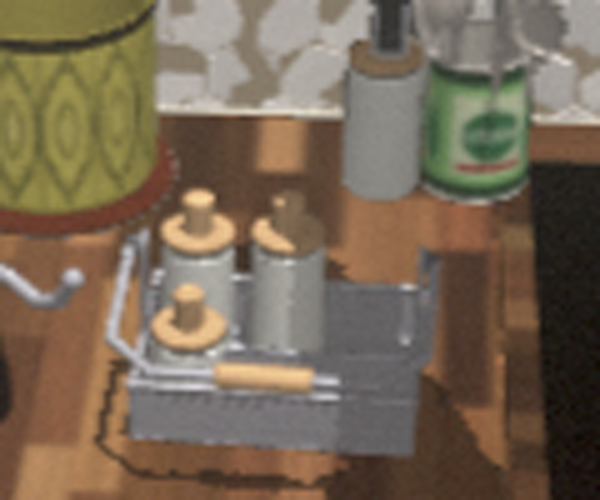

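Held upright, slots clear. I'll lower and release.

Emit:
servo_tool(rows=[{"dx": 0.05, "dy": 0, "dz": 0.0015, "wx": 0, "wy": 0, "wz": 0, "fingers": 0.9}, {"dx": 0.05, "dy": 0, "dz": 0, "wx": 0, "wy": 0, "wz": 0, "fingers": 0.9}, {"dx": 0.05, "dy": 0, "dz": 0, "wx": 0, "wy": 0, "wz": 0, "fingers": 0.9}, {"dx": 0.0205, "dy": 0, "dz": 0, "wx": 0, "wy": 0, "wz": 0, "fingers": 0.9}, {"dx": 0, "dy": 0, "dz": 0, "wx": 0, "wy": 0, "wz": 0, "fingers": 0.9}])

```text
clock: 23.28
eef_pos: [567.7, -282.3, 99.7]
tool_rot: [-2.897, 1.569, 2.287]
force: [-0.2, -0.6, -1.3]
width: 18.0
```

```bash
python3 - <<'E'
from h import *
print(st())
snap("side","side14.png",(240,130,360,230),5);
E
```

```text
(23.275, array([ 567.7, -282.3,   99.7]), array([-2.897,  1.569,  2.287]), 18.0, array([-0.2, -0.6, -1.3]))
```

View pics/side14.png

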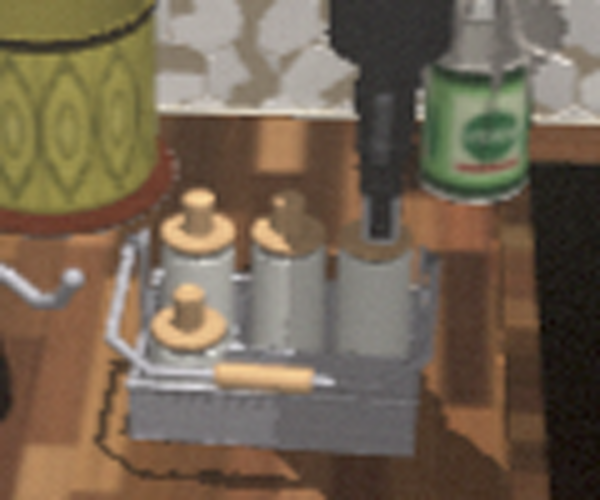

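Jar A is in place. I'll release it and go for short jar E at (409.5, 296).

Emit:
servo_tool(rows=[{"dx": 0, "dy": 0, "dz": 0, "wx": 0, "wy": 0, "wz": 0, "fingers": 0.5}, {"dx": 0, "dy": 0, "dz": 0, "wx": 0, "wy": 0, "wz": 0, "fingers": 0.5}, {"dx": -0.05, "dy": 0, "dz": 0, "wx": 0, "wy": 0, "wz": 0, "fingers": 0.5}, {"dx": -0.07, "dy": 0, "dz": 0, "wx": 0, "wy": 0, "wz": 0, "fingers": 0.45}, {"dx": 0, "dy": 0, "dz": 0, "wx": 0, "wy": 0, "wz": 0, "fingers": 0.45}])

```text
clock: 23.95
eef_pos: [570.7, -285.5, 195.2]
tool_rot: [0.645, 1.56, -0.455]
force: [0.5, 0.5, -0.4]
width: 47.2
```

```bash
python3 - <<'E'
from h import *
print(st())
plan([((450,0,190),None),((435,120,190),None),((409.5,296,190),None)],0.45)
E
```

```text
(23.95, array([ 570.7, -285.5,  195.2]), array([ 0.645,  1.56 , -0.455]), 47.2, array([ 0.5,  0.5, -0.4]))
{"dx": 0.0006, "dy": 0.0048, "dz": -0.0687, "wx": 0.0, "wy": 0.0, "wz": 0.0, "fingers": 0.45}
{"dx": 0.0007, "dy": 0.0049, "dz": -0.0688, "wx": 0.0, "wy": 0.0, "wz": 0.0, "fingers": 0.45}
{"dx": 0.0006, "dy": 0.0048, "dz": -0.0687, "wx": 0.0, "wy": 0.0, "wz": 0.0, "fingers": 0.45}
{"dx": 0.0006, "dy": 0.0048, "dz": -0.0687, "wx": 0.0, "wy": 0.0, "wz": 0.0, "fingers": 0.45}
{"dx": 0.0006, "dy": 0.0048, "dz": -0.0687, "wx": 0.0, "wy": 0.0, "wz": 0.0, "fingers": 0.45}
{"dx": 0.0007, "dy": 0.0049, "dz": -0.0688, "wx": 0.0, "wy": 0.0, "wz": 0.0, "fingers": 0.45}
"|"
{"dx": -0.0003, "dy": 0.0182, "dz": -0.0506, "wx": 0.0, "wy": 0.0, "wz": 0.0, "fingers": 0.45}
{"dx": -0.0003, "dy": 0.0182, "dz": -0.0505, "wx": 0.0, "wy": 0.0, "wz": 0.0, "fingers": 0.45}
{"dx": -0.0003, "dy": 0.0182, "dz": -0.0506, "wx": 0.0, "wy": 0.0, "wz": 0.0, "fingers": 0.45}
"|"
{"dx": -0.0004, "dy": 0.019, "dz": -0.0561, "wx": 0.0, "wy": 0.0, "wz": 0.0, "fingers": 0.45}
{"dx": -0.0003, "dy": 0.019, "dz": -0.0562, "wx": 0.0, "wy": 0.0, "wz": 0.0, "fingers": 0.45}
{"dx": -0.0004, "dy": 0.019, "dz": -0.0561, "wx": 0.0, "wy": 0.0, "wz": 0.0, "fingers": 0.45}
{"dx": -0.0003, "dy": 0.019, "dz": -0.0562, "wx": 0.0, "wy": 0.0, "wz": 0.0, "fingers": 0.45}
"|"
end [409.5 296.  190. ]
```

Emit:
servo_tool(rows=[{"dx": 0, "dy": 0.0048, "dz": -0.068, "wx": 0, "wy": 0, "wz": 0, "fingers": 0.45}, {"dx": 0, "dy": 0.0048, "dz": -0.068, "wx": 0, "wy": 0, "wz": 0, "fingers": 0.45}, {"dx": 0, "dy": 0.0048, "dz": -0.068, "wx": 0, "wy": 0, "wz": 0, "fingers": 0.45}, {"dx": 0, "dy": 0.0048, "dz": -0.068, "wx": 0, "wy": 0, "wz": 0, "fingers": 0.45}, {"dx": 0, "dy": 0.0048, "dz": -0.068, "wx": 0, "wy": 0, "wz": 0, "fingers": 0.45}])

```text
clock: 24.58
eef_pos: [467.3, -46.6, 189.8]
tool_rot: [2.406, 1.571, 1.305]
force: [0.4, -0.0, 0.6]
width: 47.0
```

Emit:
servo_tool(rows=[{"dx": 0, "dy": 0.0048, "dz": -0.068, "wx": 0, "wy": 0, "wz": 0, "fingers": 0.45}, {"dx": 0, "dy": 0.0182, "dz": -0.0506, "wx": 0, "wy": 0, "wz": 0, "fingers": 0.45}, {"dx": 0, "dy": 0.0182, "dz": -0.0506, "wx": 0, "wy": 0, "wz": 0, "fingers": 0.45}, {"dx": 0, "dy": 0.0182, "dz": -0.0506, "wx": 0, "wy": 0, "wz": 0, "fingers": 0.45}, {"dx": 0, "dy": 0.019, "dz": -0.0562, "wx": 0, "wy": 0, "wz": 0, "fingers": 0.45}])

```text
clock: 25.2
eef_pos: [426.6, 164.0, 189.9]
tool_rot: [0.669, 1.57, -0.432]
force: [1.4, 1.0, -1.2]
width: 47.2
```

Emit:
servo_tool(rows=[{"dx": 0, "dy": 0.019, "dz": -0.0562, "wx": 0, "wy": 0, "wz": 0, "fingers": 0.45}, {"dx": 0, "dy": 0.019, "dz": -0.0562, "wx": 0, "wy": 0, "wz": 0, "fingers": 0.45}, {"dx": 0, "dy": 0.019, "dz": -0.0562, "wx": 0, "wy": 0, "wz": 0, "fingers": 0.45}, {"dx": 0, "dy": 0, "dz": 0, "wx": 0, "wy": 0, "wz": 0, "fingers": 0.45}, {"dx": 0, "dy": 0, "dz": 0, "wx": 0, "wy": 0, "wz": 0, "fingers": 0.45}])

```text
clock: 25.82
eef_pos: [407.4, 294.3, 189.7]
tool_rot: [-0.897, 1.57, -1.997]
force: [-0.7, 0.4, 0.2]
width: 46.8
```

```bash
python3 - <<'E'
from h import *
print(st())
im=snap("top","top15.png",(180,100,480,325),2)
snap("side","side15.png",(200,170,400,370),3)
plan([((409.5,296,140),None),((409.5,296,64),None)],0.45)
E
```

```text
(25.825, array([407.4, 294.3, 189.7]), array([-0.897,  1.57 , -1.997]), 46.8, array([-0.7,  0.4,  0.2]))
{"dx": 0.0665, "dy": 0.0034, "dz": -0.0019, "wx": 0.0, "wy": 0.0, "wz": 0.0, "fingers": 0.45}
"|"
{"dx": 0.0507, "dy": 0.0, "dz": -0.0001, "wx": 0.0, "wy": 0.0, "wz": 0.0, "fingers": 0.45}
{"dx": 0.0507, "dy": 0.0001, "dz": -0.0, "wx": 0.0, "wy": 0.0, "wz": 0.0, "fingers": 0.45}
"|"
end [409.5 296.   64. ]
```

View pics/top15.png

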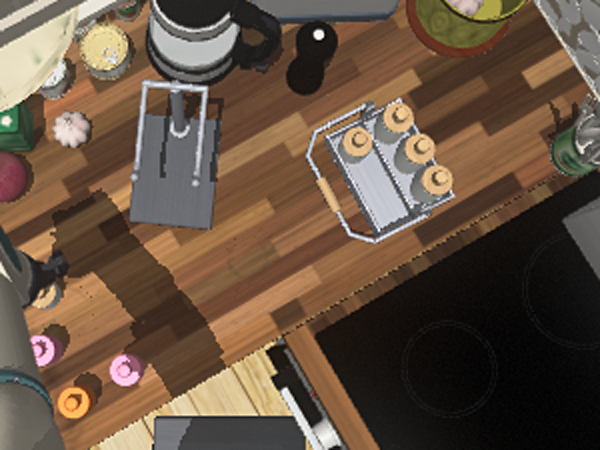

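View pics/side15.png

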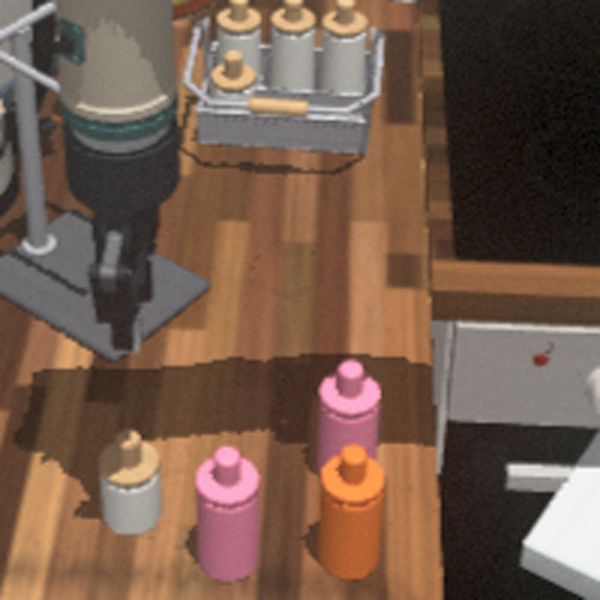

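Three tall jars and one short jar are in the caddy. I'll grasp the last white short jar (crop (130,450)); the pink jar at (228,465) stays clear.

Emit:
servo_tool(rows=[{"dx": 0.065, "dy": 0.0033, "dz": -0.0018, "wx": 0, "wy": 0, "wz": 0, "fingers": 0.45}, {"dx": 0.052, "dy": 0, "dz": 0, "wx": 0, "wy": 0, "wz": 0, "fingers": 0.45}, {"dx": 0.05, "dy": 0, "dz": 0, "wx": 0, "wy": 0, "wz": 0, "fingers": 0.45}, {"dx": 0, "dy": 0, "dz": 0, "wx": 0, "wy": 0, "wz": 0, "fingers": 0.45}, {"dx": 0, "dy": 0, "dz": 0, "wx": 0, "wy": 0, "wz": 0, "fingers": 0.9}])

```text
clock: 26.55
eef_pos: [410.2, 297.0, 65.8]
tool_rot: [1.475, 1.57, 0.373]
force: [-0.9, -0.6, 0.5]
width: 29.7
```

Emit:
servo_tool(rows=[{"dx": 0, "dy": 0, "dz": 0, "wx": 0, "wy": 0, "wz": 0, "fingers": 0.9}, {"dx": 0, "dy": 0, "dz": 0, "wx": 0, "wy": 0, "wz": 0, "fingers": 0.9}, {"dx": -0.03, "dy": 0, "dz": 0, "wx": 0, "wy": 0, "wz": 0, "fingers": 0.9}, {"dx": -0.07, "dy": 0, "dz": 0, "wx": 0, "wy": 0, "wz": 0, "fingers": 0.9}, {"dx": -0.08, "dy": 0, "dz": 0, "wx": 0, "wy": 0, "wz": 0, "fingers": 0.9}])

```text
clock: 27.18
eef_pos: [408.7, 297.2, 201.2]
tool_rot: [-1.326, 1.57, -2.426]
force: [0.6, 1.0, -1.8]
width: 18.1
```

```bash
python3 - <<'E'
from h import *
print(st())
t=slot('short',-55);print(t)
snap("side","side16.png",(200,170,400,370),3)
plan([((435,120,206),None),((450,0,206),None),((*t,206),None)],0.9,p=(409.5,296,199.5),R=Rg(psi))
E
```

```text
(27.175, array([408.7, 297.2, 201.2]), array([-1.326,  1.57 , -2.426]), 18.1, array([ 0.6,  1. , -1.8]))
[ 538.46851931 -225.42915116]
{"dx": -0.0022, "dy": -0.019, "dz": 0.0561, "wx": 0.0, "wy": 0.0, "wz": 0.0, "fingers": 0.9}
{"dx": -0.0021, "dy": -0.0191, "dz": 0.0562, "wx": 0.0, "wy": 0.0, "wz": 0.0, "fingers": 0.9}
{"dx": -0.0022, "dy": -0.019, "dz": 0.0561, "wx": 0.0, "wy": 0.0, "wz": 0.0, "fingers": 0.9}
{"dx": -0.0022, "dy": -0.019, "dz": 0.0562, "wx": 0.0, "wy": 0.0, "wz": 0.0, "fingers": 0.9}
"|"
{"dx": 0.0, "dy": -0.0183, "dz": 0.0505, "wx": 0.0, "wy": 0.0, "wz": 0.0, "fingers": 0.9}
{"dx": 0.0, "dy": -0.0182, "dz": 0.0506, "wx": 0.0, "wy": 0.0, "wz": 0.0, "fingers": 0.9}
{"dx": 0.0, "dy": -0.0183, "dz": 0.0505, "wx": 0.0, "wy": 0.0, "wz": 0.0, "fingers": 0.9}
"|"
{"dx": 0.0, "dy": -0.0062, "dz": 0.0643, "wx": 0.0, "wy": 0.0, "wz": 0.0, "fingers": 0.9}
{"dx": 0.0, "dy": -0.0063, "dz": 0.0643, "wx": 0.0, "wy": 0.0, "wz": 0.0, "fingers": 0.9}
{"dx": 0.0, "dy": -0.0062, "dz": 0.0642, "wx": 0.0, "wy": 0.0, "wz": 0.0, "fingers": 0.9}
{"dx": 0.0, "dy": -0.0063, "dz": 0.0643, "wx": 0.0, "wy": 0.0, "wz": 0.0, "fingers": 0.9}
{"dx": 0.0, "dy": -0.0062, "dz": 0.0643, "wx": 0.0, "wy": 0.0, "wz": 0.0, "fingers": 0.9}
"|"
end [ 538.5 -225.4  206. ]
```

View pics/side16.png

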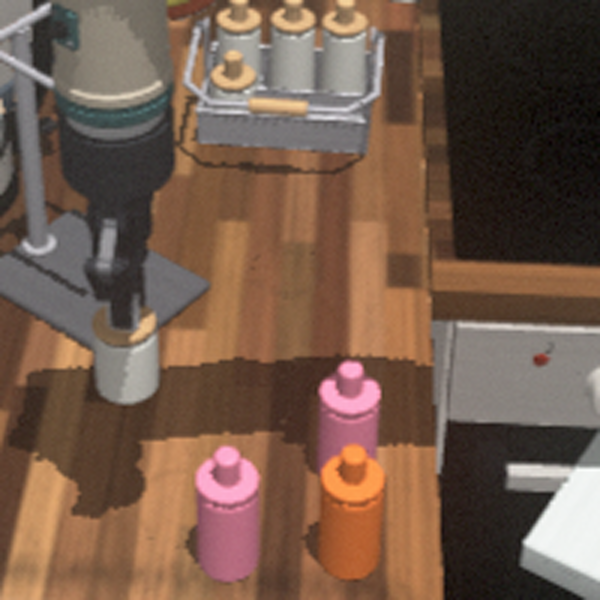

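The jar is held and everything else has stayed put.

Emit:
servo_tool(rows=[{"dx": -0.002, "dy": -0.019, "dz": 0.0562, "wx": 0, "wy": 0, "wz": 0, "fingers": 0.9}, {"dx": -0.002, "dy": -0.019, "dz": 0.0562, "wx": 0, "wy": 0, "wz": 0, "fingers": 0.9}, {"dx": -0.002, "dy": -0.019, "dz": 0.0562, "wx": 0, "wy": 0, "wz": 0, "fingers": 0.9}, {"dx": -0.002, "dy": -0.019, "dz": 0.0562, "wx": 0, "wy": 0, "wz": 0, "fingers": 0.9}, {"dx": 0, "dy": -0.0182, "dz": 0.0506, "wx": 0, "wy": 0, "wz": 0, "fingers": 0.9}])

```text
clock: 27.85
eef_pos: [440.1, 79.8, 206.5]
tool_rot: [1.361, 1.569, 0.26]
force: [-0.3, -1.3, -0.3]
width: 18.0
```

Emit:
servo_tool(rows=[{"dx": 0, "dy": -0.0182, "dz": 0.0506, "wx": 0, "wy": 0, "wz": 0, "fingers": 0.9}, {"dx": 0, "dy": -0.0182, "dz": 0.0506, "wx": 0, "wy": 0, "wz": 0, "fingers": 0.9}, {"dx": 0, "dy": -0.0062, "dz": 0.0643, "wx": 0, "wy": 0, "wz": 0, "fingers": 0.9}, {"dx": 0, "dy": -0.0062, "dz": 0.0643, "wx": 0, "wy": 0, "wz": 0, "fingers": 0.9}, {"dx": 0, "dy": -0.0062, "dz": 0.0643, "wx": 0, "wy": 0, "wz": 0, "fingers": 0.9}])

```text
clock: 28.48
eef_pos: [503.6, -135.3, 206.4]
tool_rot: [1.242, 1.57, 0.142]
force: [0.9, 0.1, -0.7]
width: 17.9
```

Emit:
servo_tool(rows=[{"dx": 0, "dy": -0.0062, "dz": 0.0643, "wx": 0, "wy": 0, "wz": 0, "fingers": 0.9}, {"dx": 0, "dy": -0.0062, "dz": 0.0643, "wx": 0, "wy": 0, "wz": 0, "fingers": 0.9}, {"dx": 0, "dy": 0, "dz": 0, "wx": 0, "wy": 0, "wz": 0, "fingers": 0.9}, {"dx": 0, "dy": 0, "dz": 0, "wx": 0, "wy": 0, "wz": 0, "fingers": 0.9}])

```text
clock: 28.98
eef_pos: [538.0, -223.3, 205.8]
tool_rot: [3.098, 1.57, 1.997]
force: [-0.2, 0.2, -0.6]
width: 18.4
```

```bash
python3 - <<'E'
from h import *
print(st())
snap("side","side17.png",(240,130,360,230),5);
t=slot('short',-55);print(t)
plan([((*t,180),None),((*t,70),None)],0.9,step=46)
E
```

```text
(28.975, array([ 538. , -223.3,  205.8]), array([3.098, 1.57 , 1.997]), 18.4, array([-0.2,  0.2, -0.6]))
[ 538.46851931 -225.42915116]
{"dx": 0.0343, "dy": -0.0013, "dz": 0.0036, "wx": -0.0, "wy": 0.0, "wz": 0.0, "fingers": 0.9}
"|"
{"dx": 0.0489, "dy": -0.0, "dz": 0.0001, "wx": -0.0, "wy": 0.0, "wz": 0.0, "fingers": 0.9}
{"dx": 0.0489, "dy": -0.0, "dz": 0.0001, "wx": -0.0, "wy": 0.0, "wz": 0.0, "fingers": 0.9}
{"dx": 0.0489, "dy": -0.0001, "dz": 0.0, "wx": -0.0, "wy": 0.0, "wz": 0.0, "fingers": 0.9}
"|"
end [ 538.4 -225.4   70. ]
```

View pics/side17.png

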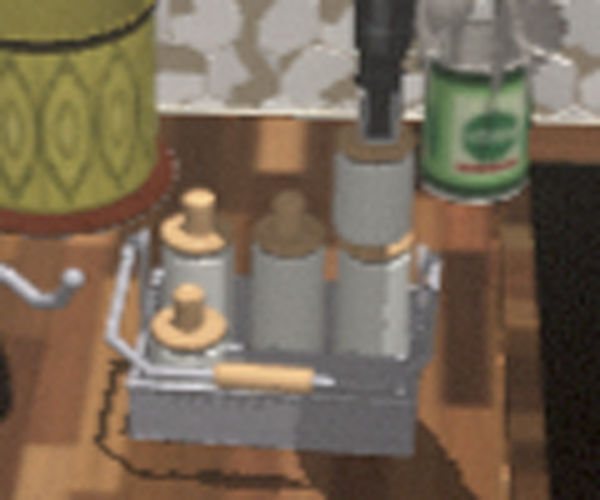

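Emit:
servo_tool(rows=[{"dx": 0.034, "dy": -0.001, "dz": 0.002, "wx": 0, "wy": 0, "wz": 0, "fingers": 0.9}, {"dx": 0.0489, "dy": 0, "dz": 0, "wx": 0, "wy": 0, "wz": 0, "fingers": 0.9}, {"dx": 0.0489, "dy": 0, "dz": 0, "wx": 0, "wy": 0, "wz": 0, "fingers": 0.9}, {"dx": 0.0489, "dy": 0, "dz": 0, "wx": 0, "wy": 0, "wz": 0, "fingers": 0.9}, {"dx": 0, "dy": 0, "dz": 0, "wx": 0, "wy": 0, "wz": 0, "fingers": 0.9}])

```text
clock: 29.65
eef_pos: [537.4, -222.8, 68.6]
tool_rot: [-2.75, 1.566, 2.436]
force: [1.0, 0.1, 0.4]
width: 18.0
```

```bash
python3 - <<'E'
from h import *
print(st())
snap("side","side18.png",(240,130,360,230),5);
E
```

```text
(29.65, array([ 537.4, -222.8,   68.6]), array([-2.75 ,  1.566,  2.436]), 18.0, array([1. , 0.1, 0.4]))
```

View pics/side18.png

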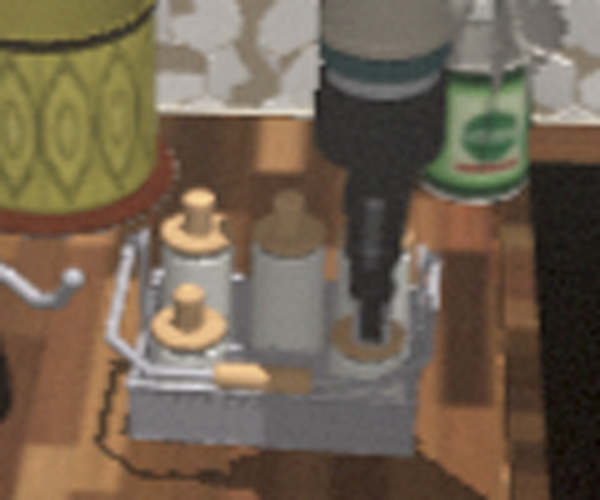

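Second short jar is in. I'll release, retreat upward and look.

Emit:
servo_tool(rows=[{"dx": 0, "dy": 0, "dz": 0, "wx": 0, "wy": 0, "wz": 0, "fingers": 0.5}, {"dx": 0, "dy": 0, "dz": 0, "wx": 0, "wy": 0, "wz": 0, "fingers": 0.5}, {"dx": -0.05, "dy": 0, "dz": 0, "wx": 0, "wy": 0, "wz": 0, "fingers": 0.5}, {"dx": -0.08, "dy": 0, "dz": 0, "wx": 0, "wy": 0, "wz": 0, "fingers": 0.5}, {"dx": -0.06, "dy": 0, "dz": 0, "wx": 0, "wy": 0, "wz": 0, "fingers": 0.5}])

```text
clock: 30.32
eef_pos: [539.0, -226.2, 215.7]
tool_rot: [0.715, 1.568, -0.386]
force: [1.6, -0.6, -0.2]
width: 42.7
```

```bash
cat >> h.py <<'E'
def cad(x,y,z,c=None,a=None):
    c=C if c is None else c;a=psi if a is None else a
    return np.array([c[0]+x*np.cos(a)-y*np.sin(a),c[1]+x*np.sin(a)+y*np.cos(a),z])
def Rt(th,a=None): # tilt th rad toward caddy +x
    a=psi if a is None else a
    return Rg(a)@Ro.from_rotvec([0,-th,0]).as_matrix()
def gp(x,z,th,back=0,y=0,**k): # TCP such that grasp point at caddy (x,y,z)
    R=Rt(th,k.get('a')); return cad(x,y,z,**k)+R[:,0]*(19-back),R
E
python3 - <<'E'
from h import *
print(st())
p,R=gp(-114,85,np.pi/4,back=100); print(p)
plan([((p[0],p[1],220),None),(p+[0,0,40],R),(p,R)],0.5)
E
```

```text
(30.325, array([ 539. , -226.2,  215.7]), array([ 0.715,  1.568, -0.386]), 42.7, array([ 1.6, -0.6, -0.2]))
[524.31002979 -76.35788077 142.27564928]
{"dx": -0.002, "dy": 0.0243, "dz": -0.0623, "wx": -0.0, "wy": -0.0, "wz": 0.0, "fingers": 0.5}
{"dx": -0.002, "dy": 0.0244, "dz": -0.0624, "wx": -0.0, "wy": -0.0, "wz": 0.0, "fingers": 0.5}
{"dx": -0.002, "dy": 0.0243, "dz": -0.0623, "wx": -0.0, "wy": -0.0, "wz": 0.0, "fingers": 0.5}
"|"
{"dx": 0.0056, "dy": -0.0, "dz": -0.0, "wx": -0.0014, "wy": -0.8311, "wz": -0.0016, "fingers": 0.5}
{"dx": 0.0056, "dy": -0.0, "dz": -0.0005, "wx": -0.0014, "wy": -0.831, "wz": -0.0016, "fingers": 0.5}
{"dx": 0.0055, "dy": -0.0, "dz": -0.001, "wx": -0.0014, "wy": -0.8311, "wz": -0.0016, "fingers": 0.5}
{"dx": 0.0053, "dy": -0.0, "dz": -0.0014, "wx": -0.0015, "wy": -0.8311, "wz": -0.0016, "fingers": 0.5}
{"dx": 0.0053, "dy": -0.0, "dz": -0.002, "wx": -0.0014, "wy": -0.8311, "wz": -0.0016, "fingers": 0.5}
{"dx": 0.0051, "dy": -0.0, "dz": -0.0023, "wx": -0.0014, "wy": -0.831, "wz": -0.0016, "fingers": 0.5}
{"dx": 0.0048, "dy": -0.0, "dz": -0.0028, "wx": -0.0014, "wy": -0.8311, "wz": -0.0016, "fingers": 0.5}
{"dx": 0.0046, "dy": -0.0, "dz": -0.0032, "wx": -0.0014, "wy": -0.8311, "wz": -0.0016, "fingers": 0.5}
{"dx": 0.0042, "dy": -0.0, "dz": -0.0036, "wx": -0.0014, "wy": -0.831, "wz": -0.0015, "fingers": 0.5}
"|"
{"dx": 0.0377, "dy": -0.0, "dz": -0.0377, "wx": -0.0, "wy": -0.0, "wz": -0.0, "fingers": 0.5}
"|"
end [524.3 -76.3 142.3]
```

Emit:
servo_tool(rows=[{"dx": -0.001, "dy": 0.0243, "dz": -0.0623, "wx": 0, "wy": 0, "wz": 0, "fingers": 0.5}, {"dx": -0.001, "dy": 0.0243, "dz": -0.0623, "wx": 0, "wy": 0, "wz": 0, "fingers": 0.5}, {"dx": -0.001, "dy": 0.0243, "dz": -0.0623, "wx": 0, "wy": 0, "wz": 0, "fingers": 0.5}, {"dx": 0, "dy": 0, "dz": 0, "wx": 0, "wy": -0.8333, "wz": 0, "fingers": 0.5}, {"dx": 0, "dy": 0, "dz": 0, "wx": 0, "wy": -0.8333, "wz": 0, "fingers": 0.5}])

```text
clock: 30.95
eef_pos: [524.0, -75.6, 215.9]
tool_rot: [0.012, 1.393, -1.088]
force: [0.1, -0.0, -1.1]
width: 42.8
```

Emit:
servo_tool(rows=[{"dx": 0, "dy": 0, "dz": 0, "wx": 0, "wy": -0.8333, "wz": 0, "fingers": 0.5}, {"dx": 0, "dy": 0, "dz": 0, "wx": 0, "wy": -0.8333, "wz": 0, "fingers": 0.5}, {"dx": 0, "dy": 0, "dz": 0, "wx": 0, "wy": -0.8333, "wz": 0, "fingers": 0.5}, {"dx": 0, "dy": 0, "dz": 0, "wx": 0, "wy": -0.8333, "wz": 0, "fingers": 0.5}, {"dx": 0, "dy": 0, "dz": 0, "wx": 0, "wy": -0.8333, "wz": 0, "fingers": 0.5}])

```text
clock: 31.58
eef_pos: [524.0, -75.6, 215.8]
tool_rot: [0.004, 0.958, -1.096]
force: [-0.3, 0.4, -1.2]
width: 42.7
```

Emit:
servo_tool(rows=[{"dx": 0, "dy": 0, "dz": 0, "wx": 0, "wy": -0.8333, "wz": 0, "fingers": 0.5}, {"dx": 0, "dy": 0, "dz": 0, "wx": 0, "wy": -0.8333, "wz": 0, "fingers": 0.5}, {"dx": 0, "dy": 0, "dz": 0, "wx": 0, "wy": 0, "wz": 0, "fingers": 0.5}])

```text
clock: 31.95
eef_pos: [523.4, -74.6, 214.1]
tool_rot: [-0.005, 0.784, -1.1]
force: [0.2, -0.5, 0.2]
width: 43.0
```

```bash
python3 - <<'E'
from h import *
print(st(),ctrl.read_state()["qpos"].round(2))
print((curR()-Rt(np.pi/4)).round(3))
snap("side","side19.png",(200,100,400,300),3); snap("top","top19.png",(180,60,480,285),2)
p,R=gp(-114,85,np.pi/4,back=100); print(p)
plan([(p,R)],0.5)
E
```

```text
(31.95, array([523.4, -74.6, 214.1]), array([-0.005,  0.784, -1.1  ]), 43.0, array([ 0.2, -0.5,  0.2])) [-1.05  0.82  1.06  2.22  0.32  0.24 -1.65]
[[ 0.    -0.001  0.004]
 [-0.001  0.003  0.003]
 [ 0.001 -0.003  0.001]]
[524.31002979 -76.35788077 142.27564928]
{"dx": 0.0346, "dy": -0.0, "dz": -0.0342, "wx": -0.003, "wy": -0.0053, "wz": -0.0029, "fingers": 0.5}
{"dx": 0.0347, "dy": -0.0001, "dz": -0.0342, "wx": -0.0029, "wy": -0.0053, "wz": -0.003, "fingers": 0.5}
"|"
end [524.3 -76.4 142.3]
```

View pics/side19.png

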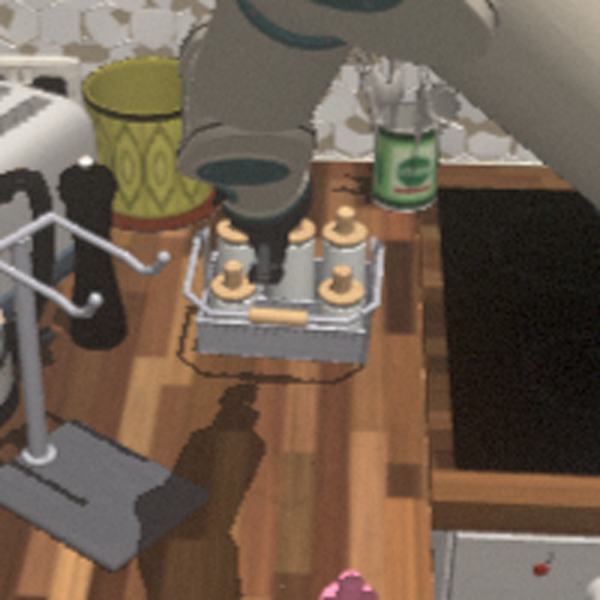

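View pics/top19.png

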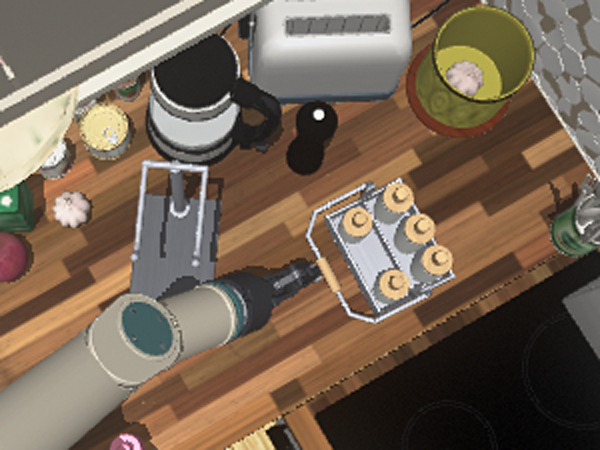

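Emit:
servo_tool(rows=[{"dx": 0.0346, "dy": 0, "dz": -0.0342, "wx": 0, "wy": 0, "wz": 0, "fingers": 0.5}, {"dx": 0, "dy": 0, "dz": 0, "wx": 0, "wy": 0, "wz": 0, "fingers": 0.5}])

```text
clock: 32.3
eef_pos: [522.0, -79.5, 199.0]
tool_rot: [-0.009, 0.784, -1.114]
force: [-0.4, 2.0, -0.1]
width: 42.6
```

```bash
python3 - <<'E'
from h import *
print(st(),ctrl.read_state()["qpos"].round(3))
E
```

```text
(32.3, array([522. , -79.5, 199. ]), array([-0.009,  0.784, -1.114]), 42.6, array([-0.4,  2. , -0.1])) [-1.     0.812  0.973  2.232  0.572  0.235 -1.923]
```

Emit:
servo_tool(rows=[{"dx": 0, "dy": 0, "dz": 0, "wx": 0, "wy": 0.8333, "wz": 0, "fingers": 0.5}, {"dx": 0, "dy": 0, "dz": 0, "wx": 0, "wy": 0.8333, "wz": 0, "fingers": 0.5}, {"dx": 0, "dy": 0, "dz": 0, "wx": 0, "wy": 0.8333, "wz": 0, "fingers": 0.5}, {"dx": 0, "dy": 0, "dz": 0, "wx": 0, "wy": 0, "wz": 0, "fingers": 0.5}])

```text
clock: 32.8
eef_pos: [522.7, -81.4, 201.2]
tool_rot: [-0.002, 1.044, -1.114]
force: [-0.6, -0.3, -1.1]
width: 43.0
```

```bash
python3 - <<'E'
from h import *
print(st(),ctrl.read_state()["qpos"].round(3))
p,R=gp(-114,85,np.radians(30),back=70); print(p)
plan([(p,R)],0.5,step=40)
E
```

```text
(32.8, array([522.7, -81.4, 201.2]), array([-0.002,  1.044, -1.114]), 43.0, array([-0.6, -0.3, -1.1])) [-0.662  0.555  0.628  2.144  0.486  0.4   -1.686]
[ 538.72334106 -104.67657327  129.16729559]
{"dx": 0.0509, "dy": 0.0027, "dz": -0.008, "wx": -0.0503, "wy": 0.0137, "wz": 0.0336, "fingers": 0.5}
{"dx": 0.0509, "dy": 0.0026, "dz": -0.0079, "wx": -0.0504, "wy": 0.0137, "wz": 0.0337, "fingers": 0.5}
"|"
end [ 538.7 -104.7  129.2]
```

Emit:
servo_tool(rows=[{"dx": 0.0509, "dy": 0.0026, "dz": -0.008, "wx": -0.05, "wy": 0.0137, "wz": 0.034, "fingers": 0.5}, {"dx": 0.0509, "dy": 0.0026, "dz": -0.008, "wx": -0.05, "wy": 0.0137, "wz": 0.034, "fingers": 0.5}, {"dx": 0, "dy": 0, "dz": 0, "wx": 0, "wy": 0, "wz": 0, "fingers": 0.5}, {"dx": 0, "dy": 0, "dz": 0, "wx": 0, "wy": 0, "wz": 0, "fingers": 0.5}])

```text
clock: 33.3
eef_pos: [537.4, -101.5, 129.4]
tool_rot: [-0.013, 1.044, -1.105]
force: [0.4, 0.2, 1.1]
width: 42.4
```

```bash
python3 - <<'E'
from h import *
print(st(),ctrl.read_state()["qpos"].round(3))
snap("side","side20.png",(240,130,360,230),5); snap("top","top20.png",(300,100,420,220),5)
p,R=gp(-114,85,np.radians(30),back=0); print(p)
plan([(p,R)],0.5,step=40)
E
```

```text
(33.3, array([ 537.4, -101.5,  129.4]), array([-0.013,  1.044, -1.105]), 42.4, array([0.4, 0.2, 1.1])) [-0.538  0.695  0.536  2.17   0.768  0.236 -1.972]
[ 554.59920531 -135.86883087   68.54551733]
{"dx": 0.0483, "dy": -0.0005, "dz": 0.0016, "wx": 0.0377, "wy": 0.0154, "wz": 0.004, "fingers": 0.5}
{"dx": 0.0483, "dy": -0.0006, "dz": 0.0017, "wx": 0.0377, "wy": 0.0155, "wz": 0.0039, "fingers": 0.5}
"|"
end [ 554.6 -135.9   68.5]
```

View pics/side20.png

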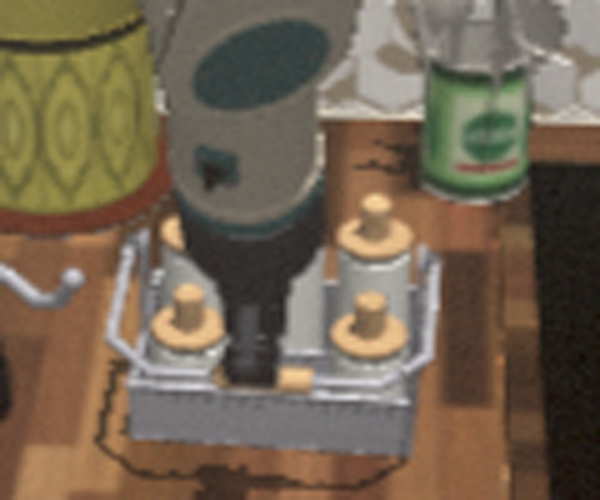

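View pics/top20.png

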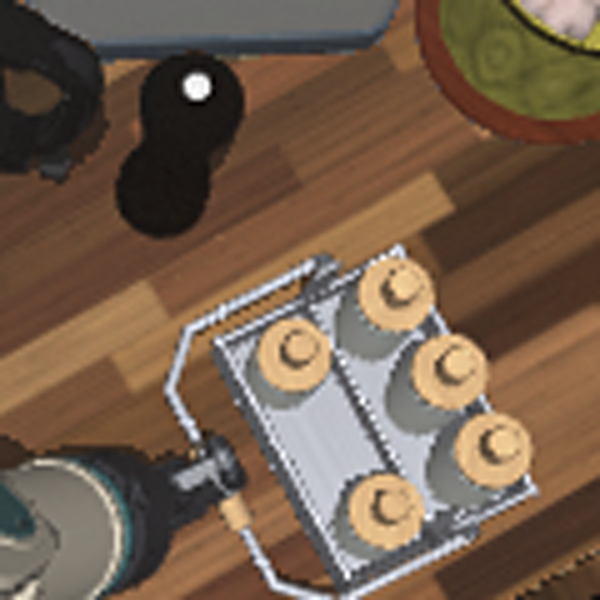

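```bash
python3 - <<'E'
from h import *
p,R=gp(-114,85,np.radians(20),back=40); print(p)
p2,R=gp(-114,85,np.radians(20),back=0); print(p2)
plan([(p,R),(p2,R)],0.5,step=40)
E
```

```text
[ 547.03212294 -121.0013327   104.73354504]
[ 553.23768336 -133.19376746   67.14584021]
{"dx": 0.0219, "dy": -0.0006, "dz": 0.0041, "wx": 0.0373, "wy": 0.8488, "wz": 0.0072, "fingers": 0.5}
{"dx": 0.0214, "dy": -0.0006, "dz": 0.0061, "wx": 0.0372, "wy": 0.8487, "wz": 0.0073, "fingers": 0.5}
"|"
{"dx": 0.0533, "dy": 0.0, "dz": -0.0, "wx": 0.0, "wy": 0.0, "wz": -0.0, "fingers": 0.5}
"|"
end [ 553.2 -133.2   67.1]
```

Emit:
servo_tool(rows=[{"dx": 0.0217, "dy": -0.0006, "dz": 0.005, "wx": 0.037, "wy": 0.85, "wz": 0.007, "fingers": 0.5}, {"dx": 0.0217, "dy": -0.0006, "dz": 0.005, "wx": 0.037, "wy": 0.85, "wz": 0.007, "fingers": 0.5}, {"dx": 0, "dy": 0, "dz": 0, "wx": 0, "wy": 0, "wz": 0, "fingers": 0.5}, {"dx": 0, "dy": 0, "dz": 0, "wx": 0, "wy": 0, "wz": 0, "fingers": 0.5}])

```text
clock: 33.9
eef_pos: [546.4, -121.4, 104.2]
tool_rot: [-0.003, 1.222, -1.103]
force: [-0.3, 1.0, 0.1]
width: 42.6
```

```bash
python3 - <<'E'
from h import *
print(st(),ctrl.read_state()["qpos"].round(3))
p2,R=gp(-114,85,np.radians(20),back=0); print(p2)
plan([(p2,R)],0.5,step=25)
E
```

```text
(33.9, array([ 546.4, -121.4,  104.2]), array([-0.003,  1.222, -1.103]), 42.6, array([-0.3,  1. ,  0.1])) [-0.157  0.657  0.192  2.082  0.665  0.32  -1.739]
[ 553.23768336 -133.19376746   67.14584021]
{"dx": 0.0263, "dy": 0.0005, "dz": 0.0001, "wx": -0.0021, "wy": 0.0004, "wz": 0.0056, "fingers": 0.5}
{"dx": 0.0264, "dy": 0.0005, "dz": 0.0001, "wx": -0.0021, "wy": 0.0004, "wz": 0.0056, "fingers": 0.5}
"|"
end [ 553.2 -133.2   67.1]
```

Emit:
servo_tool(rows=[{"dx": 0.0263, "dy": 0.0005, "dz": 0, "wx": 0, "wy": 0, "wz": 0.005, "fingers": 0.5}, {"dx": 0.0263, "dy": 0.0005, "dz": 0, "wx": 0, "wy": 0, "wz": 0.005, "fingers": 0.5}, {"dx": 0, "dy": 0, "dz": 0, "wx": 0, "wy": 0, "wz": 0, "fingers": 0.5}, {"dx": 0, "dy": 0, "dz": 0, "wx": 0, "wy": 0, "wz": 0, "fingers": 0.5}])

```text
clock: 34.4
eef_pos: [553.3, -131.7, 67.0]
tool_rot: [-0.003, 1.222, -1.1]
force: [-0.4, 0.8, -1.0]
width: 42.9
```

```bash
python3 - <<'E'
from h import *
print(st(),ctrl.read_state()["qpos"].round(3))
snap("side","side21.png",(240,130,360,230),5); snap("top","top21.png",(300,100,420,220),5)
E
```

```text
(34.4, array([ 553.3, -131.7,   67. ]), array([-0.003,  1.222, -1.1  ]), 42.9, array([-0.4,  0.8, -1. ])) [-0.152  0.737  0.219  2.079  0.754  0.239 -1.824]
```

View pics/side21.png

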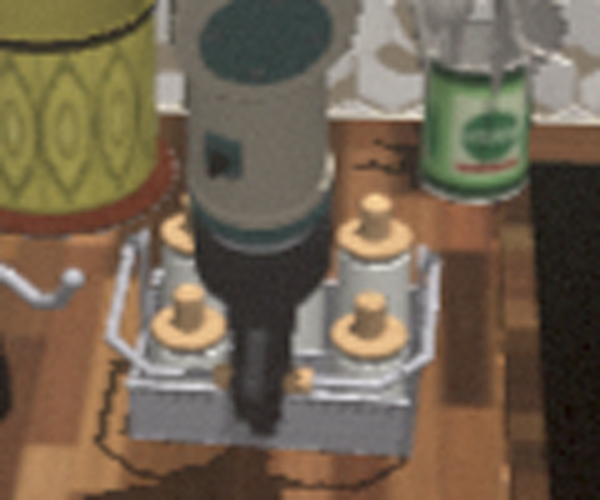

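View pics/top21.png

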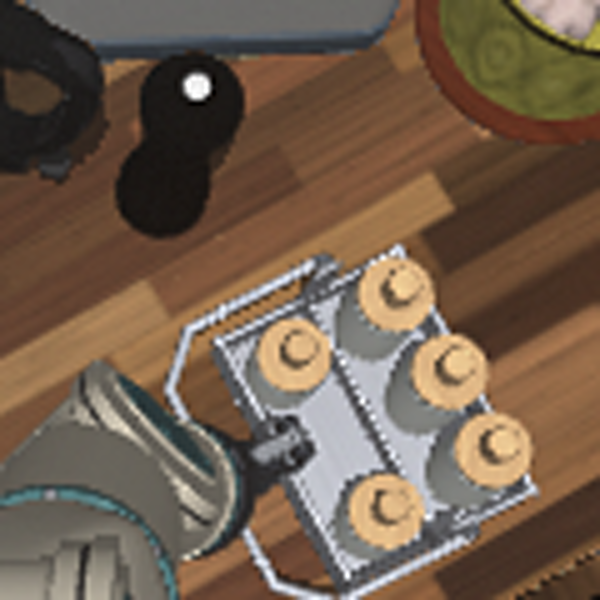

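```bash
cat >> h.py <<'E'
def arc(alist,off=4,**k):
    w=[]
    for a,th in alist:
        a_=np.radians(a);t=np.radians(th)
        w.append(gp(-115*np.sin(a_)+off*np.cos(t),100+115*np.cos(a_)+off*np.sin(t),t,**k))
    return w
E
python3 - <<'E'
from h import *
p,R=gp(-114,85,np.radians(20))
plan(arc([(97.4,20),(88,20),(78,20),(68,20),(58,20)])+[],.74,step=40,p=p,R=R)
plan(arc([(48,18),(38,15),(28,12),(18,8),(8,4)],p=None) if 0 else arc([(48,18),(38,15),(28,12),(18,8),(8,4),(0,0)]),.74,step=40,p=arc([(58,20)])[0][0],R=R)
E
```

```text
{"dx": -0.0003, "dy": -0.0, "dz": 0.0054, "wx": 0.0, "wy": 0.0, "wz": -0.0, "fingers": 0.74}
"|"
{"dx": -0.0239, "dy": -0.0, "dz": 0.0074, "wx": 0.0, "wy": 0.0, "wz": -0.0, "fingers": 0.74}
"|"
{"dx": -0.0239, "dy": -0.0, "dz": 0.0122, "wx": 0.0, "wy": 0.0, "wz": -0.0, "fingers": 0.74}
"|"
{"dx": -0.0213, "dy": -0.0, "dz": 0.0161, "wx": 0.0, "wy": 0.0, "wz": -0.0, "fingers": 0.74}
"|"
{"dx": -0.0182, "dy": -0.0, "dz": 0.0195, "wx": 0.0, "wy": 0.0, "wz": -0.0, "fingers": 0.74}
"|"
end [ 562.4 -151.2  144.4]
{"dx": -0.0144, "dy": -0.0, "dz": 0.0215, "wx": -0.0, "wy": 0.3333, "wz": -0.0, "fingers": 0.74}
"|"
{"dx": -0.011, "dy": -0.0, "dz": 0.0229, "wx": 0.0, "wy": 0.5, "wz": 0.0, "fingers": 0.74}
"|"
{"dx": -0.0081, "dy": -0.0, "dz": 0.0241, "wx": -0.0, "wy": 0.5, "wz": 0.0, "fingers": 0.74}
"|"
{"dx": -0.0047, "dy": 0.0, "dz": 0.0245, "wx": -0.0, "wy": 0.6667, "wz": 0.0, "fingers": 0.74}
"|"
{"dx": -0.0021, "dy": 0.0, "dz": 0.0248, "wx": -0.0, "wy": 0.6667, "wz": 0.0, "fingers": 0.74}
"|"
{"dx": 0.0003, "dy": 0.0, "dz": 0.0196, "wx": -0.0, "wy": 0.6666, "wz": 0.0, "fingers": 0.74}
"|"
end [ 603.8 -232.5  196. ]
```

Emit:
servo_tool(rows=[{"dx": 0, "dy": 0, "dz": 0, "wx": 0, "wy": 0, "wz": 0, "fingers": 0.74}, {"dx": 0, "dy": 0, "dz": 0, "wx": 0, "wy": 0, "wz": 0, "fingers": 0.74}, {"dx": 0, "dy": 0, "dz": 0.0054, "wx": 0, "wy": 0, "wz": 0, "fingers": 0.74}, {"dx": -0.012, "dy": 0, "dz": 0.004, "wx": 0, "wy": 0, "wz": 0, "fingers": 0.74}, {"dx": -0.012, "dy": 0, "dz": 0.004, "wx": 0, "wy": 0, "wz": 0, "fingers": 0.74}])

```text
clock: 35.12
eef_pos: [554.0, -136.1, 87.2]
tool_rot: [-0.004, 1.223, -1.104]
force: [-1.9, 1.9, -0.4]
width: 22.5
```

```bash
python3 - <<'E'
from h import *
print(st(),ctrl.read_state()["qpos"].round(3))
snap("side","side22.png",(240,130,360,230),5); snap("top","top22.png",(300,100,420,220),5)
E
```

```text
(35.125, array([ 554. , -136.1,   87.2]), array([-0.004,  1.223, -1.104]), 22.5, array([-1.9,  1.9, -0.4])) [-0.109  0.694  0.169  2.066  0.736  0.3   -1.785]
```

View pics/side22.png

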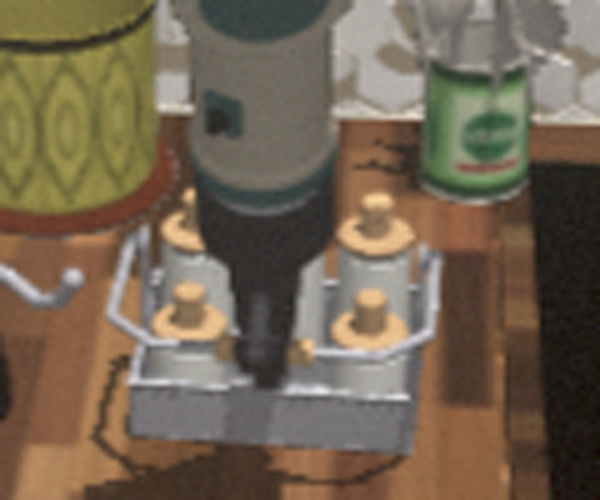

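View pics/top22.png

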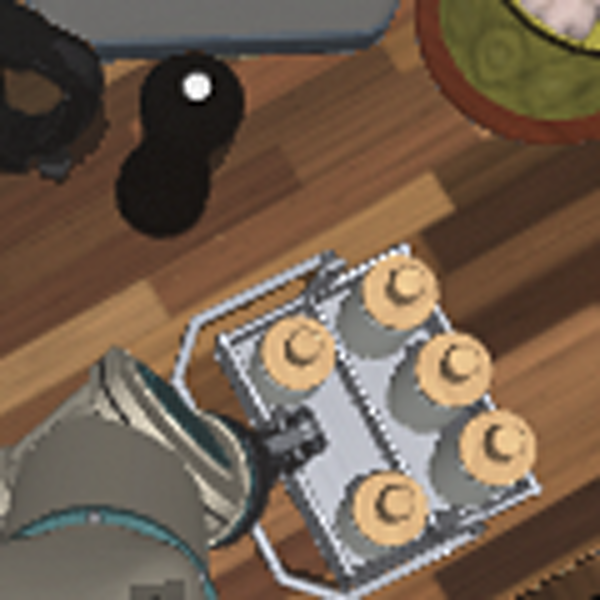

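The handle is rising with the fingers and the caddy has hardly moved. I'll continue the arc.

Emit:
servo_tool(rows=[{"dx": -0.012, "dy": 0, "dz": 0.005, "wx": 0, "wy": 0, "wz": 0, "fingers": 0.74}, {"dx": -0.012, "dy": 0, "dz": 0.006, "wx": 0, "wy": 0, "wz": 0, "fingers": 0.74}, {"dx": -0.0107, "dy": 0, "dz": 0.008, "wx": 0, "wy": 0, "wz": 0, "fingers": 0.74}, {"dx": -0.0107, "dy": 0, "dz": 0.008, "wx": 0, "wy": 0, "wz": 0, "fingers": 0.74}, {"dx": -0.0182, "dy": 0, "dz": 0.0195, "wx": 0, "wy": 0, "wz": 0, "fingers": 0.74}])

```text
clock: 35.85
eef_pos: [561.8, -150.7, 143.9]
tool_rot: [-0.005, 1.223, -1.105]
force: [-2.0, 3.7, 1.2]
width: 22.4
```

```bash
python3 - <<'E'
from h import *
print(st(),ctrl.read_state()["qpos"].round(3))
snap("side","side23.png",(240,130,360,230),5); snap("top","top23.png",(300,100,420,220),5)
E
```

```text
(35.85, array([ 561.8, -150.7,  143.9]), array([-0.005,  1.223, -1.105]), 22.4, array([-2. ,  3.7,  1.2])) [-0.003  0.593  0.051  2.008  0.663  0.456 -1.65 ]
```

View pics/side23.png

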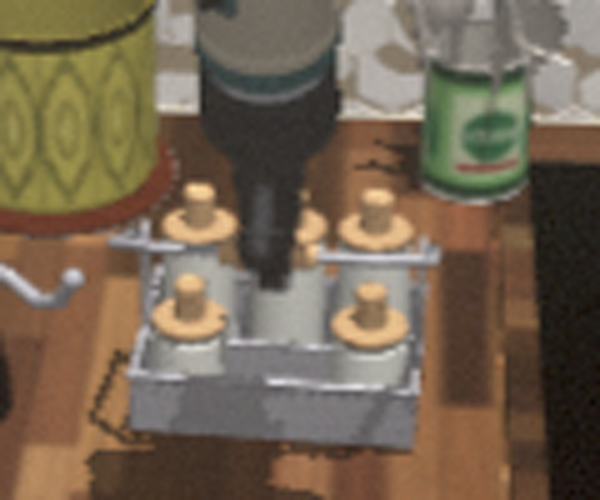

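View pics/top23.png

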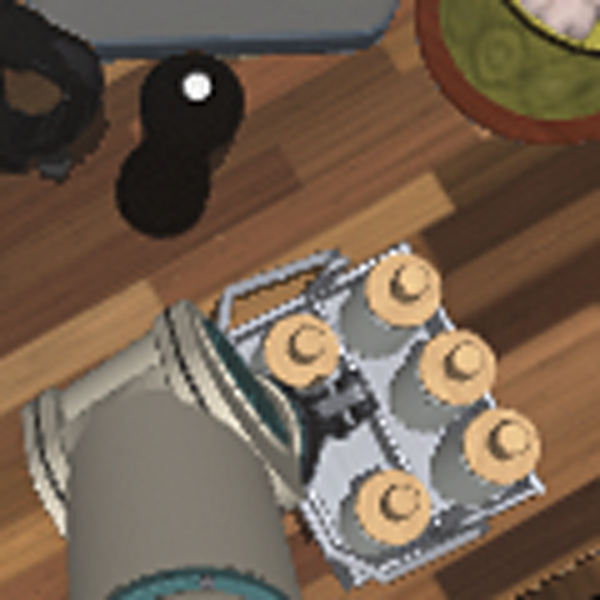

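Emit:
servo_tool(rows=[{"dx": -0.0144, "dy": 0, "dz": 0.0215, "wx": 0, "wy": 0.3333, "wz": 0, "fingers": 0.74}, {"dx": -0.011, "dy": 0, "dz": 0.0229, "wx": 0, "wy": 0.5, "wz": 0, "fingers": 0.74}, {"dx": -0.0081, "dy": 0, "dz": 0.0241, "wx": 0, "wy": 0.5, "wz": 0, "fingers": 0.74}, {"dx": -0.0047, "dy": 0, "dz": 0.0245, "wx": 0, "wy": 0.6667, "wz": 0, "fingers": 0.74}, {"dx": -0.0021, "dy": 0, "dz": 0.0248, "wx": 0, "wy": 0.6667, "wz": 0, "fingers": 0.74}])

```text
clock: 36.58
eef_pos: [596.7, -221.2, 194.8]
tool_rot: [-0.018, 1.503, -1.12]
force: [1.5, 0.7, -0.5]
width: 22.1
```

Emit:
servo_tool(rows=[{"dx": 0, "dy": 0, "dz": 0.0196, "wx": 0, "wy": 0.6667, "wz": 0, "fingers": 0.74}, {"dx": 0, "dy": 0, "dz": 0, "wx": 0, "wy": 0, "wz": 0, "fingers": 0.74}, {"dx": 0, "dy": 0, "dz": 0, "wx": 0, "wy": 0, "wz": 0, "fingers": 0.74}])

```text
clock: 36.95
eef_pos: [602.5, -232.1, 194.7]
tool_rot: [-1.968, 1.568, -3.069]
force: [0.3, 0.6, 1.0]
width: 22.5
```

```bash
python3 - <<'E'
from h import *
print(st(),ctrl.read_state()["qpos"].round(3))
snap("side","side24.png",(240,130,360,230),5); snap("top","top24.png",(300,100,420,220),5)
E
```

```text
(36.95, array([ 602.5, -232.1,  194.7]), array([-1.968,  1.568, -3.069]), 22.5, array([0.3, 0.6, 1. ])) [ 0.518  0.679 -0.332  1.56   0.256  0.949 -0.996]
```

View pics/side24.png

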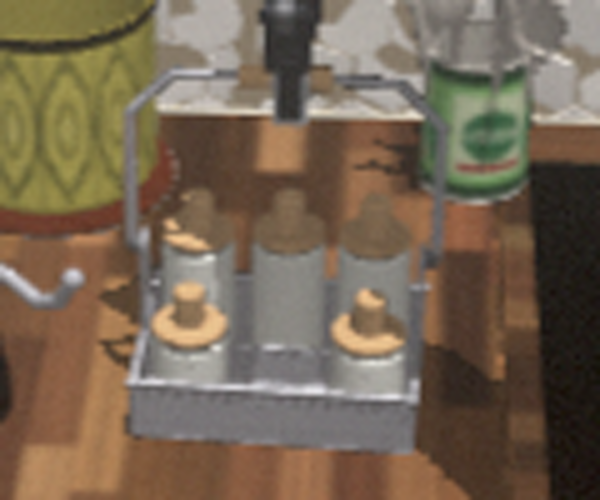

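View pics/top24.png

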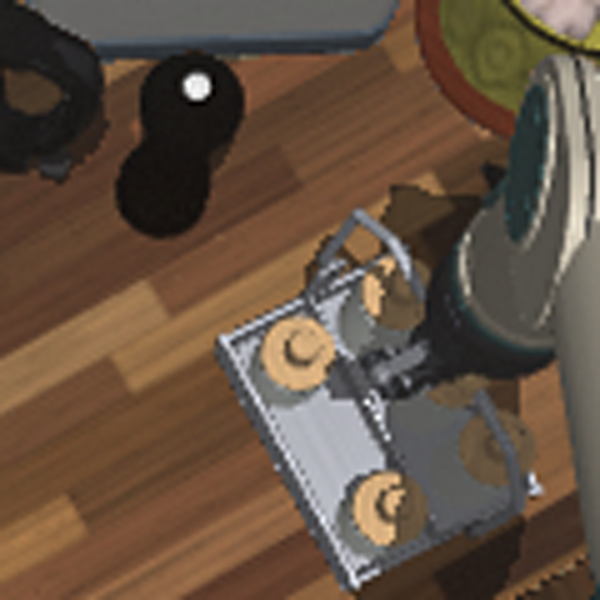

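The handle is upright and all five jars still stand in their rows. I'll grip the sleeve and measure the stand more closely.

Emit:
servo_tool(rows=[{"dx": 0, "dy": 0, "dz": 0, "wx": 0, "wy": 0, "wz": 0, "fingers": 0.95}, {"dx": 0, "dy": 0, "dz": 0, "wx": 0, "wy": 0, "wz": 0, "fingers": 0.95}, {"dx": 0, "dy": 0, "dz": 0, "wx": 0, "wy": 0, "wz": 0, "fingers": 0.95}])

```text
clock: 37.42
eef_pos: [603.5, -231.7, 195.5]
tool_rot: [-2.576, 1.569, 2.607]
force: [-1.4, 1.0, 2.1]
width: 14.1
```

```bash
python3 - <<'E'
import cv2
t=cv2.imread("pics/top0.png")[130:230,230:310]; s=cv2.imread("pics/side0.png")[140:300,180:280]
cv2.imwrite("pics/ts.png",cv2.resize(t,None,fx=6,fy=6,interpolation=cv2.INTER_CUBIC)); cv2.imwrite("pics/ss.png",cv2.resize(s,None,fx=3.75,fy=3.75,interpolation=cv2.INTER_CUBIC))
from h import *
print(st())
E
```

```text
(37.425, array([ 603.5, -231.7,  195.5]), array([-2.576,  1.569,  2.607]), 14.1, array([-1.4,  1. ,  2.1]))
```

View pics/ts.png

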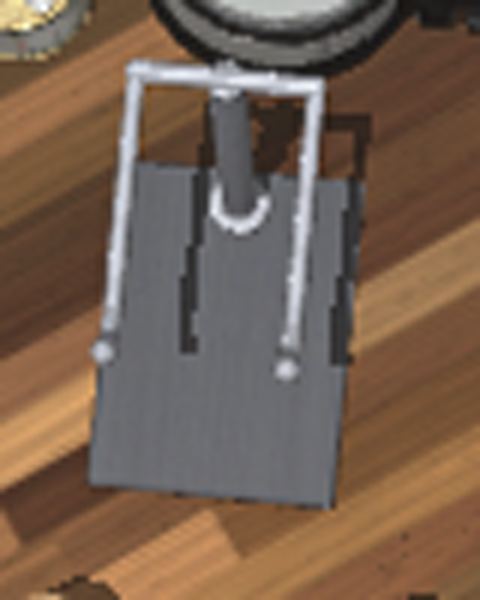

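View pics/ss.png

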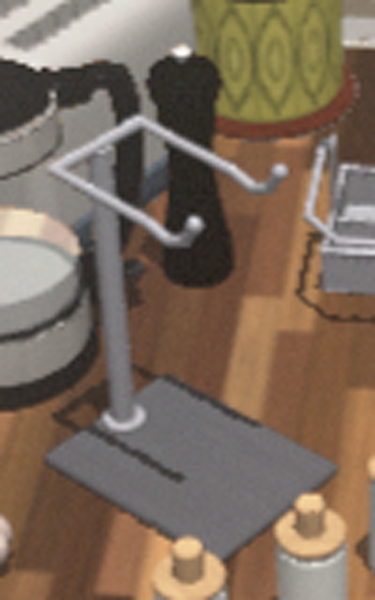

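```bash
cat > fit.py <<'E'
from h import *
from scipy.optimize import least_squares
T=lambda u,v:("top",np.array([230+u/6,130+v/6])); S=lambda u,v:("side",np.array([180+u/3.75,140+v/3.75]))
obs=[((-24,40,260),T(102,351)),((-24,-40,260),T(286,369)),((-50,65,10),T(90,485)),((-50,-65,10),T(333,508)),((125,-65,10),T(363,182)),((125,65,10),T(140,162)),
((-24,-40,260),S(281,171)),((-24,40,260),S(195,224)),((-50,-65,10),S(337,467)),((125,-65,10),S(165,378)),((125,65,10),S(46,458))]
def W(q,L):
    c,s=np.cos(q[2]),np.sin(q[2]);return np.array([q[0]+c*L[0]-s*L[1],q[1]+s*L[0]+c*L[1],L[2]])
def f(q): return np.concatenate([proj(n,W(q,L))-p for L,(n,p) in obs])
r=least_squares(f,[566,106,-.09],loss='soft_l1');print(r.x,f(r.x).reshape(-1,2).round(1).tolist())
E
python3 fit.py
```

```text
[ 5.65216602e+02  1.06420069e+02 -9.43453714e-02] [[-0.1, 0.4], [-0.1, 0.2], [-1.3, -0.1], [-0.2, 0.0], [-0.1, -0.4], [-3.8, -0.8], [0.2, -0.0], [0.6, 0.0], [1.3, -1.1], [0.5, -2.4], [-1.0, -1.0]]
```

Emit:
servo_tool(rows=[{"dx": -0.02, "dy": 0, "dz": 0, "wx": 0, "wy": 0, "wz": 0, "fingers": 0.95}, {"dx": -0.03, "dy": 0, "dz": 0, "wx": 0, "wy": 0, "wz": 0, "fingers": 0.95}, {"dx": -0.03, "dy": 0, "dz": 0, "wx": 0, "wy": 0, "wz": 0, "fingers": 0.95}, {"dx": -0.02, "dy": 0, "dz": 0, "wx": 0, "wy": 0, "wz": 0, "fingers": 0.95}, {"dx": 0, "dy": 0, "dz": 0, "wx": 0, "wy": 0, "wz": 0, "fingers": 0.95}])

```text
clock: 38.05
eef_pos: [603.8, -232.9, 271.1]
tool_rot: [-0.368, 1.57, -1.469]
force: [-0.4, -1.1, -8.7]
width: 14.2
```

```bash
python3 - <<'E'
from h import *
print(st(),ctrl.read_state()["qpos"].round(3))
snap("side","side25.png",(220,100,380,230),4); snap("top","top25.png",(300,100,420,220),5)
seat=np.array([565.2,106.4]); ya=-.094
pre=seat+np.array([np.cos(ya),np.sin(ya)])*-75
plan([((500,-150,275),Rt(0,-1.0)),((*pre,275),Rt(0,ya))],.95,step=40)
E
```

```text
(38.05, array([ 603.8, -232.9,  271.1]), array([-0.368,  1.57 , -1.469]), 14.2, array([-0.4, -1.1, -8.7])) [ 0.529  0.606 -0.352  1.469  0.222  1.105 -0.966]
{"dx": -0.0018, "dy": -0.0181, "dz": -0.04, "wx": -0.2405, "wy": -0.005, "wz": 0.005, "fingers": 0.95}
{"dx": -0.0018, "dy": -0.0171, "dz": -0.0405, "wx": -0.2405, "wy": -0.005, "wz": 0.0051, "fingers": 0.95}
{"dx": -0.0018, "dy": -0.0161, "dz": -0.0409, "wx": -0.2405, "wy": -0.0049, "wz": 0.005, "fingers": 0.95}
{"dx": -0.0018, "dy": -0.0151, "dz": -0.0413, "wx": -0.2405, "wy": -0.005, "wz": 0.0051, "fingers": 0.95}
"|"
{"dx": -0.0, "dy": 0.0179, "dz": -0.0302, "wx": -0.8652, "wy": -0.0, "wz": -0.0, "fingers": 0.95}
{"dx": -0.0, "dy": 0.0206, "dz": -0.0285, "wx": -0.8651, "wy": -0.0, "wz": -0.0, "fingers": 0.95}
{"dx": -0.0, "dy": 0.0231, "dz": -0.0266, "wx": -0.8652, "wy": -0.0, "wz": -0.0, "fingers": 0.95}
{"dx": -0.0, "dy": 0.0254, "dz": -0.0243, "wx": -0.8652, "wy": -0.0, "wz": -0.0, "fingers": 0.95}
{"dx": -0.0, "dy": 0.0274, "dz": -0.0219, "wx": -0.8651, "wy": -0.0, "wz": -0.0, "fingers": 0.95}
{"dx": -0.0, "dy": 0.0294, "dz": -0.0194, "wx": -0.8652, "wy": -0.0, "wz": -0.0, "fingers": 0.95}
{"dx": -0.0, "dy": 0.031, "dz": -0.0166, "wx": -0.8651, "wy": -0.0, "wz": -0.0, "fingers": 0.95}
{"dx": -0.0, "dy": 0.0323, "dz": -0.0137, "wx": -0.8652, "wy": 0.0, "wz": -0.0, "fingers": 0.95}
{"dx": -0.0, "dy": 0.0335, "dz": -0.0108, "wx": -0.8652, "wy": 0.0, "wz": -0.0, "fingers": 0.95}
{"dx": -0.0, "dy": 0.0343, "dz": -0.0077, "wx": -0.8651, "wy": 0.0, "wz": -0.0, "fingers": 0.95}
"|"
end [490.5 113.5 275. ]
```

View pics/side25.png

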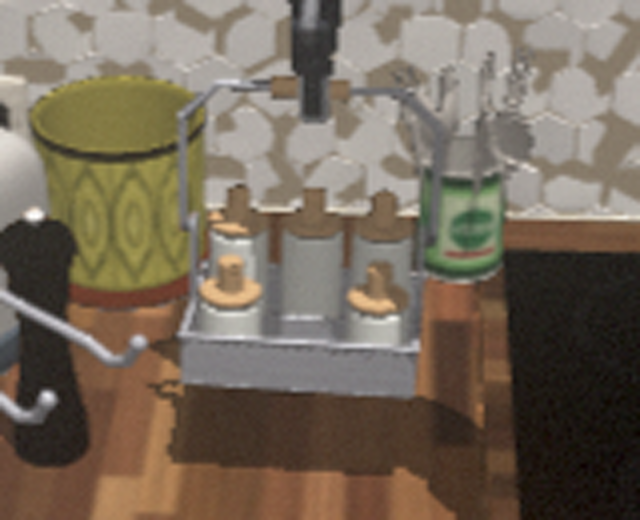

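The caddy is lifted level with all jars in place. I'll carry it round to the stand and turn it on the way.

Emit:
servo_tool(rows=[{"dx": -0.0018, "dy": -0.009, "dz": -0.02, "wx": -0.12, "wy": 0, "wz": 0, "fingers": 0.95}, {"dx": -0.0018, "dy": -0.0175, "dz": -0.04, "wx": -0.24, "wy": 0, "wz": 0, "fingers": 0.95}, {"dx": -0.0018, "dy": -0.0166, "dz": -0.041, "wx": -0.24, "wy": 0, "wz": 0, "fingers": 0.95}, {"dx": -0.0018, "dy": -0.0156, "dz": -0.041, "wx": -0.24, "wy": 0, "wz": 0, "fingers": 0.95}, {"dx": 0, "dy": -0.0075, "dz": -0.02, "wx": -0.12, "wy": 0, "wz": 0, "fingers": 0.95}])

```text
clock: 38.78
eef_pos: [498.4, -149.0, 275.0]
tool_rot: [-2.408, 1.566, 2.876]
force: [-0.1, 1.1, -8.0]
width: 14.2
```

Emit:
servo_tool(rows=[{"dx": 0, "dy": 0.0179, "dz": -0.0302, "wx": -0.865, "wy": 0, "wz": 0, "fingers": 0.95}, {"dx": 0, "dy": 0.0206, "dz": -0.0285, "wx": -0.865, "wy": 0, "wz": 0, "fingers": 0.95}, {"dx": 0, "dy": 0.0231, "dz": -0.0266, "wx": -0.865, "wy": 0, "wz": 0, "fingers": 0.95}, {"dx": 0, "dy": 0.0254, "dz": -0.0243, "wx": -0.865, "wy": 0, "wz": 0, "fingers": 0.95}, {"dx": 0, "dy": 0.0274, "dz": -0.0219, "wx": -0.865, "wy": 0, "wz": 0, "fingers": 0.95}])

```text
clock: 39.4
eef_pos: [495.7, -17.7, 275.8]
tool_rot: [-2.111, 1.568, -2.651]
force: [-18.5, -36.9, 15.9]
width: 14.2
```

```bash
python3 - <<'E'
from h import *
print(st(),ctrl.read_state()["qpos"].round(3))
snap("side","side26.png",(180,100,380,300),3)
seat=np.array([565.2,106.4]); ya=-.094
pre=seat+np.array([np.cos(ya),np.sin(ya)])*-80
plan([((*pre,275),Rt(0,ya))],.95,step=35)
E
```

```text
(39.4, array([495.7, -17.7, 275.8]), array([-2.111,  1.568, -2.651]), 14.2, array([-18.5, -36.9,  15.9])) [ 0.38   0.398 -0.558  1.866  0.256  0.952 -0.834]
{"dx": 0.0001, "dy": 0.0289, "dz": -0.02, "wx": -0.8445, "wy": -0.0051, "wz": 0.0099, "fingers": 0.95}
{"dx": 0.0002, "dy": 0.0305, "dz": -0.0173, "wx": -0.8444, "wy": -0.005, "wz": 0.01, "fingers": 0.95}
{"dx": 0.0002, "dy": 0.0319, "dz": -0.0146, "wx": -0.8445, "wy": -0.0051, "wz": 0.0099, "fingers": 0.95}
{"dx": 0.0002, "dy": 0.0331, "dz": -0.0118, "wx": -0.8445, "wy": -0.0051, "wz": 0.0099, "fingers": 0.95}
{"dx": 0.0002, "dy": 0.034, "dz": -0.0087, "wx": -0.8444, "wy": -0.005, "wz": 0.01, "fingers": 0.95}
"|"
end [485.6 113.9 275. ]
```

View pics/side26.png

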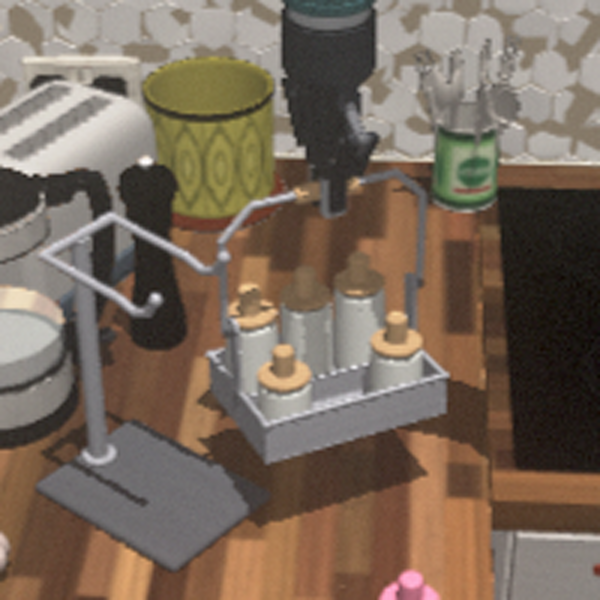

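The handle's corner (crop (222,258)) touched the near prong tip during the turn. I'll back off along the force, then turn in the open at smaller x.

```bash
python3 - <<'E'
from h import *
plan([((455,-60,276),None)],.95,step=35)
ya=-.094
plan([((455,-60,276),None),((435,-60,278),Rt(0,ya)),((480,30,278),None)],.95,step=35)
E
```

```text
{"dx": 0.0002, "dy": -0.0379, "dz": -0.0083, "wx": 0.0, "wy": -0.0, "wz": 0.0, "fingers": 0.95}
{"dx": 0.0003, "dy": -0.038, "dz": -0.0082, "wx": 0.0, "wy": -0.0, "wz": 0.0, "fingers": 0.95}
"|"
end [455. -60. 276.]
{"dx": 0.0002, "dy": -0.0379, "dz": -0.0083, "wx": 0.0, "wy": -0.0, "wz": 0.0, "fingers": 0.95}
{"dx": 0.0003, "dy": -0.038, "dz": -0.0082, "wx": 0.0, "wy": -0.0, "wz": 0.0, "fingers": 0.95}
"|"
{"dx": -0.0005, "dy": -0.0027, "dz": -0.0046, "wx": -0.8445, "wy": -0.0051, "wz": 0.0099, "fingers": 0.95}
{"dx": -0.0005, "dy": -0.0023, "dz": -0.0048, "wx": -0.8444, "wy": -0.005, "wz": 0.01, "fingers": 0.95}
{"dx": -0.0006, "dy": -0.0019, "dz": -0.005, "wx": -0.8445, "wy": -0.0051, "wz": 0.0099, "fingers": 0.95}
{"dx": -0.0005, "dy": -0.0014, "dz": -0.0051, "wx": -0.8445, "wy": -0.0051, "wz": 0.0099, "fingers": 0.95}
{"dx": -0.0005, "dy": -0.001, "dz": -0.0053, "wx": -0.8444, "wy": -0.005, "wz": 0.01, "fingers": 0.95}
"|"
{"dx": -0.0, "dy": 0.0417, "dz": 0.0162, "wx": 0.0, "wy": -0.0, "wz": 0.0, "fingers": 0.95}
{"dx": -0.0, "dy": 0.0417, "dz": 0.0161, "wx": 0.0, "wy": -0.0, "wz": 0.0, "fingers": 0.95}
{"dx": -0.0, "dy": 0.0417, "dz": 0.0162, "wx": 0.0, "wy": -0.0, "wz": 0.0, "fingers": 0.95}
"|"
end [480.  30. 278.]
```

Emit:
servo_tool(rows=[{"dx": 0, "dy": -0.025, "dz": -0.006, "wx": 0, "wy": 0, "wz": 0, "fingers": 0.95}, {"dx": 0, "dy": -0.035, "dz": -0.008, "wx": 0, "wy": 0, "wz": 0, "fingers": 0.95}, {"dx": 0, "dy": -0.02, "dz": -0.004, "wx": 0, "wy": 0, "wz": 0, "fingers": 0.95}, {"dx": 0, "dy": 0, "dz": 0, "wx": 0, "wy": 0, "wz": 0, "fingers": 0.95}])

```text
clock: 39.95
eef_pos: [452.4, -64.6, 275.9]
tool_rot: [-2.386, 1.569, -2.935]
force: [0.8, 0.5, -7.1]
width: 14.2
```

```bash
python3 - <<'E'
from h import *
print(st(),ctrl.read_state()["qpos"].round(3))
snap("side","side27.png",(180,100,380,300),3)
snap("top","top27.png",(200,80,440,305),2.5)
plan([((435,-60,278),Rt(0,-.094))],.95,step=35)
E
```

```text
(39.95, array([452.4, -64.6, 275.9]), array([-2.386,  1.569, -2.935]), 14.2, array([ 0.8,  0.5, -7.1])) [ 0.505  0.336 -0.561  1.959  0.225  0.909 -0.72 ]
{"dx": -0.0005, "dy": -0.0021, "dz": -0.0048, "wx": -0.866, "wy": 0.0012, "wz": -0.0032, "fingers": 0.95}
{"dx": -0.0004, "dy": -0.0016, "dz": -0.0049, "wx": -0.866, "wy": 0.0012, "wz": -0.0031, "fingers": 0.95}
{"dx": -0.0005, "dy": -0.0012, "dz": -0.0051, "wx": -0.866, "wy": 0.0012, "wz": -0.0032, "fingers": 0.95}
{"dx": -0.0004, "dy": -0.0008, "dz": -0.0052, "wx": -0.8659, "wy": 0.0012, "wz": -0.0031, "fingers": 0.95}
{"dx": -0.0005, "dy": -0.0002, "dz": -0.0052, "wx": -0.866, "wy": 0.0011, "wz": -0.0032, "fingers": 0.95}
"|"
end [435. -60. 278.]
```

View pics/side27.png

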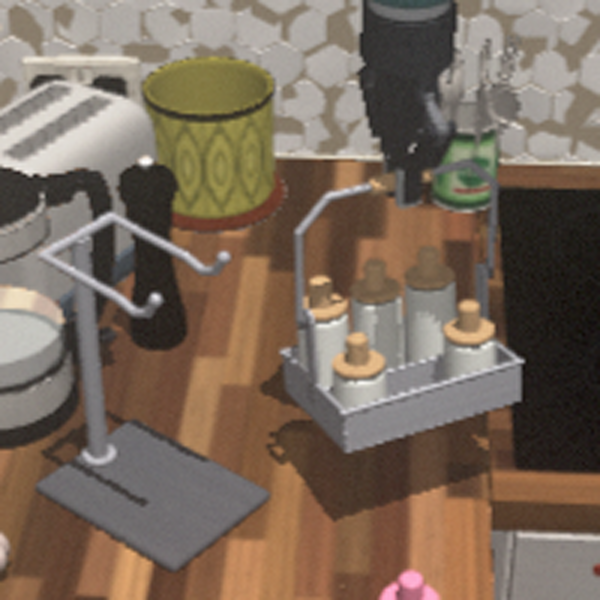

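View pics/top27.png

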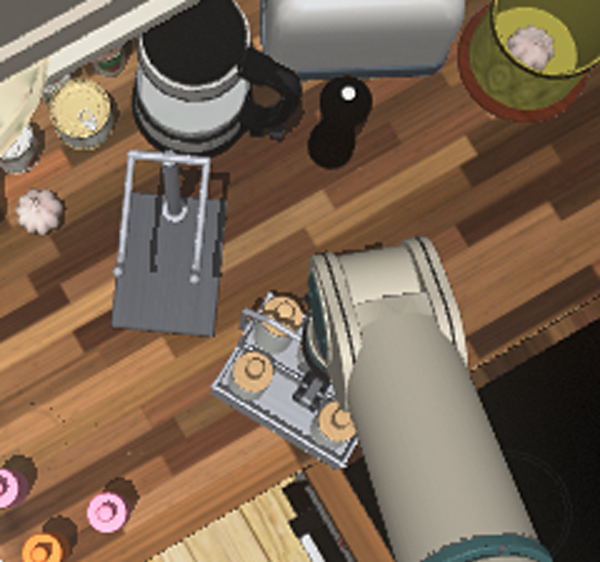

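All jars are still in place and the caddy hangs freely. Now I'll turn here.

Emit:
servo_tool(rows=[{"dx": 0, "dy": -0.002, "dz": -0.005, "wx": -0.866, "wy": 0, "wz": 0, "fingers": 0.95}, {"dx": 0, "dy": -0.0016, "dz": -0.005, "wx": -0.866, "wy": 0, "wz": 0, "fingers": 0.95}, {"dx": 0, "dy": -0.001, "dz": -0.005, "wx": -0.866, "wy": 0, "wz": 0, "fingers": 0.95}, {"dx": 0, "dy": -0.0008, "dz": -0.005, "wx": -0.866, "wy": 0, "wz": 0, "fingers": 0.95}, {"dx": 0, "dy": 0, "dz": -0.005, "wx": -0.866, "wy": 0, "wz": 0, "fingers": 0.95}])

```text
clock: 40.67
eef_pos: [435.3, -59.1, 276.2]
tool_rot: [1.397, 1.569, 1.308]
force: [-0.0, 0.2, -7.6]
width: 14.0
```

Emit:
servo_tool(rows=[{"dx": 0, "dy": 0, "dz": 0, "wx": 0, "wy": 0, "wz": 0, "fingers": 0.95}, {"dx": 0, "dy": 0, "dz": 0, "wx": 0, "wy": 0, "wz": 0, "fingers": 0.95}])

```text
clock: 40.92
eef_pos: [435.1, -59.7, 276.1]
tool_rot: [1.875, 1.57, 1.781]
force: [-0.1, 0.3, -6.8]
width: 14.0
```

```bash
python3 - <<'E'
from h import *
print(st(),ctrl.read_state()["qpos"].round(3)); print((curR()-Rt(0,-.094)).round(3))
snap("side","side28.png",(180,100,380,300),3)
snap("top","top28.png",(200,80,440,305),2.5)
seat=np.array([565.2,106.4]); ya=-.094
pre=seat+np.array([np.cos(ya),np.sin(ya)])*-90
plan([((*pre,276),Rt(0,ya))],.95,step=40)
E
```

```text
(40.925, array([435.1, -59.7, 276.1]), array([1.875, 1.57 , 1.781]), 14.0, array([-0.1,  0.3, -6.8])) [ 0.596  0.325 -0.682  1.999  0.259  0.903 -0.316]
[[-0.     0.001 -0.   ]
 [ 0.001 -0.    -0.001]
 [ 0.     0.001 -0.   ]]
{"dx": 0.0, "dy": 0.0474, "dz": 0.0064, "wx": -0.0008, "wy": -0.0015, "wz": -0.0008, "fingers": 0.95}
{"dx": 0.0, "dy": 0.0475, "dz": 0.0065, "wx": -0.0009, "wy": -0.0015, "wz": -0.0008, "fingers": 0.95}
{"dx": 0.0, "dy": 0.0474, "dz": 0.0064, "wx": -0.0008, "wy": -0.0014, "wz": -0.0008, "fingers": 0.95}
{"dx": 0.0001, "dy": 0.0474, "dz": 0.0065, "wx": -0.0009, "wy": -0.0015, "wz": -0.0009, "fingers": 0.95}
{"dx": -0.0, "dy": 0.0474, "dz": 0.0064, "wx": -0.0008, "wy": -0.0015, "wz": -0.0008, "fingers": 0.95}
"|"
end [475.6 114.8 276. ]
```

View pics/side28.png

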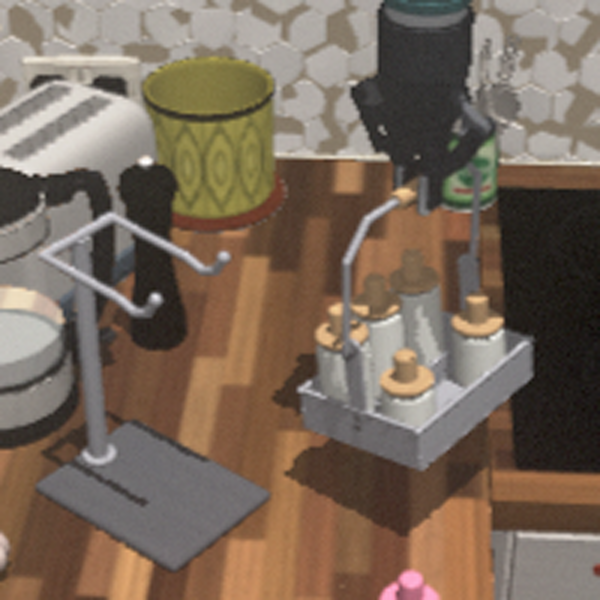

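View pics/top28.png

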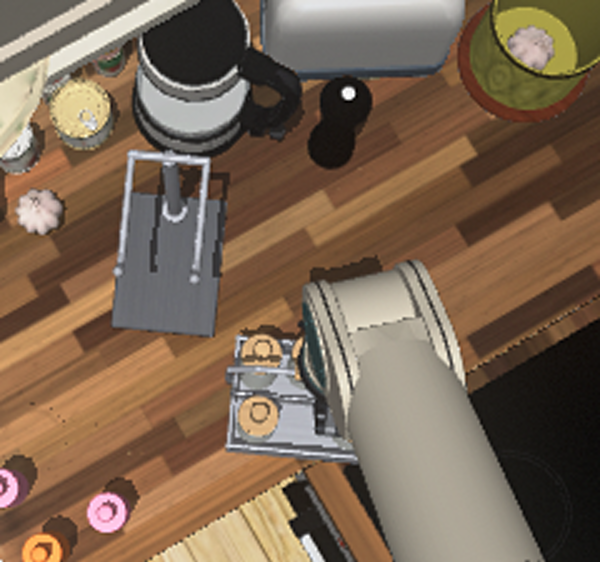

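Emit:
servo_tool(rows=[{"dx": 0, "dy": 0.035, "dz": 0.004, "wx": 0, "wy": 0, "wz": 0, "fingers": 0.95}, {"dx": 0, "dy": 0.05, "dz": 0.007, "wx": 0, "wy": 0, "wz": 0, "fingers": 0.95}, {"dx": 0, "dy": 0.06, "dz": 0.008, "wx": 0, "wy": 0, "wz": 0, "fingers": 0.95}, {"dx": 0, "dy": 0.055, "dz": 0.008, "wx": 0, "wy": 0, "wz": 0, "fingers": 0.95}, {"dx": 0, "dy": 0.037, "dz": 0.005, "wx": 0, "wy": 0, "wz": 0, "fingers": 0.95}])

```text
clock: 41.65
eef_pos: [475.6, 117.7, 276.1]
tool_rot: [1.695, 1.568, 1.602]
force: [0.1, -0.4, -8.4]
width: 14.0
```

Emit:
servo_tool(rows=[{"dx": 0, "dy": 0, "dz": 0, "wx": 0, "wy": 0, "wz": 0, "fingers": 0.95}, {"dx": 0, "dy": 0, "dz": 0, "wx": 0, "wy": 0, "wz": 0, "fingers": 0.95}, {"dx": 0, "dy": 0, "dz": 0, "wx": 0, "wy": 0, "wz": 0, "fingers": 0.95}])

```text
clock: 42.02
eef_pos: [474.6, 112.9, 275.6]
tool_rot: [-2.54, 1.568, -2.636]
force: [-0.5, -0.1, -6.9]
width: 14.2
```

```bash
python3 - <<'E'
from h import *
print(st(),ctrl.read_state()["qpos"].round(3)); print((curR()-Rt(0,-.094)).round(3))
snap("side","side29.png",(190,110,340,260),4)
snap("top","top29.png",(200,100,360,250),4)
seat=np.array([565.2,106.4]); ya=-.094
plan([((*seat,276),Rt(0,ya))],.95,step=25)
E
```

```text
(42.025, array([474.6, 112.9, 275.6]), array([-2.54 ,  1.568, -2.636]), 14.2, array([-0.5, -0.1, -6.9])) [ 0.204  0.409 -0.691  1.884  0.314  0.962 -0.725]
[[-0.002  0.002 -0.   ]
 [-0.001 -0.    -0.002]
 [ 0.    -0.001 -0.002]]
{"dx": -0.0001, "dy": 0.0004, "dz": 0.0302, "wx": -0.0038, "wy": -0.0027, "wz": -0.0008, "fingers": 0.95}
{"dx": 0.0, "dy": 0.0003, "dz": 0.0301, "wx": -0.0038, "wy": -0.0027, "wz": -0.0009, "fingers": 0.95}
{"dx": -0.0, "dy": 0.0004, "dz": 0.0302, "wx": -0.0038, "wy": -0.0027, "wz": -0.0008, "fingers": 0.95}
{"dx": -0.0001, "dy": 0.0003, "dz": 0.0302, "wx": -0.0037, "wy": -0.0027, "wz": -0.0009, "fingers": 0.95}
"|"
end [565.2 106.4 276. ]
```

View pics/side29.png

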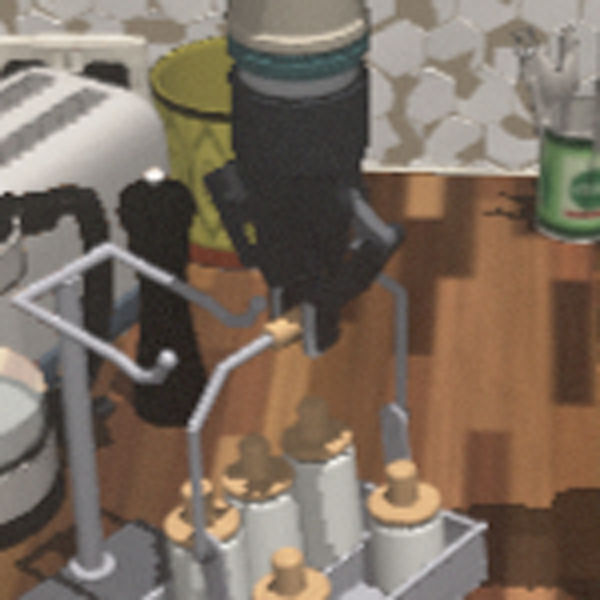

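View pics/top29.png

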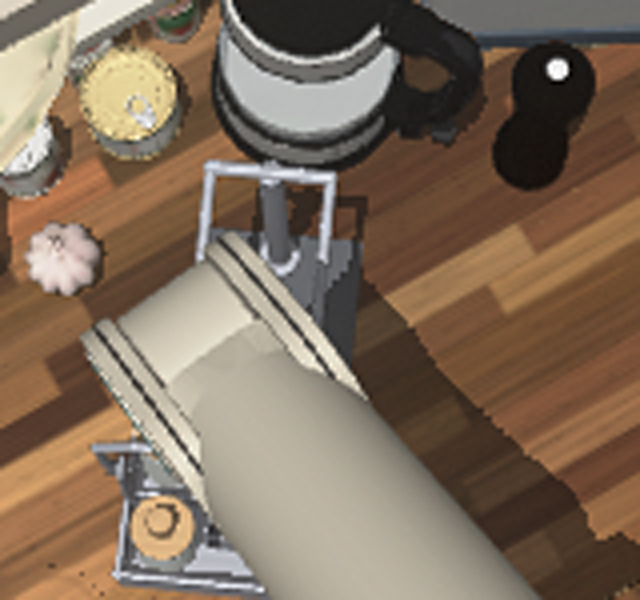

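```bash
python3 - <<'E'
from h import *
ya=-.094
for dx in(0,):
  for y in(66,28,0,-28,-66):
    for z in(295,):
      c=np.array([474.6,112.9])+y*np.array([-np.sin(ya),np.cos(ya)])
      p=proj("side",[*c,z]); q=proj("top",[*c,z]); print(y,(p-[190,110])*4,(q-[200,100])*4)
# caddy rim corners prediction (z rim = 295-215+40)
for x,y in((-64.5,86.5),(-64.5,-86.5),(64.5,-86.5),(64.5,86.5)):
    R=np.array([[np.cos(ya),-np.sin(ya)],[np.sin(ya),np.cos(ya)]]); c=np.array([474.6,112.9])+R@[x,y]
    print("rim",x,y,(proj("side",[*c,120])-[190,110])*4,(proj("top",[*c,120])-[200,100])*4)
E
```

```text
66 [225.56284146 366.99903438] [134.47875279 446.60329623]
28 [270.70018398 337.79701697] [194.88853523 452.28795363]
0 [302.86064798 316.99051004] [239.43844233 456.48017132]
-28 [334.13218974 296.75909951] [284.02015124 460.67538161]
-66 [375.21506971 270.1801538 ] [344.57482667 466.37367367]
rim -64.5 86.5 [296.2587085  672.81993408] [120.16470453 565.60137437]
rim -64.5 -86.5 [475.25901668 529.28416637] [361.8844669  588.58070836]
rim 64.5 -86.5 [318.01326329 453.12755237] [378.24259189 410.10414501]
rim 64.5 86.5 [135.42537449 583.11015551] [139.64119901 387.76478647]
```

Bar and rim match the predicted pixels within 3 mm. I'll advance 90 mm over the prongs.

Emit:
servo_tool(rows=[{"dx": 0, "dy": 0.0006, "dz": 0.017, "wx": 0, "wy": 0, "wz": 0, "fingers": 0.95}, {"dx": 0, "dy": 0.0004, "dz": 0.028, "wx": 0, "wy": 0, "wz": 0, "fingers": 0.95}, {"dx": 0, "dy": 0, "dz": 0.034, "wx": 0, "wy": 0, "wz": 0, "fingers": 0.95}, {"dx": 0, "dy": 0, "dz": 0.028, "wx": 0, "wy": 0, "wz": 0, "fingers": 0.95}, {"dx": 0, "dy": 0, "dz": 0.014, "wx": 0, "wy": 0, "wz": 0, "fingers": 0.95}])

```text
clock: 42.75
eef_pos: [567.2, 106.0, 275.4]
tool_rot: [2.532, 1.57, 2.436]
force: [0.1, 0.3, -7.4]
width: 13.9
```

Emit:
servo_tool(rows=[{"dx": 0, "dy": 0, "dz": 0, "wx": 0, "wy": 0, "wz": 0, "fingers": 0.95}, {"dx": 0, "dy": 0, "dz": 0, "wx": 0, "wy": 0, "wz": 0, "fingers": 0.95}])

```text
clock: 43.0
eef_pos: [564.2, 107.0, 275.6]
tool_rot: [-3.065, 1.568, 3.125]
force: [0.3, -0.5, -7.5]
width: 14.2
```

```bash
python3 - <<'E'
from h import *
print(st())
snap("side","side30.png",(180,100,320,240),4)
snap("top","top30.png",(200,100,360,250),4)
seat=np.array([565.2,106.4]); ya=-.094
plan([((*seat,226),Rt(0,ya))],.95,step=20)
E
```

```text
(43.0, array([564.2, 107. , 275.6]), array([-3.065,  1.568,  3.125]), 14.2, array([ 0.3, -0.5, -7.5]))
{"dx": 0.0222, "dy": -0.0002, "dz": 0.0005, "wx": 0.003, "wy": -0.0073, "wz": 0.001, "fingers": 0.95}
{"dx": 0.0221, "dy": -0.0002, "dz": 0.0004, "wx": 0.0029, "wy": -0.0074, "wz": 0.001, "fingers": 0.95}
{"dx": 0.0222, "dy": -0.0003, "dz": 0.0005, "wx": 0.003, "wy": -0.0073, "wz": 0.001, "fingers": 0.95}
"|"
end [565.2 106.4 226. ]
```

View pics/side30.png

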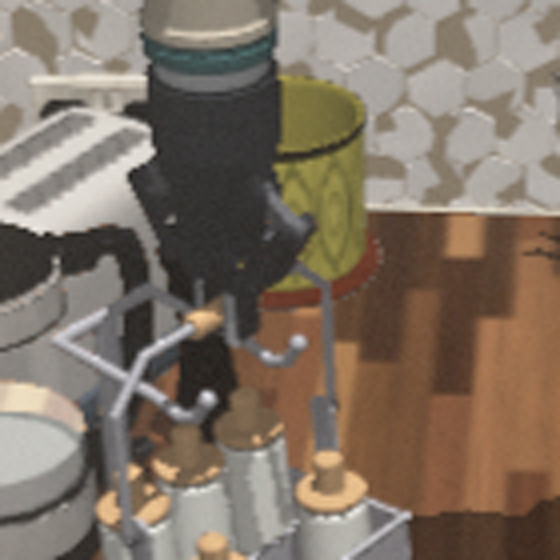

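View pics/top30.png

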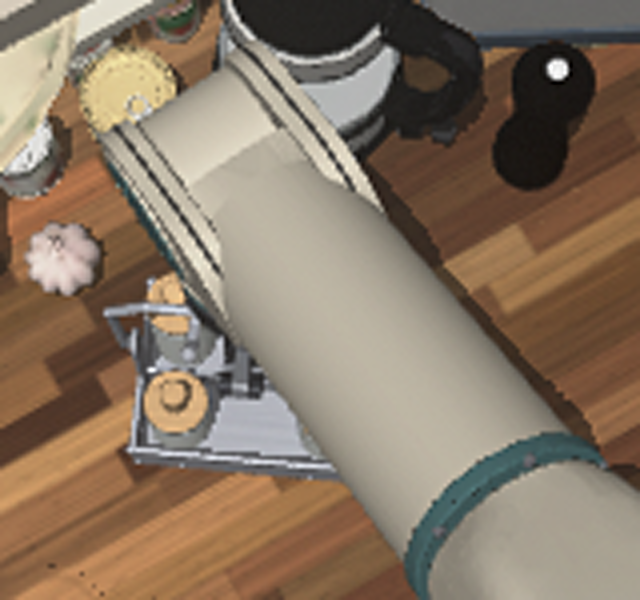

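The bar is above both prongs, with the prong tips at crop (205,400) and (298,343). I'll lower it.

Emit:
servo_tool(rows=[{"dx": 0.015, "dy": 0, "dz": 0.001, "wx": 0, "wy": 0, "wz": 0, "fingers": 0.95}, {"dx": 0.02, "dy": 0, "dz": 0.0005, "wx": 0, "wy": 0, "wz": 0, "fingers": 0.95}, {"dx": 0.015, "dy": 0, "dz": 0, "wx": 0, "wy": 0, "wz": 0, "fingers": 0.95}, {"dx": 0.008, "dy": 0, "dz": 0, "wx": 0, "wy": 0, "wz": 0, "fingers": 0.95}, {"dx": 0, "dy": 0, "dz": 0, "wx": 0, "wy": 0, "wz": 0, "fingers": 0.95}])

```text
clock: 43.72
eef_pos: [566.1, 106.7, 231.7]
tool_rot: [3.137, 1.568, 3.044]
force: [-0.6, 0.1, -7.7]
width: 14.0
```

```bash
python3 - <<'E'
from h import *
print(st())
snap("side","side31.png",(180,100,320,240),4)
E
```

```text
(43.725, array([566.1, 106.7, 231.7]), array([3.137, 1.568, 3.044]), 14.0, array([-0.6,  0.1, -7.7]))
```

View pics/side31.png

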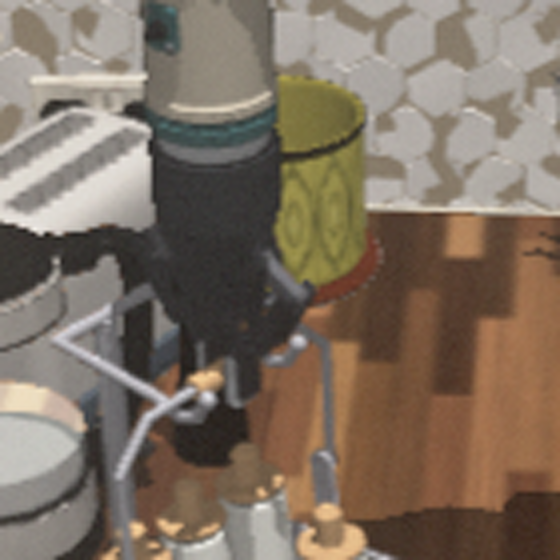

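Emit:
servo_tool(rows=[{"dx": 0.004, "dy": 0, "dz": 0, "wx": 0, "wy": 0, "wz": 0, "fingers": 0.95}, {"dx": 0.003, "dy": 0, "dz": 0, "wx": 0, "wy": 0, "wz": 0, "fingers": 0.95}, {"dx": 0, "dy": 0, "dz": 0, "wx": 0, "wy": 0, "wz": 0, "fingers": 0.95}])

```text
clock: 44.15
eef_pos: [566.2, 106.6, 227.0]
tool_rot: [-3.077, 1.569, 3.112]
force: [-0.2, -0.5, -7.9]
width: 14.0
```

Emit:
servo_tool(rows=[{"dx": 0.002, "dy": 0, "dz": 0, "wx": 0, "wy": 0, "wz": 0, "fingers": 0.95}, {"dx": 0, "dy": 0, "dz": 0, "wx": 0, "wy": 0, "wz": 0, "fingers": 0.95}])

```text
clock: 44.4
eef_pos: [566.6, 106.8, 225.9]
tool_rot: [2.687, 1.57, 2.593]
force: [-0.9, -0.5, -6.0]
width: 13.9
```

Emit:
servo_tool(rows=[{"dx": 0.003, "dy": 0, "dz": 0, "wx": 0, "wy": 0, "wz": 0, "fingers": 0.95}, {"dx": 0, "dy": 0, "dz": 0, "wx": 0, "wy": 0, "wz": 0, "fingers": 0.95}])

```text
clock: 44.65
eef_pos: [566.8, 106.8, 225.5]
tool_rot: [-0.355, 1.57, -0.449]
force: [-4.0, -1.7, 9.2]
width: 14.3
```

Emit:
servo_tool(rows=[{"dx": 0.002, "dy": 0, "dz": 0, "wx": 0, "wy": 0, "wz": 0, "fingers": 0.95}, {"dx": 0, "dy": 0, "dz": 0, "wx": 0, "wy": 0, "wz": 0, "fingers": 0.95}])

```text
clock: 44.9
eef_pos: [566.9, 106.8, 225.3]
tool_rot: [-0.368, 1.569, -0.462]
force: [-6.2, -2.6, 17.0]
width: 14.0
```

```bash
python3 - <<'E'
from h import *
print(st())
snap("side","side32.png",(180,100,320,240),4)
E
```

```text
(44.9, array([566.9, 106.8, 225.3]), array([-0.368,  1.569, -0.462]), 14.0, array([-6.2, -2.6, 17. ]))
```

View pics/side32.png

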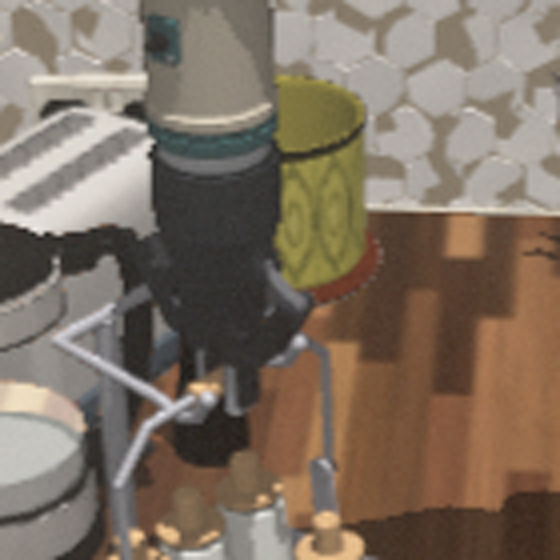

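The bar is on both prongs: the force turned upward at TCP z 225. I'll relax slightly, open and rise.

Emit:
servo_tool(rows=[{"dx": -0.003, "dy": 0, "dz": 0, "wx": 0, "wy": 0, "wz": 0, "fingers": 0.95}, {"dx": 0, "dy": 0, "dz": 0, "wx": 0, "wy": 0, "wz": 0, "fingers": 0.95}, {"dx": 0, "dy": 0, "dz": 0, "wx": 0, "wy": 0, "wz": 0, "fingers": 0.7}, {"dx": 0, "dy": 0, "dz": 0, "wx": 0, "wy": 0, "wz": 0, "fingers": 0.6}, {"dx": 0, "dy": 0, "dz": 0, "wx": 0, "wy": 0, "wz": 0, "fingers": 0.6}])

```text
clock: 45.58
eef_pos: [566.6, 106.9, 223.9]
tool_rot: [2.668, 1.57, 2.574]
force: [0.2, 0.7, -0.3]
width: 33.8
```

```bash
python3 - <<'E'
from h import *
print(st())
snap("side","side33.png",(180,100,320,300),3)
E
```

```text
(45.575, array([566.6, 106.9, 223.9]), array([2.668, 1.57 , 2.574]), 33.8, array([ 0.2,  0.7, -0.3]))
```

View pics/side33.png

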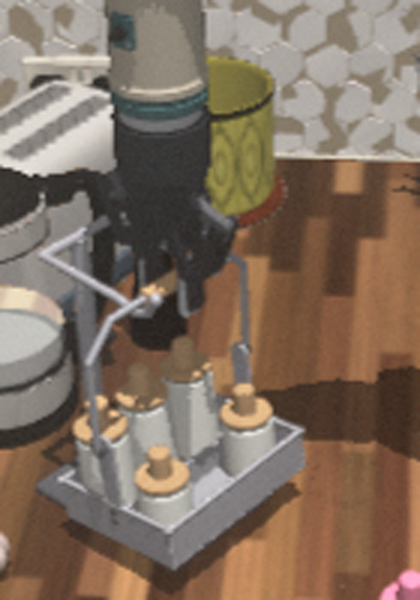

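Released, and the caddy hangs. I'll rise straight up and then back away.

Emit:
servo_tool(rows=[{"dx": -0.02, "dy": 0, "dz": 0, "wx": 0, "wy": 0, "wz": 0, "fingers": 0.6}, {"dx": -0.04, "dy": 0, "dz": 0, "wx": 0, "wy": 0, "wz": 0, "fingers": 0.6}, {"dx": -0.06, "dy": 0, "dz": 0, "wx": 0, "wy": 0, "wz": 0, "fingers": 0.6}, {"dx": -0.04, "dy": 0, "dz": 0, "wx": 0, "wy": 0, "wz": 0, "fingers": 0.6}, {"dx": 0, "dy": 0, "dz": 0, "wx": 0, "wy": 0, "wz": 0, "fingers": 0.6}])

```text
clock: 46.25
eef_pos: [567.9, 107.7, 347.7]
tool_rot: [0.455, 1.565, 0.361]
force: [0.2, 0.2, -1.0]
width: 34.1
```

Emit:
servo_tool(rows=[{"dx": 0, "dy": -0.04, "dz": -0.02, "wx": 0, "wy": 0, "wz": 0, "fingers": 0.6}, {"dx": 0, "dy": -0.06, "dz": -0.02, "wx": 0, "wy": 0, "wz": 0, "fingers": 0.6}, {"dx": 0, "dy": -0.07, "dz": -0.02, "wx": 0, "wy": 0, "wz": 0, "fingers": 0.6}, {"dx": 0, "dy": -0.07, "dz": -0.01, "wx": 0, "wy": 0, "wz": 0, "fingers": 0.6}, {"dx": 0, "dy": -0.07, "dz": 0, "wx": 0, "wy": 0, "wz": 0, "fingers": 0.6}])

```text
clock: 46.88
eef_pos: [491.2, -121.3, 344.0]
tool_rot: [-3.043, 1.569, -3.136]
force: [1.1, 0.0, -0.3]
width: 34.1
```

```bash
python3 - <<'E'
from h import *
print(st())
snap("side","side34.png",(170,120,320,320),3)
snap("top","top34.png",(200,100,360,250),4)
E
```

```text
(46.875, array([ 491.2, -121.3,  344. ]), array([-3.043,  1.569, -3.136]), 34.1, array([ 1.1,  0. , -0.3]))
```

View pics/side34.png

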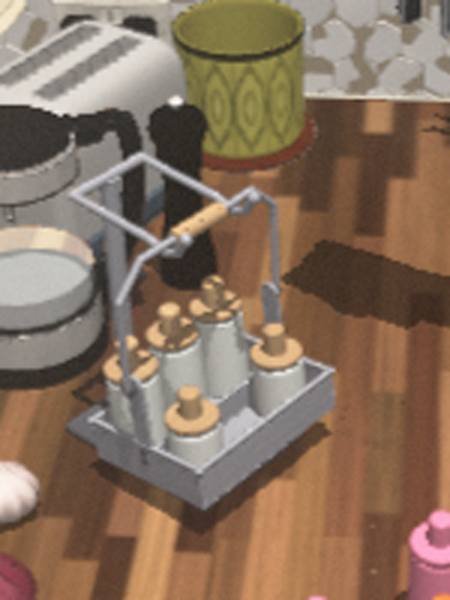

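View pics/top34.png

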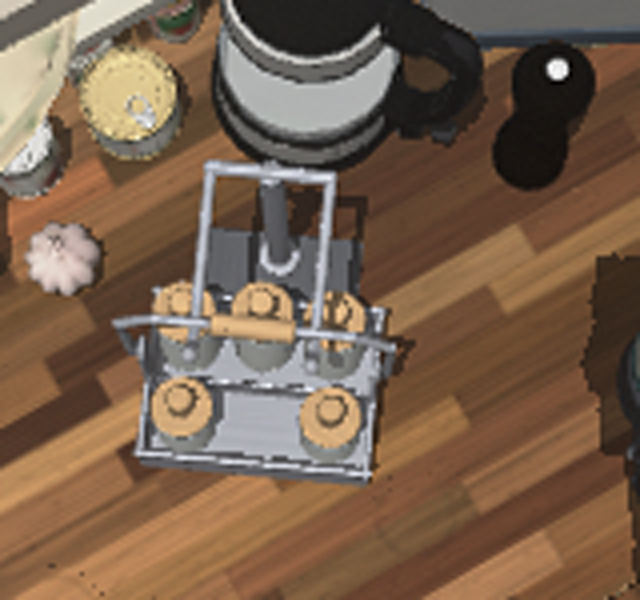

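The caddy hangs on both prongs with three tall and two short jars upright. I'll let it settle and check that it's still.

Emit:
servo_tool(rows=[{"dx": 0, "dy": 0, "dz": 0, "wx": 0, "wy": 0, "wz": 0, "fingers": 0.6}, {"dx": 0, "dy": 0, "dz": 0, "wx": 0, "wy": 0, "wz": 0, "fingers": 0.6}, {"dx": 0, "dy": 0, "dz": 0, "wx": 0, "wy": 0, "wz": 0, "fingers": 0.6}, {"dx": 0, "dy": 0, "dz": 0, "wx": 0, "wy": 0, "wz": 0, "fingers": 0.6}, {"dx": 0, "dy": 0, "dz": 0, "wx": 0, "wy": 0, "wz": 0, "fingers": 0.6}])

```text
clock: 47.6
eef_pos: [492.5, -119.5, 344.1]
tool_rot: [3.012, 1.569, 2.919]
force: [0.1, 0.7, 1.2]
width: 34.1
```

Emit:
servo_tool(rows=[{"dx": 0, "dy": 0, "dz": 0, "wx": 0, "wy": 0, "wz": 0, "fingers": 0.6}, {"dx": 0, "dy": 0, "dz": 0, "wx": 0, "wy": 0, "wz": 0, "fingers": 0.6}, {"dx": 0, "dy": 0, "dz": 0, "wx": 0, "wy": 0, "wz": 0, "fingers": 0.6}, {"dx": 0, "dy": 0, "dz": 0, "wx": 0, "wy": 0, "wz": 0, "fingers": 0.6}, {"dx": 0, "dy": 0, "dz": 0, "wx": 0, "wy": 0, "wz": 0, "fingers": 0.6}])

```text
clock: 48.22
eef_pos: [492.5, -119.9, 344.1]
tool_rot: [3.026, 1.57, 2.932]
force: [0.4, -0.4, -0.7]
width: 34.5
```

```bash
python3 - <<'E'
from h import *
a=ctrl.get_image("side").astype(int); 
for _ in range(4): ctrl.get_image("top")
b=ctrl.get_image("side").astype(int)
print("diff mean",np.abs(a-b)[150:300,180:290].mean(), "elsewhere",np.abs(a-b)[350:,:].mean())
old=cv2.imread("pics/side34.png");snap("side","side35.png",(170,120,320,320),3);n=cv2.imread("pics/side35.png");print(np.abs(old.astype(int)-n).mean())
X=atz("top",(200+253/4,100+328/4),247);print("sleeve",X,tri((170+199/3,120+219/3),(200+253/4,100+328/4)))
print([(q["point"],round(q["conf"],2)) for q in ctrl.mark_of("handle_grip","top")],st())
E
```

```text
diff mean 1.9504444444444444 elsewhere 1.9145663265306123
1.786020987654321
sleeve [565.81327363 106.64618679 247.        ] (array([565.98100916, 106.90243804, 248.80175066]), np.float64(0.6045448798256148))
[([266.0, 181.5], 0.66)] (48.625, array([ 492.5, -119.9,  344.1]), array([3.018, 1.57 , 2.925]), 34.1, array([0.5, 0.8, 0.9]))
```

View pics/side35.png

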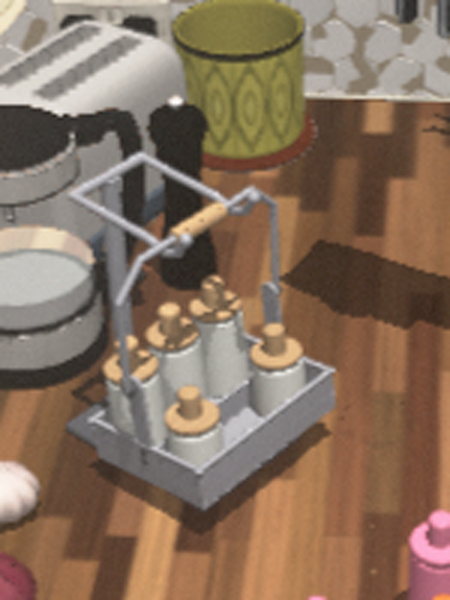

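The caddy is still (image difference at noise level), with the sleeve centred about 1 mm from the seat in plan. I'll hand in.

```bash
python3 -c "
from cell import ctrl
print(ctrl.finish_job())"
```

```text
the job is handed in; nothing more can be done
None
```

The caddy now hangs by its handle in the dips of both prongs with all five white jars in it, and the job is handed in at about 49 s. The two short jars are in the row by the folded handle and the three tall ones in the other row; the pink and orange look-alikes were left alone.

**One slip:** while I was turning the caddy towards the stand, the handle's corner touched a prong tip. The wrist force reached about 45 N against the 120 N limit. I backed off, turned the caddy farther from the stand, and saw no jar shift.

**Last checks:**
- **Seat:** the sleeve measured about 1 mm from the seat in plan and 2–4 mm above it in height.
- **Bar and jars:** the bar lies along the stand's y, and every jar is upright in its row.
- **Stillness:** the caddy showed no motion beyond camera noise.
- **Robot:** the gripper is clear of everything.
- **Bystanders:** the garlic and pepper mill look unmoved in the pictures. The onion was only partly in view at the end, and I never went near it.

No check failed or disagreed.

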